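# Set out the vial trays and their sample paddles on the bead-shop counter display

### The job

Set up the counter display for opening: stand the two stray corked jars from its deck upright in the basket, and slide each vial tray up the ramp, without lifting or tipping it, until it is squarely back against the strip and centred in a bay under a peg, one tray to a bay. Hang each tray's sample paddle, the one of its own colour, by its eye on the peg over that tray; a paddle whose tray is not there stays in the rack, and everything else on the counter is left where it is.

Things in the scene. Friction and masses are not known exactly. Their poses are not given: they have to be found in the camera images.
- display: Wooden counter display, fixed, 500 mm wide (y), yawed a little. Origin: counter level, middle of the front face of its back strip; x points away from the robot, square to it. Flat deck 11 mm above the counter from x = -95 mm to the strip at x = 0 (strip 22 mm above the deck). Three bays at y = -170, 0, +170 mm, parted by inlaid lines only. A tray against the strip has its centre at x = -40 mm.
- ramp_toe (a point): Middle of the toe of the display's full-width ramp, at counter level, display x = -140 mm; the ramp rises from here by 11 mm to the deck's front edge, 45 mm farther along display x. Behind the back strip stand two 16 mm square posts, 201 mm tall, at display x = 40, y = -242 and +242 mm, carrying the peg rail (12 mm thick, 174 to 190 mm above the counter).
- peg0 (a point): Brass peg over the right (y = -170 mm) bay: centre of its 12 mm ball tip, at display x = -18 mm, 190 mm above the counter. The peg is 8 mm thick, points at the robot along display -x and runs back 52 mm to the rail, 8 mm lower there, so that a hung paddle stays on; a paddle hangs well some 25 mm behind the tip.
- peg1 (a point): Brass peg over the middle (y = 0) bay: centre of its 12 mm ball tip, at display x = -18 mm, 190 mm above the counter. The peg is 8 mm thick, points at the robot along display -x and runs back 52 mm to the rail, 8 mm lower there, so that a hung paddle stays on; a paddle hangs well some 25 mm behind the tip.
- peg2 (a point): Brass peg over the left (y = +170 mm) bay: centre of its 12 mm ball tip, at display x = -18 mm, 190 mm above the counter. The peg is 8 mm thick, points at the robot along display -x and runs back 52 mm to the rail, 8 mm lower there, so that a hung paddle stays on; a paddle hangs well some 25 mm behind the tip.
- tray_red: Dark wooden tray with a red rim and nine corked vials of red beads (all one rigid body, 0.3 to 0.6 kg), 80 mm deep (x) by 92 mm wide (y), walls 6 mm thick and 30 mm high, cork tops 49 mm high. Origin: centre of its underside; x points away from the robot. Stands on the counter before the ramp, slightly turned, trays in any order; one of the three may be absent (None).
- tray_yellow: Dark wooden tray with a yellow rim and nine corked vials of yellow beads (all one rigid body, 0.3 to 0.6 kg), 80 mm deep (x) by 92 mm wide (y), walls 6 mm thick and 30 mm high, cork tops 49 mm high. Origin: centre of its underside; x points away from the robot. Stands on the counter before the ramp, slightly turned, trays in any order; one of the three may be absent (None).
- tray_blue: Dark wooden tray with a blue rim and nine corked vials of blue beads (all one rigid body, 0.3 to 0.6 kg), 80 mm deep (x) by 92 mm wide (y), walls 6 mm thick and 30 mm high, cork tops 49 mm high. Origin: centre of its underside; x points away from the robot. Stands on the counter before the ramp, slightly turned, trays in any order; one of the three may be absent (None).
- paddle_red: Plywood sample paddle with a red top panel, a plate 8 mm thick (x), 130 mm tall (z), 35 g: body 56 mm wide (y) up to 68 mm; above it the eye, 22 mm across, its centre 79 mm above the lower edge; above that a head 46 mm wide, from 90 to 130 mm, for gripping. Origin: centre of its lower edge. Stands upright in a slot of the rack.
- eye_red (a point): Centre of the eye (hole 22 mm across, eight-sided) of the red paddle; it goes through along the paddle's x.
- paddle_yellow: Plywood sample paddle with a yellow top panel, a plate 8 mm thick (x), 130 mm tall (z), 35 g: body 56 mm wide (y) up to 68 mm; above it the eye, 22 mm across, its centre 79 mm above the lower edge; above that a head 46 mm wide, from 90 to 130 mm, for gripping. Origin: centre of its lower edge. Stands upright in a slot of the rack.
- eye_yellow (a point): Centre of the eye (hole 22 mm across, eight-sided) of the yellow paddle; it goes through along the paddle's x.
- paddle_blue: Plywood sample paddle with a blue top panel, a plate 8 mm thick (x), 130 mm tall (z), 35 g: body 56 mm wide (y) up to 68 mm; above it the eye, 22 mm across, its centre 79 mm above the lower edge; above that a head 46 mm wide, from 90 to 130 mm, for gripping. Origin: centre of its lower edge. Stands upright in a slot of the rack.
- eye_blue (a point): Centre of the eye (hole 22 mm across, eight-sided) of the blue paddle; it goes through along the paddle's x.
- rack: Fixed light wooden rack, 180 (x) x 80 (y) x 30 mm tall, with three slots 60 mm apart along its x (at x = -60, 0, 60 mm), each 11 mm wide and 24 mm deep, floor 6 mm above the counter. Paddles stand in them square to the rack's x, in any order. Origin: centre of its underside.
- basket: Fixed low wicker basket, outside 170 (x) x 150 (y) mm, 50 mm high, walls 8 mm, floor 8 mm thick; room for both jars side by side along x. Origin: centre of its underside.
- jar0: Stray corked glass jar with cream beads (closed, rigid), 50 mm wide body 68 mm tall, cork 35 mm wide up to 92 mm, about 160 g; standing near the front edge of the display's deck between two bays. Origin: centre of its underside.
- jar1: Stray corked glass jar with cream beads (closed, rigid), 50 mm wide body 68 mm tall, cork 35 mm wide up to 92 mm, about 160 g; standing near the front edge of the display's deck between two bays. Origin: centre of its underside.
- bell: Bystander: brass counter bell, 80 mm wide, 52 tall; to be left alone.
- spool: Bystander: spool of twine, 56 mm wide, 62 tall, standing; to be left alone.
- dust_brush: Bystander: dusting brush, 200 mm long, lying; to be left alone.
- ruler: Bystander: wooden ruler, 200 x 30 x 5 mm, lying; to be left alone.
- tin: Bystander: round aluminium tin, 66 mm wide, 40 tall; to be left alone.
- notepad: Bystander: paper pad, 110 x 80 x 12 mm; to be left alone.

How it is judged:
By the outcome, as a careful person would: the job done as asked, in the order asked, and still so for the second after the job is handed in, with the robot touching nothing.
Of tray_red, tray_yellow, tray_blue only 2 to 3 are there at a start; the rules pass over those that are not, and their reading is None.
At some moment in a run one of tray_red, tray_yellow, tray_blue may be knocked a few centimetres aside while the robot is not near it.
It also fails if it takes over 210 s, if anything falls off the work surface, if the arm or the gripper's body presses on something with over 40 N, if the wrist force passes 120 N, or if a joint passes its speed limit or range.

### The arm

A 6-joint arm with a two-finger parallel gripper is mounted at the origin on the work surface. World frame = base frame: x ahead of the robot, y to its left, z up, the work surface at z = 0. Lengths are in m, angles in degrees, forces in N, time in s.
With the tool pointing down it reaches from about 0.4 to 0.825 m from the base axis. Payload 7 kg.
Tool frame: the origin (TCP) lies midway between the tips of the shut fingers; the grasp point (between the pads) lies 19 mm behind it (r.hold_point_z is the distance from the TCP to the grasp point, in m); x points along the fingers, y is the direction in which the jaws open and shut, and the axes are right-handed (so a half turn about x gives the same grasp; the last joint's range is limited). The gripper opens to 88 mm and grips with 3 to 60 N. Pads are 19 mm wide; open, the fingers measure 130 mm over their backs; the gripper's body (78 mm by 193 mm) begins 47 mm behind the grasp point.
Start: joints at [-56.946, 20.546, 0.682, 0, -70.136, -16.507], TCP at [0.192, -0.647, 0.227] pointing down, gripper open.
Joint ranges: [-176.03, 176.03], [-82.01, 121.73], [-58.28, 71.71], [-173.87, 95.51], [-174.79, -0.11], [-173.66, 173.66]. Speed limits (degrees/s): [136.94, 136.94, 172.46, 180, 180, 180].

### API

Orientations are given as [roll, pitch, yaw] about the fixed x, y, z axes, in that order (R = Rz(yaw) Ry(pitch) Rx(roll)).
In Python, from plant import r, viewer, order gives the robot as it stands. The module is installed in compiled form; this text tells all that it offers.
- The arm moves only by the shell command python3 -m creep 'ROWS' [FORCE]. ROWS is JSON, a list of rows, each an object of numbers: "ax", "ay", "az": the turn, a rotation vector about the tool's x, y, z in degrees; "tx", "ty", "tz": the shift along the tool's x, y, z in m; "fingers": the finger opening in m, from 0 to 0.0876. A call has 1 to 5 rows; each row is the pose to reach, as a shift and turn from the pose commanded when the call began, along the tool's axes at that moment; what a row does not reach only later rows make up. A row lasts 1/10 s, in which the tool goes at most 50 mm and 8.59 degrees, less where a joint would pass 70% of its speed; a pose out of reach is approached as far as the arm can. A call with a gripper value outside its range is refused whole. The fingers move at their own pace and stop on an object; FORCE is the grip in N (left out, the last holds). Time passes only in rows, so rows that repeat a pose let the fingers close. It gives the time, the measured TCP pose, the force and the opening at its end, in the units of the state.
- r.get_state(): the state, without advancing time (a new reading comes with each control period).
- viewer.capture(name): name is "scene" or "side" or "wrist"; returns a dict with "pixels" (400x640x3 uint8, blue, green, red), "depth" (400x640 float32, m along the optical axis (not along the pixel's ray), 0 where there is no reading), "fx", "fy", "cx", "cy" (pixels), "k1" (the pictures are not rectified: a ray, as slopes to the right and down, at radius r is drawn at 1 + k1 r^2 times it, then the intrinsics apply), "rvec" (rotation vector, rad) and "tvec" (3), from world to camera coordinates, as OpenCV has them; the wrist camera has in their place "T_tool_cam" (4x4, takes a point from camera to tool coordinates, whose origin is the TCP and whose axes are the tool frame's). Camera axes: x right, y down, z forward; pixel columns grow to the right and rows downward; lengths in m; the calibration is good to about 2 mm. A picture is of the moment at which its call begins: read the wrist's pose just before it.
- order.close_job(): hands the job in, once; it reports no verdict.
The state is a dict: "time_s": time; "joints": joint angles; "qd": joint speeds; "joint_torque": joint torques, N m; "tcp_pos": TCP position; "eef_rot": TCP orientation; "contact_force": force on the tool from outside, world axes, zero at the start; "moment": the same for the moment, N m; "gripper_width": finger opening in m.
Only numpy, scipy, OpenCV 4.12 (cv2) and the standard library are available. Lean on these libraries where they do the work, as an engineer would, in place of code of your own. Each camera call takes 0.05 s, during which the arm holds its last target.

## Working session

There is one attempt and no reset: what is moved stays moved. The work goes in short steps, Python scripts to look and compute and a shell command to move; the robot and the scene stay as the last step left them, time stands still between calls to the robot, and variables do not carry over. Pictures are saved under pics/ and viewed, and the job is handed in when it is done.

```bash
mkdir -p pics; ls
cat > h.py <<'E'
import numpy as np, cv2
from plant import r, viewer, order
from scipy.spatial.transform import Rotation as Ro
def cap(name,fn=None):
    c=viewer.capture(name)
    if fn: cv2.imwrite('pics/'+fn+'.png',c['pixels'])
    return c
E
python3 - <<'E'
from h import *
print(r.get_state()); print(r.hold_point_z)
import pickle
for n in ('scene','side','wrist'):
    c=cap(n,n+'0'); pickle.dump(c,open(n+'0.pkl','wb'))
    print(n,{k:v for k,v in c.items() if k not in('pixels','depth')}, (c['depth']>0).mean())
E
```

```text
pics
{'time_s': 0.0, 'joints': array([-5.69472347e+01,  2.05897462e+01,  6.32658544e-01, -1.85781192e-02,
       -7.01350949e+01, -1.65050906e+01]), 'qd': array([-0.03665443, -0.02516198,  0.06332043,  0.03565261,  0.0149285 ,
        0.08419101]), 'joint_torque': array([-4.83529238e-04, -5.82722819e+01,  2.93050146e+01,  6.99730173e+00,
        7.02512145e-03, -1.83269685e-04]), 'tcp_pos': array([ 0.19205211, -0.64658882,  0.22563812]), 'eef_rot': array([ 95.77855062,  89.9061771 , 112.31989838]), 'contact_force': array([-0.08957799, -0.23886979, -0.62567834]), 'moment': array([0.0058665 , 0.0394215 , 0.03805742]), 'gripper_width': 0.0875769763942408}
0.0188
scene {'fx': 507.5725961350824, 'fy': 507.5725961350824, 'cx': 317.29813112134656, 'cy': 197.6664274635567, 'k1': -0.02117362629442698, 'rvec': array([ 1.35370797,  2.25197585, -0.87812947]), 'tvec': array([ 0.2715512 , -0.26389628,  2.06238199])} 0.99584375
side {'fx': 520.8635627040724, 'fy': 520.8635627040724, 'cx': 319.47748346106647, 'cy': 201.08637677154238, 'k1': -0.05512133735882944, 'rvec': array([ 0.18578515, -2.81244015,  1.29946959]), 'tvec': array([0.53332392, 0.15447618, 2.01635074])} 0.91286328125
wrist {'fx': 323.5385731289612, 'fy': 323.5385731289612, 'cx': 321.9523619154609, 'cy': 197.8575189232928, 'k1': -0.00863425892987628, 'T_tool_cam': array([[ 5.89995573e-04, -2.54785411e-01,  9.66997439e-01,
        -1.57786937e-01],
       [ 9.99999747e-01,  5.35699109e-04, -4.68984806e-04,
         7.40230798e-04],
       [-3.98529180e-04,  9.66997470e-01,  2.54785662e-01,
        -6.91054174e-02],
       [ 0.00000000e+00,  0.00000000e+00,  0.00000000e+00,
         1.00000000e+00]])} 0.9936796875
```

View pics/scene0.png

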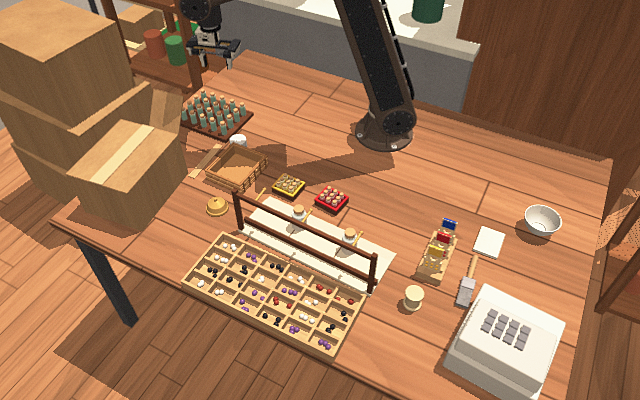

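View pics/side0.png

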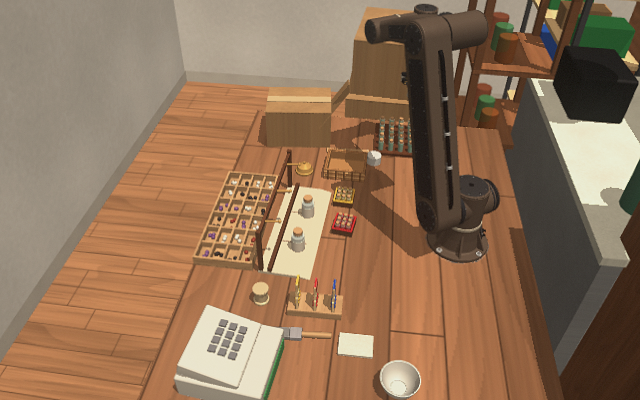

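View pics/wrist0.png

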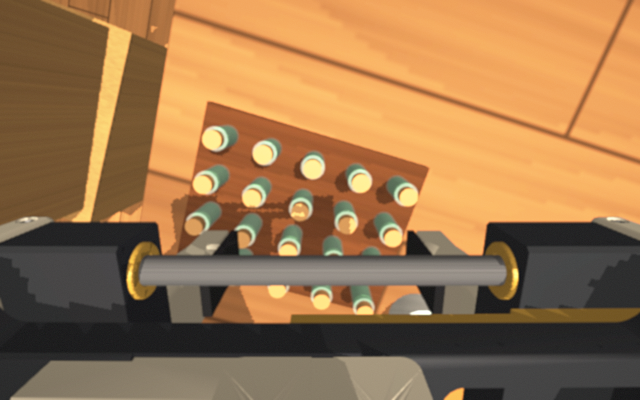

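```bash
cat >> h.py <<'E'
def slopes(c,uv):
    uv=np.atleast_2d(np.asarray(uv,float))
    K=np.array([[c['fx'],0,c['cx']],[0,c['fy'],c['cy']],[0,0,1]])
    return cv2.undistortPoints(uv[:,None],K,np.array([c['k1'],0,0,0,0.]))[:,0]
def camT(c,st=None):
    """world_from_cam R,t"""
    if 'rvec' in c:
        R=cv2.Rodrigues(c['rvec'])[0]; return R.T,-R.T@c['tvec']
    T=c['T_tool_cam']; Rt=Ro.from_euler('xyz',st['eef_rot'],degrees=True).as_matrix()
    return Rt@T[:3,:3], Rt@T[:3,3]+st['tcp_pos']
def plane(c,uv,z,st=None):
    R,t=camT(c,st); s=slopes(c,uv); d=np.c_[s,np.ones(len(s))]@R.T
    return t+d*((z-t[2])/d[:,2])[:,None]
def cloud(c,st=None):
    R,t=camT(c,st); v,u=np.mgrid[0:400,0:640]
    s=slopes(c,np.c_[u.ravel(),v.ravel()]); Z=c['depth'].ravel()
    P=np.c_[s,np.ones(len(s))]*Z[:,None]@R.T+t; P[Z<=0]=np.nan
    return P.reshape(400,640,3)
def proj(c,X,st=None):
    R,t=camT(c,st); p=(np.atleast_2d(X)-t)@R
    s=p[:,:2]/p[:,2:]; s=s*(1+c['k1']*(s**2).sum(1))[:,None]
    return s*[c['fx'],c['fy']]+[c['cx'],c['cy']]
E
python3 - <<'E'
from h import *
import pickle
a=pickle.load(open('scene0.pkl','rb'));b=pickle.load(open('side0.pkl','rb'))
cv2.imwrite('pics/scz.png',cv2.resize(a['pixels'][120:320,170:490],None,fx=2.5,fy=2.5,interpolation=cv2.INTER_CUBIC))
cv2.imwrite('pics/siz.png',cv2.resize(b['pixels'][140:360,200:420],None,fx=2.7,fy=2.7,interpolation=cv2.INTER_CUBIC))
A=cloud(a);B=cloud(b)
for P in(A,B):
    z=P[...,2]; print(np.nanpercentile(z[(abs(z)<.02)],[5,50,95]))
# top-down map from both
img=np.zeros((600,800,3),np.uint8)
for c,P in((a,A),(b,B)):
    m=np.isfinite(P[...,0])&(P[...,2]<.12)&(P[...,2]>-.03)
    X=P[m];col=c['pixels'][m]
    o=np.argsort(X[:,2]);X=X[o];col=col[o]
    i=(580-(X[:,0]-.2)*700).astype(int);j=(400-X[:,1]*600).astype(int)
    ok=(i>=0)&(i<599)&(j>=0)&(j<799)
    for di in(0,1):
        for dj in (0,1): img[i[ok]+di,j[ok]+dj]=col[ok]
cv2.imwrite('pics/top.png',img)
E
```

```text
[-0.00448843  0.00238431  0.01475239]
[-0.00666147  0.00083994  0.01381097]
```

View pics/scz.png

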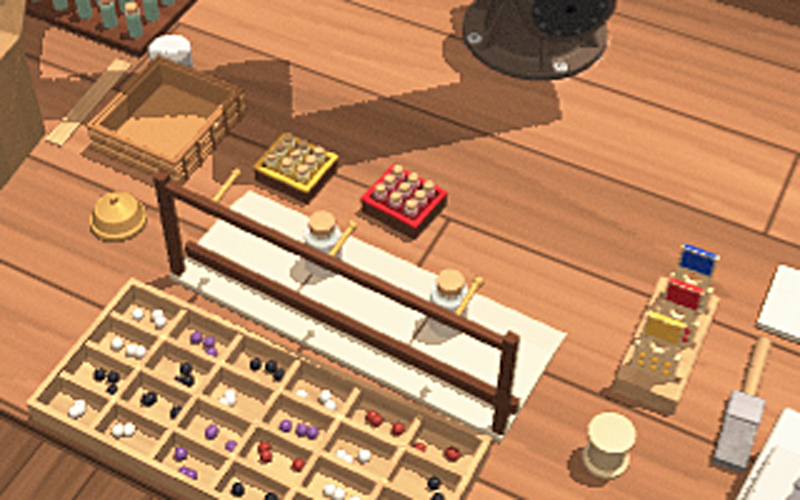

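View pics/siz.png

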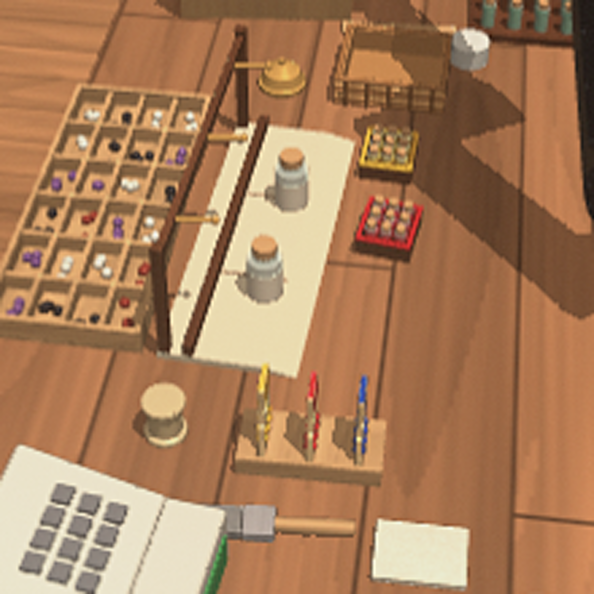

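View pics/top.png

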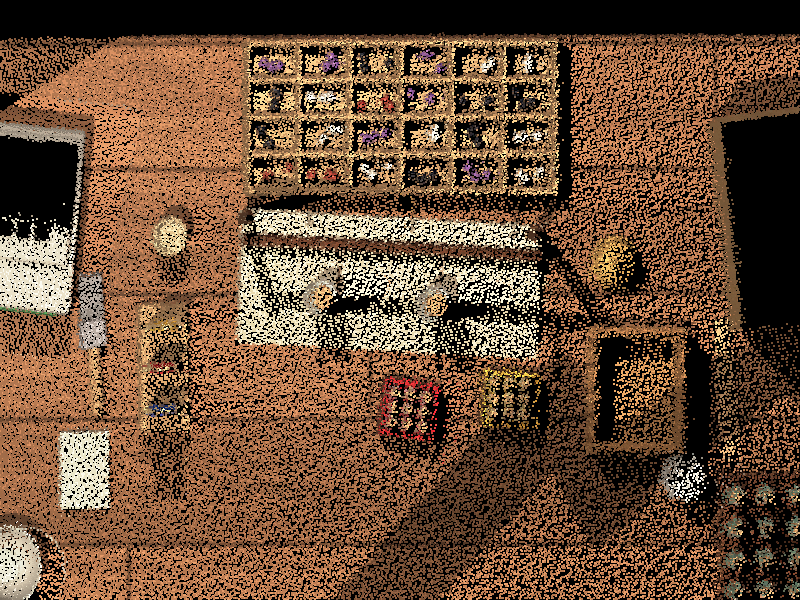

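Run:
```python
from h import *
import pickle
a=pickle.load(open('scene0.pkl','rb'));b=pickle.load(open('side0.pkl','rb'))
def z(c,x,y,w,h,s,fn): cv2.imwrite('pics/'+fn+'.png',cv2.resize(c['pixels'][y:y+h,x:x+w],None,fx=s,fy=s,interpolation=cv2.INTER_NEAREST))
z(a,225,180,180,120,4.4,'sa1'); z(b,250,140,100,140,4.2,'sb1')
```

```text
(no output)
```

View pics/sa1.png

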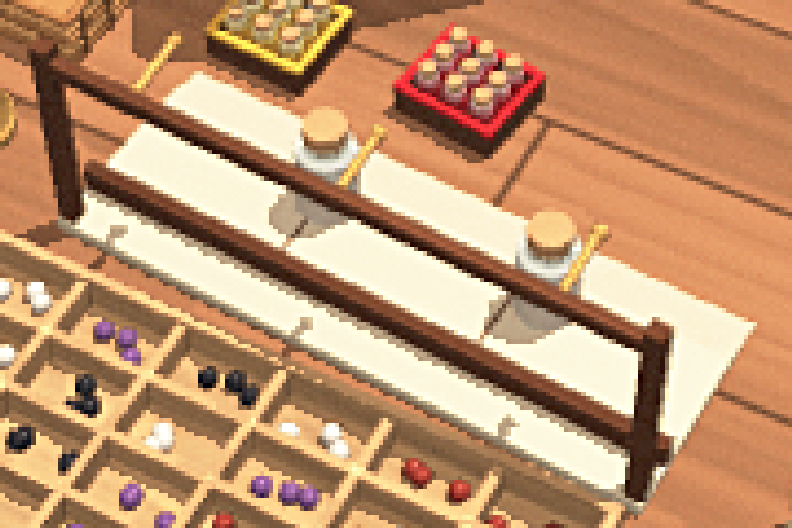

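View pics/sb1.png

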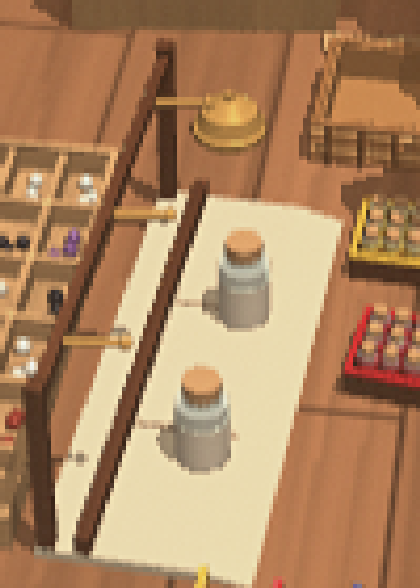

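```bash
cat >> h.py <<'E'
def tri(a,ua,b,ub):
    Ra,ta=camT(a);Rb,tb=camT(b)
    out=[]
    for p,q in zip(slopes(a,ua),slopes(b,ub)):
        d=Ra@np.r_[p,1];e=Rb@np.r_[q,1]; d/=np.linalg.norm(d);e/=np.linalg.norm(e)
        st=np.linalg.lstsq(np.c_[d,-e],tb-ta,rcond=None)[0]
        X=ta+d*st[0];Y=tb+e*st[1]; out.append(np.r_[(X+Y)/2,np.linalg.norm(X-Y)])
    return np.array(out)
E
python3 - <<'E'
from h import *
import pickle
np.set_printoptions(precision=4,suppress=True)
a=pickle.load(open('scene0.pkl','rb'));b=pickle.load(open('side0.pkl','rb'))
f=lambda l,o,s:np.array(l)/s+o-.5
ta=f([(600,233),(378,131),(175,39)],(225,180),4.4);tb=f([(125,341),(170,214),(205,102)],(250,140),4.2)
print('tips',tri(a,ta,b,tb)); print(plane(a,ta,.19));print(plane(b,tb,.19))
ca=f([(195,73),(757,322)],(225,180),4.4);cb=f([(343,222),(253,585)],(250,140),4.2)
print('toe',tri(a,ca,b,cb),plane(a,ca,0),plane(b,cb,0))
# post tops: 
pa=f([(46,44),(657,328)],(225,180),4.4);pb=f([(166,47),(37,388)],(250,140),4.2)
print('posts',plane(a,pa,.201),plane(b,pb,.201))
# jar cork tops
ja=f([(325,118),(551,222)],(225,180),4.4); jb=f([(243,237),(200,374)],(250,140),4.2)
print('corks',plane(a,ja,.103),plane(b,jb,.103))
# trays: coloured masks
for n,lo,hi in(('red',(0,0,150),(60,60,255)),('yel',(0,150,180),(90,255,255))):
  for c,box in((a,(260,150,360,220)),(b,(325,170,370,240))):
    m=cv2.inRange(c['pixels'],lo,hi); k=np.zeros_like(m);k[box[1]:box[3],box[0]:box[2]]=m[box[1]:box[3],box[0]:box[2]]
    v,u=np.nonzero(k); P=plane(c,np.c_[u,v],.030)[:,:2].astype(np.float32)
    rc=cv2.minAreaRect(P*1000); print(n,len(u),rc)
E
```

```text
tips [[ 0.6579  0.1871  0.1914  0.0004]
 [ 0.6485  0.0159  0.1906  0.0021]
 [ 0.6429 -0.151   0.1935  0.004 ]]
[[ 0.6571  0.1869  0.19  ]
 [ 0.6471  0.0147  0.19  ]
 [ 0.6383 -0.155   0.19  ]]
[[ 0.6581  0.1854  0.19  ]
 [ 0.649   0.0166  0.19  ]
 [ 0.6442 -0.1527  0.19  ]]
toe [[ 0.5152 -0.2311 -0.0042  0.0023]
 [ 0.5386  0.2722  0.0032  0.0003]] [[ 0.5173 -0.2299  0.    ]
 [ 0.5364  0.2717  0.    ]] [[ 0.5152 -0.2244  0.    ]
 [ 0.5389  0.2693  0.    ]]
posts [[ 0.6934 -0.2267  0.201 ]
 [ 0.718   0.2538  0.201 ]] [[ 0.6929 -0.2208  0.201 ]
 [ 0.7151  0.2617  0.201 ]]
corks [[ 0.588  -0.0637  0.103 ]
 [ 0.5989  0.1273  0.103 ]] [[ 0.5953 -0.0643  0.103 ]
 [ 0.606   0.1253  0.103 ]]
red 77 ((446.3333740234375, -15.011253356933594), (92.46324157714844, 77.58966827392578), 83.00621795654297)
red 99 ((444.2691650390625, -12.677146911621094), (91.14226531982422, 81.00202941894531), 81.73011779785156)
yel 78 ((490.3648681640625, -140.25140380859375), (199.12112426757812, 141.90904235839844), 83.40544891357422)
yel 43 ((477.81549072265625, -160.751953125), (60.01942443847656, 107.49752807617188), 45.46015548706055)
```

```bash
cat >> h.py <<'E'
np.set_printoptions(precision=4,suppress=True)
TH=np.radians(-2.65);O=np.array([.6665,.0155])
def disp(x,y,z=0): return np.r_[O+[x*np.cos(TH)-y*np.sin(TH),x*np.sin(TH)+y*np.cos(TH)],z]
def go(p,yaw,tilt=0,grasp=False,st=None):
    """target TCP p, jaws (tool y) along world yaw deg (mod 180), tilt: tool body leans back toward -(x rotated by yaw-90)"""
    st=st or r.get_state(); R0=Ro.from_euler('xyz',st['eef_rot'],degrees=True).as_matrix()
    best=None
    for k in(0,180):
        w=np.radians(yaw+k); y=np.array([np.cos(w),np.sin(w),0]); fwd=np.array([np.sin(np.radians(yaw)),-np.cos(np.radians(yaw)),0])
        t=np.radians(tilt); x=np.array([0,0,-1])*np.cos(t)+fwd*np.sin(t)
        R=np.c_[x,y,np.cross(x,y)]
        rv=Ro.from_matrix(R0.T@R).as_rotvec(degrees=True)
        if best is None or np.linalg.norm(rv)<np.linalg.norm(best[0]): best=(rv,x)
    p=np.array(p,float)
    if grasp: p=p+best[1]*r.hold_point_z
    d=R0.T@(p-st['tcp_pos'])
    print('shift',d.round(4),'turn',best[0].round(2),'| tcp now',st['tcp_pos'].round(4),'to',p.round(4),'F',st['contact_force'].round(1),'w',round(st['gripper_width'],4),'t',round(st['time_s'],1))
def stt():
    st=r.get_state();R=Ro.from_euler('xyz',st['eef_rot'],degrees=True).as_matrix()
    print('x',R[:,0],'y',R[:,1],'z',R[:,2],'p',st['tcp_pos'],'q',st['joints'].round(1))
E
python3 - <<'E'
from h import *
stt()
import pickle
a=pickle.load(open('scene0.pkl','rb'));b=pickle.load(open('side0.pkl','rb'))
def z(c,x,y,w,h,s): return cv2.resize(c['pixels'][y:y+h,x:x+w],None,fx=s,fy=s,interpolation=cv2.INTER_NEAREST)
A=z(a,190,140,120,80,5);B=z(b,315,140,80,100,5)
C=z(a,410,210,60,80,5);D=z(b,280,260,80,70,5)
im=np.zeros((600,600,3),np.uint8)
cv2.imwrite('pics/bA.png',A);cv2.imwrite('pics/bB.png',B)
im2=np.zeros((400,720,3),np.uint8);im2[:400,:300]=C;im2[:350,310:710]=D;cv2.imwrite('pics/rk.png',im2)
for y in(-.17,0,.17): print('bay',disp(-.04,y),'tip',disp(-.018,y))
E
```

```text
x [-0.0005  0.0012 -1.    ] y [-0.2848  0.9586  0.0013] z [ 0.9586  0.2848 -0.0002] p [ 0.1921 -0.6467  0.2258] q [-56.9  20.6   0.6  -0.  -70.1 -16.5]
bay [ 0.6187 -0.1525  0.    ] tip [ 0.6407 -0.1535  0.    ]
bay [0.6265 0.0173 0.    ] tip [0.6485 0.0163 0.    ]
bay [0.6344 0.1872 0.    ] tip [0.6564 0.1862 0.    ]
```

View pics/bA.png

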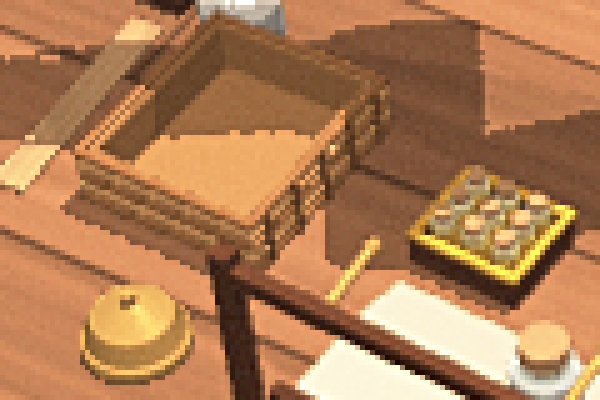

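View pics/bB.png

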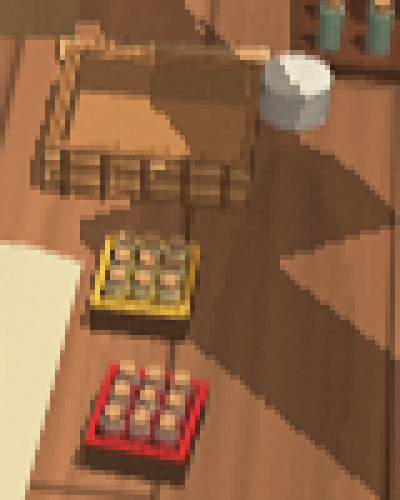

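View pics/rk.png

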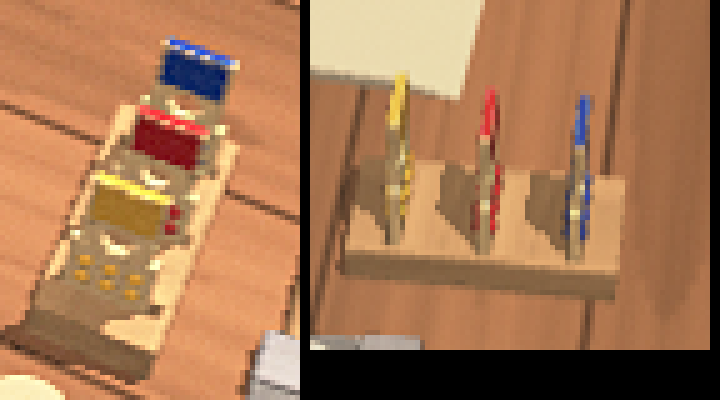

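Run:
```python
from h import *
import pickle
a=pickle.load(open('scene0.pkl','rb'));b=pickle.load(open('side0.pkl','rb'))
f=lambda l,o,s:np.array(l)/s+o-.5
P=plane(a,f([(218,15),(388,78),(250,228),(78,153)],(190,140),5),.05);print(P,P.mean(0))
P=plane(b,f([(65,42),(268,45),(250,155),(42,155)],(315,140),5),.05);print(P,P.mean(0))
print('yellow rim corners')
P=plane(a,f([(470,167),(578,210),(516,280),(412,238)],(190,140),5),.03);print(P,P.mean(0))
P=plane(b,f([(108,235),(200,242),(190,313),(92,305)],(315,140),5),.03);print(P,P.mean(0))
print('paddle head tops z .136: y,r,b; scene then side')
P=plane(a,f([(133,186),(175,122),(200,55)],(410,210),5),.136);print(P)
P=plane(b,f([(402-310,77),(491-310,92),(583-310,98)],(280,260),5),.136);print(P)
P=plane(a,f([(98,175),(170,190),(138,107),(208,127),(163,42),(237,65)],(410,210),5),.136);print('ends',P)
print('rack top corners')
P=plane(b,f([(363-310,158),(625-310,178),(617-310,273),(345-310,250)],(280,260),5),.03);print(P,P.mean(0))
```

```text
[[ 0.3802 -0.4718  0.05  ]
 [ 0.3798 -0.3182  0.05  ]
 [ 0.5582 -0.3221  0.05  ]
 [ 0.5536 -0.476   0.05  ]] [ 0.468 -0.397  0.05 ]
[[ 0.5615 -0.4813  0.05  ]
 [ 0.3758 -0.5042  0.05  ]
 [ 0.3824 -0.3337  0.05  ]
 [ 0.5619 -0.3073  0.05  ]] [ 0.4704 -0.4066  0.05  ]
yellow rim corners
[[ 0.4157 -0.2267  0.03  ]
 [ 0.4173 -0.135   0.03  ]
 [ 0.498  -0.1403  0.03  ]
 [ 0.4973 -0.2266  0.03  ]] [ 0.4571 -0.1822  0.03  ]
[[ 0.4957 -0.23    0.03  ]
 [ 0.4174 -0.2318  0.03  ]
 [ 0.4188 -0.1381  0.03  ]
 [ 0.4995 -0.1367  0.03  ]] [ 0.4578 -0.1842  0.03  ]
paddle head tops z .136: y,r,b; scene then side
[[0.5613 0.3916 0.136 ]
 [0.5032 0.3981 0.136 ]
 [0.4452 0.3948 0.136 ]]
[[0.5634 0.3755 0.136 ]
 [0.5044 0.3802 0.136 ]
 [0.4449 0.3771 0.136 ]]
ends [[0.5632 0.3704 0.136 ]
 [0.5539 0.4119 0.136 ]
 [0.5026 0.3744 0.136 ]
 [0.4976 0.417  0.136 ]
 [0.4458 0.3711 0.136 ]
 [0.4422 0.4176 0.136 ]]
rack top corners
[[0.5941 0.3592 0.03  ]
 [0.4151 0.352  0.03  ]
 [0.413  0.432  0.03  ]
 [0.593  0.4379 0.03  ]] [0.5038 0.3953 0.03  ]
```

Run:
```python
from h import *
go((.592,-.064,.25),90,15,True)
go((.25,-.6,.35),90,0,True)
```

```text
shift [-0.0055  0.4433  0.5539] turn [ 16.44 -14.92  -2.24] | tcp now [ 0.1921 -0.6467  0.2258] to [ 0.5969 -0.064   0.2318] F [-0.6 -0.2  0.9] w 0.0873 t 0.1
shift [-0.1053  0.0284  0.0688] turn [16.54 -0.02 -0.07] | tcp now [ 0.1921 -0.6467  0.2258] to [ 0.25   -0.6     0.3312] F [-0.6 -0.2  0.9] w 0.0873 t 0.1
```

```bash
python3 -m creep '[{"tx":-0.04,"ty":0.02,"tz":0.02},{"tx":-0.06,"ty":0.05,"tz":0.05},{"tx":-0.07,"ty":0.08,"tz":0.09},{"tx":-0.08,"ty":0.11,"tz":0.13},{"tx":-0.08,"ty":0.14,"tz":0.17}]'
python3 -m creep '[{"ty":0.03,"tz":0.038},{"ty":0.06,"tz":0.076},{"ty":0.09,"tz":0.114},{"ty":0.12,"tz":0.152},{"ty":0.15,"tz":0.19}]'
python3 - <<'E'
from h import *
go((.592,-.064,.25),90,15,True)
E
```

```text
shift [-0.0055  0.4433  0.5539] turn [ 16.44 -14.92  -2.24] | tcp now [ 0.1921 -0.6467  0.2258] to [ 0.5969 -0.064   0.2318] F [-0.6 -0.2  0.9] w 0.0873 t 0.1invalid input
invalid input
```

```bash
python3 -m creep '[{"ax":0,"ay":0,"az":0,"tx":-0.05,"ty":0,"tz":0,"fingers":0.087}]'; python3 -m creep --help
```

```text
time_s: 0.25
tcp_pos: [0.1912, -0.6434, 0.2689]
eef_rot: [94.6, 89.2, 111.1]
contact_force: [0.1, -1.7, -0.6]
gripper_width: 0.0869invalid input: not JSON, or not a number
```

```bash
python3 -m creep '[{"ax":0,"ay":0,"az":0,"tx":-0.03,"ty":0.02,"tz":0.03,"fingers":0.087},{"ax":3,"ay":0,"az":0,"tx":-0.05,"ty":0.05,"tz":0.06,"fingers":0.087},{"ax":6,"ay":0,"az":0,"tx":-0.05,"ty":0.08,"tz":0.1,"fingers":0.087},{"ax":9,"ay":0,"az":0,"tx":-0.05,"ty":0.11,"tz":0.14,"fingers":0.087},{"ax":12,"ay":0,"az":0,"tx":-0.05,"ty":0.14,"tz":0.18,"fingers":0.087}]'
python3 - <<'E'
from h import *
go((.592,-.064,.25),90,15,True)
E
```

```text
time_s: 0.75
tcp_pos: [0.3255, -0.4598, 0.3266]
eef_rot: [3.6, 90.0, 8.0]
contact_force: [0.8, 0.3, 0.6]
gripper_width: 0.087
shift [0.0948 0.3739 0.3009] turn [  4.37 -14.97  -0.58] | tcp now [ 0.3255 -0.4598  0.3266] to [ 0.5969 -0.064   0.2318] F [0.8 0.3 0.6] w 0.087 t 0.8
```

```bash
python3 -m creep '[{"ax":1,"ay":-2,"az":0,"tx":0,"ty":0.04,"tz":0.03,"fingers":0.087},{"ax":2,"ay":-5,"az":0,"tx":0,"ty":0.07,"tz":0.06,"fingers":0.087},{"ax":3,"ay":-8,"az":0,"tx":0,"ty":0.11,"tz":0.09,"fingers":0.087},{"ax":4,"ay":-11,"az":-0.3,"tx":0,"ty":0.145,"tz":0.12,"fingers":0.087},{"ax":4.4,"ay":-15,"az":-0.6,"tx":0,"ty":0.18,"tz":0.15,"fingers":0.087}]'
python3 - <<'E'
from h import *
go((.592,-.064,.25),90,15,True)
E
```

```text
time_s: 1.25
tcp_pos: [0.4613, -0.2686, 0.3267]
eef_rot: [0.1, 74.8, 0.1]
contact_force: [0.7, -0.8, 1.3]
gripper_width: 0.0871
shift [0.1272 0.2043 0.1063] turn [ 0.08  0.16 -0.04] | tcp now [ 0.4613 -0.2686  0.3267] to [ 0.5969 -0.064   0.2318] F [ 0.7 -0.8  1.3] w 0.0871 t 1.2
```

```bash
python3 -m creep '[{"ax":0,"ay":0,"az":0,"tx":0.02,"ty":0.04,"tz":0.02,"fingers":0.087},{"ax":0,"ay":0,"az":0,"tx":0.05,"ty":0.08,"tz":0.04,"fingers":0.087},{"ax":0,"ay":0,"az":0,"tx":0.075,"ty":0.12,"tz":0.06,"fingers":0.087},{"ax":0,"ay":0,"az":0,"tx":0.1,"ty":0.16,"tz":0.085,"fingers":0.087},{"ax":0,"ay":0,"az":0,"tx":0.127,"ty":0.204,"tz":0.106,"fingers":0.087}]'
cat > wr.py <<'E'
from h import *
import sys
st=r.get_state();c=cap('wrist',sys.argv[1]);go((.592,-.064,.25),90,15,True)
import pickle;pickle.dump((st,c),open('w.pkl','wb'))
E
python3 wr.py w1
```

```text
time_s: 1.75
tcp_pos: [0.5888, -0.0752, 0.2361]
eef_rot: [-0.0, 74.9, 0.1]
contact_force: [0.7, -0.9, -0.2]
gripper_width: 0.0871
shift [0.0021 0.0073 0.0059] turn [ 0.22 -0.13 -0.06] | tcp now [ 0.5907 -0.0713  0.2324] to [ 0.5969 -0.064   0.2318] F [ 3.1  4.2 -1.6] w 0.0871 t 1.8
```

View pics/w1.png

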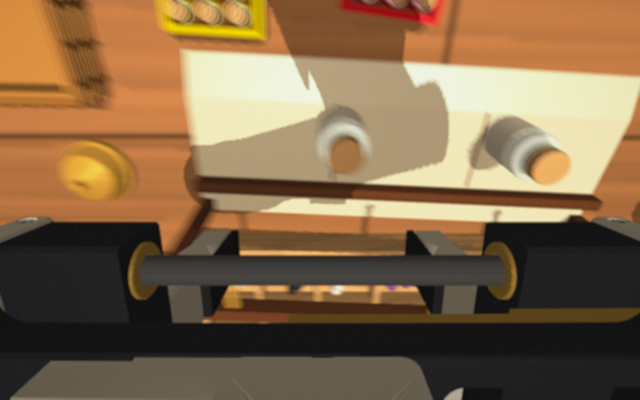

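Run:
```python
from h import *
import pickle
st,c=pickle.load(open('w.pkl','rb'))
print(st['tcp_pos'],plane(c,[(346,155),(549,166)],.103,st))
go((.594,-.064,.073),90,15,True)
```

```text
[ 0.5888 -0.0752  0.2361] [[ 0.5904 -0.0535  0.103 ]
 [ 0.6003  0.1309  0.103 ]]
shift [ 0.1737  0.0073 -0.0376] turn [ 0.22 -0.13 -0.06] | tcp now [ 0.5907 -0.0713  0.2324] to [ 0.5989 -0.064   0.0548] F [ 3.1  4.2 -1.6] w 0.0871 t 1.8
```

```bash
python3 -m creep '[{"ax":0,"ay":0,"az":0,"tx":0,"ty":0,"tz":0,"fingers":0.087},{"ax":0,"ay":0,"az":0,"tx":0,"ty":0,"tz":0,"fingers":0.087}]'
python3 wr.py w2
```

```text
time_s: 2.0
tcp_pos: [0.5877, -0.0769, 0.2361]
eef_rot: [-0.1, 75.1, 0.0]
contact_force: [-0.2, -0.3, 0.3]
gripper_width: 0.087
shift [0.0071 0.0134 0.0076] turn [ 0.12  0.01 -0.01] | tcp now [ 0.5877 -0.0775  0.2367] to [ 0.5969 -0.064   0.2318] F [-0.2  0.4 -0.5] w 0.087 t 2.0
```

View pics/w2.png

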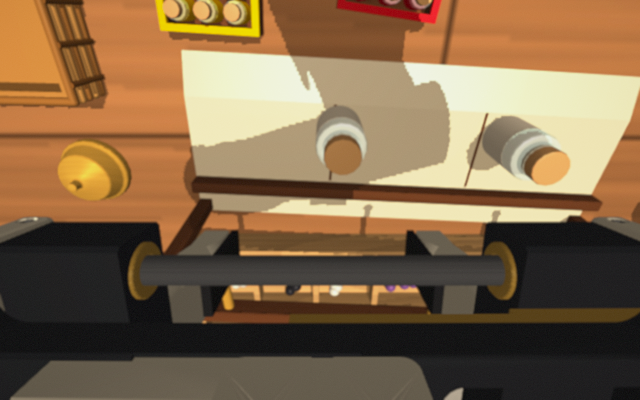

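Run:
```python
from h import *
import pickle
st,c=pickle.load(open('w.pkl','rb'))
print(plane(c,[(342,156),(549,166)],.103,st))
print('toe',plane(c,[(184,51),(640,76)],0,st))
go((.592,-.062,.18),90,15,True)
go((.592,-.062,.073),90,15,True)
```

```text
[[ 0.59   -0.0588  0.103 ]
 [ 0.5988  0.129   0.103 ]]
toe [[ 0.5144 -0.2221  0.    ]
 [ 0.5367  0.2708  0.    ]]
shift [ 0.0747  0.0155 -0.0105] turn [ 0.12  0.01 -0.01] | tcp now [ 0.5877 -0.0775  0.2367] to [ 0.5969 -0.062   0.1618] F [-0.2  0.4 -0.5] w 0.087 t 2.0
shift [ 0.178   0.0155 -0.0383] turn [ 0.12  0.01 -0.01] | tcp now [ 0.5877 -0.0775  0.2367] to [ 0.5969 -0.062   0.0548] F [-0.2  0.4 -0.5] w 0.087 t 2.0
```

```bash
python3 -m creep '[{"ax":0,"ay":0,"az":0,"tx":0.03,"ty":0.016,"tz":0,"fingers":0.087},{"ax":0,"ay":0,"az":0,"tx":0.075,"ty":0.016,"tz":-0.011,"fingers":0.087},{"ax":0,"ay":0,"az":0,"tx":0.11,"ty":0.016,"tz":-0.02,"fingers":0.087},{"ax":0,"ay":0,"az":0,"tx":0.15,"ty":0.016,"tz":-0.031,"fingers":0.087},{"ax":0,"ay":0,"az":0,"tx":0.178,"ty":0.016,"tz":-0.0385,"fingers":0.087}]' 20
python3 -m creep '[{"ax":0,"ay":0,"az":0,"tx":0,"ty":0,"tz":0,"fingers":0.087},{"ax":0,"ay":0,"az":0,"tx":0,"ty":0,"tz":0,"fingers":0.04},{"ax":0,"ay":0,"az":0,"tx":0,"ty":0,"tz":0,"fingers":0.04},{"ax":0,"ay":0,"az":0,"tx":0,"ty":0,"tz":0,"fingers":0.04},{"ax":0,"ay":0,"az":0,"tx":0,"ty":0,"tz":0,"fingers":0.04}]' 20
python3 wr.py w3
```

```text
time_s: 2.55
tcp_pos: [0.5959, -0.0626, 0.0533]
eef_rot: [0.0, 75.0, -0.0]
contact_force: [0.7, 0.2, 0.2]
gripper_width: 0.0873
time_s: 3.05
tcp_pos: [0.5977, -0.061, 0.0563]
eef_rot: [0.1, 74.8, 0.2]
contact_force: [0.1, 0.5, 0.5]
gripper_width: 0.0606
shift [-0.17   -0.003   0.0453] turn [ 0.11  0.14 -0.04] | tcp now [ 0.5975 -0.061   0.0559] to [ 0.5969 -0.064   0.2318] F [-0.   0.1  0.2] w 0.0568 t 3.1
```

View pics/w3.png

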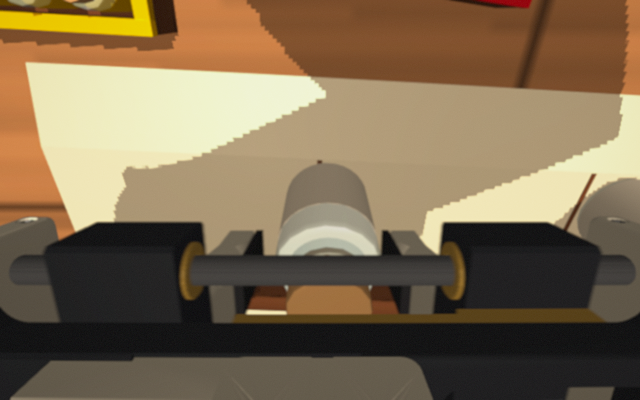

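Jar is between the jaws (around 330,240), still closing. Close the rest and lift.

```bash
python3 -m creep '[{"ax":0,"ay":0,"az":0,"tx":0,"ty":0,"tz":0,"fingers":0.04},{"ax":0,"ay":0,"az":0,"tx":0,"ty":0,"tz":0,"fingers":0.04},{"ax":0,"ay":0,"az":0,"tx":0,"ty":0,"tz":0,"fingers":0.04},{"ax":0,"ay":0,"az":0,"tx":0,"ty":0,"tz":0,"fingers":0.04}]' 20
python3 -m creep '[{"ax":0,"ay":0,"az":0,"tx":-0.02,"ty":0,"tz":0.005,"fingers":0.04},{"ax":0,"ay":0,"az":0,"tx":-0.04,"ty":0,"tz":0.01,"fingers":0.04},{"ax":0,"ay":0,"az":0,"tx":-0.07,"ty":0,"tz":0.018,"fingers":0.04},{"ax":0,"ay":0,"az":0,"tx":-0.1,"ty":0,"tz":0.025,"fingers":0.04},{"ax":0,"ay":0,"az":0,"tx":-0.13,"ty":0,"tz":0.034,"fingers":0.04}]' 20
python3 - <<'E'
from h import *
go((.506,-.397,.28),90,15,True)
E
```

```text
time_s: 3.5
tcp_pos: [0.5975, -0.0608, 0.0555]
eef_rot: [-0.0, 74.9, 0.1]
contact_force: [-2.4, 1.7, 7.6]
gripper_width: 0.0496
time_s: 4.0
tcp_pos: [0.595, -0.0611, 0.1895]
eef_rot: [-0.1, 75.1, 0.1]
contact_force: [1.3, 1.2, -2.9]
gripper_width: 0.0495
shift [-0.0916 -0.3357 -0.0634] turn [ 0.11 -0.09 -0.01] | tcp now [ 0.595  -0.0611  0.1895] to [ 0.5109 -0.397   0.2618] F [ 1.3  1.2 -2.9] w 0.0495 t 4.0
```

```bash
python3 -m creep '[{"ax":0,"ay":0,"az":0,"tx":-0.015,"ty":-0.03,"tz":-0.005,"fingers":0.04},{"ax":0,"ay":0,"az":0,"tx":-0.03,"ty":-0.07,"tz":-0.01,"fingers":0.04},{"ax":0,"ay":0,"az":0,"tx":-0.04,"ty":-0.11,"tz":-0.02,"fingers":0.04},{"ax":0,"ay":0,"az":0,"tx":-0.04,"ty":-0.15,"tz":-0.03,"fingers":0.04},{"ax":0,"ay":0,"az":0,"tx":-0.04,"ty":-0.19,"tz":-0.04,"fingers":0.04}]' 20
python3 -m creep '[{"ax":0,"ay":0,"az":0,"tx":0,"ty":-0.04,"tz":-0.007,"fingers":0.04},{"ax":0,"ay":0,"az":0,"tx":0,"ty":-0.07,"tz":-0.014,"fingers":0.04},{"ax":0,"ay":0,"az":0,"tx":0,"ty":-0.11,"tz":-0.02,"fingers":0.04},{"ax":0,"ay":0,"az":0,"tx":0,"ty":-0.145,"tz":-0.023,"fingers":0.04},{"ax":0,"ay":0,"az":0,"tx":0,"ty":-0.145,"tz":-0.023,"fingers":0.04}]' 20
python3 wr.py w4;python3 - <<'E'
from h import *
go((.506,-.397,.28),90,15,True)
E
```

```text
time_s: 4.5
tcp_pos: [0.5465, -0.2523, 0.2174]
eef_rot: [0.0, 75.0, 0.2]
contact_force: [0.4, -0.3, -2.2]
gripper_width: 0.0494
time_s: 5.0
tcp_pos: [0.5243, -0.3996, 0.2099]
eef_rot: [0.0, 75.1, -0.0]
contact_force: [-0.4, 1.3, -1.7]
gripper_width: 0.0496
shift [-0.0024  0.334   0.0752] turn [-0.07 -0.11 -0.03] | tcp now [ 0.5244 -0.3979  0.2099] to [ 0.5969 -0.064   0.2318] F [-0.4  0.6 -2.5] w 0.0495 t 5.0
shift [-0.0536  0.001   0.0003] turn [-0.07 -0.11 -0.03] | tcp now [ 0.5244 -0.3979  0.2099] to [ 0.5109 -0.397   0.2618] F [-0.4  0.6 -2.5] w 0.0495 t 5.0
```

View pics/w4.png

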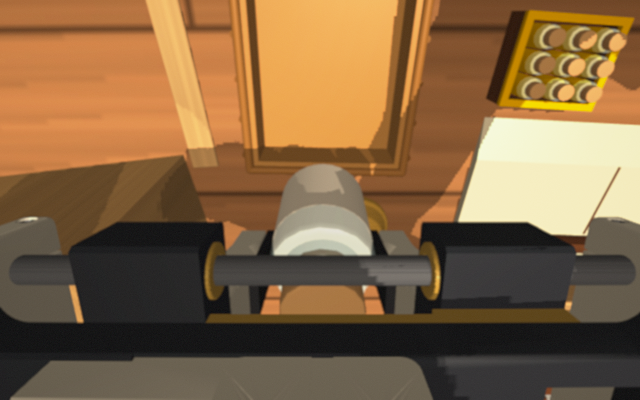

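Run:
```python
from h import *
import pickle
st,c=pickle.load(open('w.pkl','rb'))
print(plane(c,[(248,172),(406,175),(231,0),(438,0)],.05,st))
print('yellow rim',plane(c,[(526,11),(632,15),(597,109),(500,104)],.03,st))
go((.51,-.393,.20),90,15,True)
go((.51,-.393,.074),90,15,True)
```

```text
[[ 0.5547 -0.4735  0.05  ]
 [ 0.5581 -0.3145  0.05  ]
 [ 0.4069 -0.4701  0.05  ]
 [ 0.407  -0.3086  0.05  ]]
yellow rim [[ 0.4141 -0.2265  0.03  ]
 [ 0.4165 -0.1345  0.03  ]
 [ 0.4965 -0.1315  0.03  ]
 [ 0.492  -0.2277  0.03  ]]
shift [ 0.0247  0.0049 -0.0164] turn [-0.07 -0.11 -0.03] | tcp now [ 0.5244 -0.3979  0.2099] to [ 0.5149 -0.393   0.1818] F [-0.4  0.6 -2.5] w 0.0495 t 5.0
shift [ 0.1465  0.0048 -0.0488] turn [-0.07 -0.11 -0.03] | tcp now [ 0.5244 -0.3979  0.2099] to [ 0.5149 -0.393   0.0558] F [-0.4  0.6 -2.5] w 0.0495 t 5.0
```

```bash
python3 -m creep '[{"ax":0,"ay":0,"az":0,"tx":0.01,"ty":0.005,"tz":-0.012,"fingers":0.04},{"ax":0,"ay":0,"az":0,"tx":0.05,"ty":0.005,"tz":-0.023,"fingers":0.04},{"ax":0,"ay":0,"az":0,"tx":0.09,"ty":0.005,"tz":-0.034,"fingers":0.04},{"ax":0,"ay":0,"az":0,"tx":0.12,"ty":0.005,"tz":-0.042,"fingers":0.04},{"ax":0,"ay":0,"az":0,"tx":0.14,"ty":0.005,"tz":-0.047,"fingers":0.04}]' 20
python3 -m creep '[{"ax":0,"ay":0,"az":0,"tx":0,"ty":0,"tz":0,"fingers":0.04},{"ax":0,"ay":0,"az":0,"tx":0.003,"ty":0,"tz":-0.001,"fingers":0.04},{"ax":0,"ay":0,"az":0,"tx":0.006,"ty":0,"tz":-0.002,"fingers":0.04},{"ax":0,"ay":0,"az":0,"tx":0.008,"ty":0,"tz":-0.0025,"fingers":0.04},{"ax":0,"ay":0,"az":0,"tx":0.008,"ty":0,"tz":-0.0025,"fingers":0.04}]' 20
```

```text
time_s: 5.55
tcp_pos: [0.5149, -0.3893, 0.061]
eef_rot: [0.4, 75.2, 0.6]
contact_force: [0.5, -1.3, -1.0]
gripper_width: 0.0496
time_s: 6.05
tcp_pos: [0.5162, -0.3914, 0.0563]
eef_rot: [-0.2, 74.9, -0.0]
contact_force: [-0.3, -0.3, -1.4]
gripper_width: 0.0499
```

```bash
python3 -m creep '[{"ax":0,"ay":0,"az":0,"tx":0.001,"ty":0,"tz":0,"fingers":0.04},{"ax":0,"ay":0,"az":0,"tx":0.002,"ty":0,"tz":0,"fingers":0.04},{"ax":0,"ay":0,"az":0,"tx":0.003,"ty":0,"tz":0,"fingers":0.04},{"ax":0,"ay":0,"az":0,"tx":0.003,"ty":0,"tz":0,"fingers":0.04}]' 20
```

```text
time_s: 6.45
tcp_pos: [0.5168, -0.3913, 0.0526]
eef_rot: [-0.1, 75.0, 0.0]
contact_force: [0.3, -0.0, -1.5]
gripper_width: 0.0496
```

```bash
python3 -m creep '[{"ax":0,"ay":0,"az":0,"tx":0.001,"ty":0,"tz":0,"fingers":0.04},{"ax":0,"ay":0,"az":0,"tx":0.0015,"ty":0,"tz":0,"fingers":0.05},{"ax":0,"ay":0,"az":0,"tx":0.0015,"ty":0,"tz":0,"fingers":0.055},{"ax":0,"ay":0,"az":0,"tx":0.0015,"ty":0,"tz":0,"fingers":0.06},{"ax":0,"ay":0,"az":0,"tx":0.0015,"ty":0,"tz":0,"fingers":0.07}]' 20
python3 wr.py w5
```

```text
time_s: 6.95
tcp_pos: [0.5173, -0.3914, 0.0513]
eef_rot: [-0.1, 75.0, 0.0]
contact_force: [-0.5, 0.9, 0.3]
gripper_width: 0.0633
shift [-0.1538  0.3271  0.1244] turn [ 0.12  0.01 -0.01] | tcp now [ 0.5173 -0.3913  0.0512] to [ 0.5969 -0.064   0.2318] F [0.5 0.  0.9] w 0.0661 t 7.0
```

View pics/w5.png

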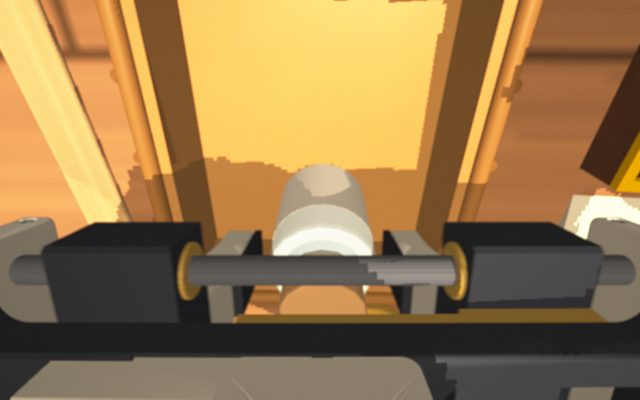

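```bash
python3 -m creep '[{"ax":0,"ay":0,"az":0,"tx":0,"ty":0,"tz":0,"fingers":0.087},{"ax":0,"ay":0,"az":0,"tx":-0.02,"ty":0,"tz":0.005,"fingers":0.087},{"ax":0,"ay":0,"az":0,"tx":-0.06,"ty":0,"tz":0.015,"fingers":0.087},{"ax":0,"ay":0,"az":0,"tx":-0.1,"ty":0,"tz":0.025,"fingers":0.087},{"ax":0,"ay":0,"az":0,"tx":-0.15,"ty":0,"tz":0.035,"fingers":0.087}]' 20
python3 -m creep '[{"ax":0,"ay":0,"az":0,"tx":-0.03,"ty":0.03,"tz":0,"fingers":0.087},{"ax":0,"ay":0,"az":0,"tx":-0.05,"ty":0.07,"tz":0.01,"fingers":0.087},{"ax":0,"ay":0,"az":0,"tx":-0.05,"ty":0.12,"tz":0.02,"fingers":0.087},{"ax":0,"ay":0,"az":0,"tx":-0.05,"ty":0.165,"tz":0.03,"fingers":0.087},{"ax":0,"ay":0,"az":0,"tx":-0.05,"ty":0.21,"tz":0.035,"fingers":0.087}]' 20
python3 -m creep '[{"ax":0,"ay":0,"az":0,"tx":0,"ty":0.05,"tz":0.005,"fingers":0.087},{"ax":0,"ay":0,"az":0,"tx":0,"ty":0.1,"tz":0.01,"fingers":0.087},{"ax":0,"ay":0,"az":0,"tx":0,"ty":0.15,"tz":0.015,"fingers":0.087},{"ax":0,"ay":0,"az":0,"tx":0,"ty":0.2,"tz":0.02,"fingers":0.087},{"ax":0,"ay":0,"az":0,"tx":0,"ty":0.24,"tz":0.02,"fingers":0.087}]' 20
python3 - <<'E'
from h import *
go((.599,.129,.18),90,15,True)
go((.599,.129,.073),90,15,True)
E
```

```text
time_s: 7.5
tcp_pos: [0.5114, -0.3908, 0.2043]
eef_rot: [0.2, 75.1, 0.3]
contact_force: [0.4, -1.4, -0.7]
gripper_width: 0.087
time_s: 8.0
tcp_pos: [0.533, -0.1795, 0.2622]
eef_rot: [-0.1, 74.9, 0.0]
contact_force: [2.0, 0.2, 0.2]
gripper_width: 0.0868
time_s: 8.5
tcp_pos: [0.5515, 0.0615, 0.2671]
eef_rot: [0.0, 74.9, 0.2]
contact_force: [0.6, 0.3, -0.1]
gripper_width: 0.087
shift [0.1153 0.0673 0.0234] turn [ 0.18  0.07 -0.05] | tcp now [0.5515 0.0615 0.2671] to [0.6039 0.129  0.1618] F [ 0.6  0.3 -0.1] w 0.087 t 8.5
shift [ 0.2186  0.0673 -0.0044] turn [ 0.18  0.07 -0.05] | tcp now [0.5515 0.0615 0.2671] to [0.6039 0.129  0.0548] F [ 0.6  0.3 -0.1] w 0.087 t 8.5
```

```bash
python3 -m creep '[{"ax":0,"ay":0,"az":0,"tx":0.02,"ty":0.03,"tz":0.01,"fingers":0.087},{"ax":0,"ay":0,"az":0,"tx":0.05,"ty":0.06,"tz":0.023,"fingers":0.087},{"ax":0,"ay":0,"az":0,"tx":0.08,"ty":0.066,"tz":0.025,"fingers":0.087},{"ax":0,"ay":0,"az":0,"tx":0.1,"ty":0.066,"tz":0.026,"fingers":0.087},{"ax":0,"ay":0,"az":0,"tx":0.1,"ty":0.066,"tz":0.026,"fingers":0.087}]' 20
python3 wr.py w6;python3 - <<'E'
from h import *
go((.599,.129,.073),90,15,True)
E
```

```text
time_s: 9.0
tcp_pos: [0.6011, 0.1244, 0.1732]
eef_rot: [-0.7, 75.3, -0.6]
contact_force: [-0.5, -0.3, -0.1]
gripper_width: 0.087
shift [-0.0556 -0.1886  0.0094] turn [ 0.15 -0.15  0.1 ] | tcp now [0.6017 0.1245 0.1753] to [ 0.5969 -0.064   0.2318] F [-0.2 -0.1  0.9] w 0.0873 t 9.1
shift [ 0.117   0.0048 -0.0287] turn [ 0.15 -0.15  0.1 ] | tcp now [0.6017 0.1245 0.1753] to [0.6039 0.129  0.0548] F [-0.2 -0.1  0.9] w 0.0873 t 9.1
```

View pics/w6.png

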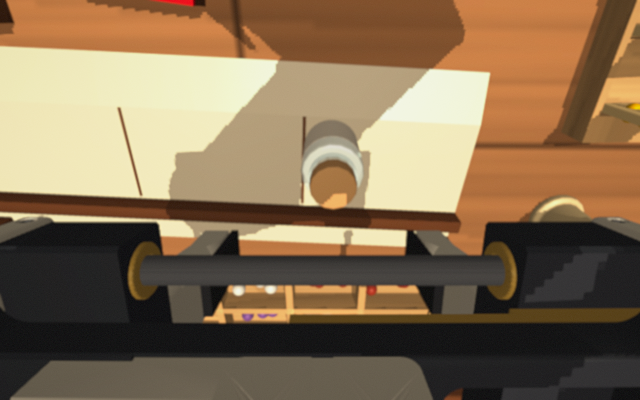

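```bash
python3 -m creep '[{"ax":0,"ay":0,"az":0,"tx":0.01,"ty":0.005,"tz":0,"fingers":0.087},{"ax":0,"ay":0,"az":0,"tx":0.05,"ty":0.005,"tz":-0.011,"fingers":0.087},{"ax":0,"ay":0,"az":0,"tx":0.09,"ty":0.005,"tz":-0.021,"fingers":0.087},{"ax":0,"ay":0,"az":0,"tx":0.117,"ty":0.005,"tz":-0.0287,"fingers":0.087},{"ax":0,"ay":0,"az":0,"tx":0.117,"ty":0.005,"tz":-0.0287,"fingers":0.08}]' 20
python3 -m creep '[{"ax":0,"ay":0,"az":0,"tx":0,"ty":0,"tz":0,"fingers":0.04},{"ax":0,"ay":0,"az":0,"tx":0,"ty":0,"tz":0,"fingers":0.04},{"ax":0,"ay":0,"az":0,"tx":0,"ty":0,"tz":0,"fingers":0.04},{"ax":0,"ay":0,"az":0,"tx":0,"ty":0,"tz":0,"fingers":0.04},{"ax":0,"ay":0,"az":0,"tx":0,"ty":0,"tz":0,"fingers":0.04}]' 20
python3 -m creep '[{"ax":0,"ay":0,"az":0,"tx":0,"ty":0,"tz":0,"fingers":0.04},{"ax":0,"ay":0,"az":0,"tx":0,"ty":0,"tz":0,"fingers":0.04},{"ax":0,"ay":0,"az":0,"tx":0,"ty":0,"tz":0,"fingers":0.04}]' 20
```

```text
time_s: 9.55
tcp_pos: [0.6027, 0.1283, 0.0533]
eef_rot: [-0.7, 75.3, -0.6]
contact_force: [0.3, -0.9, -0.0]
gripper_width: 0.0836
time_s: 10.05
tcp_pos: [0.6058, 0.1306, 0.0577]
eef_rot: [0.2, 74.9, 0.4]
contact_force: [-1.3, -0.7, 5.1]
gripper_width: 0.0497
time_s: 10.35
tcp_pos: [0.6058, 0.1306, 0.0577]
eef_rot: [0.2, 74.9, 0.3]
contact_force: [-1.6, 1.5, 6.9]
gripper_width: 0.0494
```

```bash
python3 -m creep '[{"ax":0,"ay":0,"az":0,"tx":-0.02,"ty":0,"tz":0.005,"fingers":0.04},{"ax":0,"ay":0,"az":0,"tx":-0.05,"ty":0,"tz":0.013,"fingers":0.04},{"ax":0,"ay":0,"az":0,"tx":-0.09,"ty":0,"tz":0.021,"fingers":0.04},{"ax":0,"ay":0,"az":0,"tx":-0.13,"ty":0,"tz":0.028,"fingers":0.04},{"ax":0,"ay":0,"az":0,"tx":-0.17,"ty":-0.01,"tz":0.025,"fingers":0.04}]' 20
python3 -m creep '[{"ax":0,"ay":0,"az":0,"tx":-0.01,"ty":-0.04,"tz":-0.012,"fingers":0.04},{"ax":0,"ay":0,"az":0,"tx":-0.02,"ty":-0.085,"tz":-0.025,"fingers":0.04},{"ax":0,"ay":0,"az":0,"tx":-0.03,"ty":-0.13,"tz":-0.04,"fingers":0.04},{"ax":0,"ay":0,"az":0,"tx":-0.03,"ty":-0.175,"tz":-0.055,"fingers":0.04},{"ax":0,"ay":0,"az":0,"tx":-0.03,"ty":-0.22,"tz":-0.07,"fingers":0.04}]' 20
python3 -m creep '[{"ax":0,"ay":0,"az":0,"tx":0,"ty":-0.04,"tz":-0.012,"fingers":0.04},{"ax":0,"ay":0,"az":0,"tx":0,"ty":-0.085,"tz":-0.025,"fingers":0.04},{"ax":0,"ay":0,"az":0,"tx":0,"ty":-0.13,"tz":-0.04,"fingers":0.04},{"ax":0,"ay":0,"az":0,"tx":0,"ty":-0.175,"tz":-0.05,"fingers":0.04},{"ax":0,"ay":0,"az":0,"tx":0,"ty":-0.22,"tz":-0.06,"fingers":0.04}]' 20
python3 - <<'E'
from h import *
go((.431,-.393,.18),90,15,True)
E
```

```text
time_s: 10.85
tcp_pos: [0.5851, 0.1205, 0.2285]
eef_rot: [-0.0, 75.0, 0.2]
contact_force: [0.7, -0.3, -0.5]
gripper_width: 0.0497
time_s: 11.35
tcp_pos: [0.5086, -0.1015, 0.2381]
eef_rot: [0.0, 75.0, 0.2]
contact_force: [1.1, -0.2, -0.4]
gripper_width: 0.0493
time_s: 11.85
tcp_pos: [0.4514, -0.3218, 0.2224]
eef_rot: [0.0, 75.0, 0.2]
contact_force: [1.9, 1.3, -1.2]
gripper_width: 0.0496
shift [ 0.0544 -0.0712 -0.0309] turn [ 0.12  0.03 -0.04] | tcp now [ 0.4514 -0.3218  0.2224] to [ 0.4359 -0.393   0.1618] F [ 1.9  1.3 -1.2] w 0.0496 t 11.8
```

```bash
python3 -m creep '[{"ax":0,"ay":0,"az":0,"tx":0,"ty":-0.04,"tz":-0.012,"fingers":0.04},{"ax":0,"ay":0,"az":0,"tx":0,"ty":-0.071,"tz":-0.017,"fingers":0.04},{"ax":0,"ay":0,"az":0,"tx":0.03,"ty":-0.072,"tz":-0.025,"fingers":0.04},{"ax":0,"ay":0,"az":0,"tx":0.04,"ty":-0.072,"tz":-0.028,"fingers":0.04},{"ax":0,"ay":0,"az":0,"tx":0.04,"ty":-0.072,"tz":-0.028,"fingers":0.04}]' 20
python3 wr.py w7;python3 - <<'E'
from h import *
go((.431,-.393,.079),90,15,True)
E
```

```text
time_s: 12.35
tcp_pos: [0.4345, -0.3913, 0.1742]
eef_rot: [0.6, 75.2, 0.7]
contact_force: [-0.3, 0.5, -0.7]
gripper_width: 0.0493
shift [-0.0121  0.3273  0.1711] turn [ 0.14 -0.11 -0.08] | tcp now [ 0.4355 -0.3917  0.1759] to [ 0.5969 -0.064   0.2318] F [-1.1  0.  -1.5] w 0.0499 t 12.4
shift [ 0.1113 -0.0014 -0.0292] turn [ 0.14 -0.11 -0.08] | tcp now [ 0.4355 -0.3917  0.1759] to [ 0.4359 -0.393   0.0608] F [-1.1  0.  -1.5] w 0.0499 t 12.4
```

View pics/w7.png

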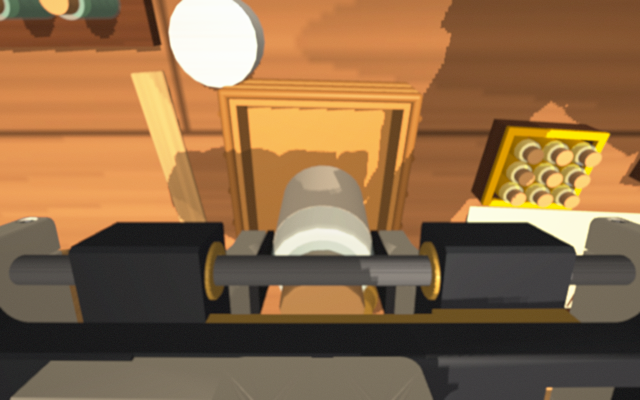

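```bash
python3 -m creep '[{"ax":0,"ay":0,"az":0,"tx":0.03,"ty":-0.001,"tz":-0.008,"fingers":0.04},{"ax":0,"ay":0,"az":0,"tx":0.06,"ty":-0.001,"tz":-0.016,"fingers":0.04},{"ax":0,"ay":0,"az":0,"tx":0.09,"ty":-0.001,"tz":-0.023,"fingers":0.04},{"ax":0,"ay":0,"az":0,"tx":0.11,"ty":-0.001,"tz":-0.028,"fingers":0.04},{"ax":0,"ay":0,"az":0,"tx":0.111,"ty":-0.001,"tz":-0.029,"fingers":0.04}]' 20
python3 -m creep '[{"ax":0,"ay":0,"az":0,"tx":0,"ty":0,"tz":0,"fingers":0.04},{"ax":0,"ay":0,"az":0,"tx":0.002,"ty":0,"tz":0,"fingers":0.04},{"ax":0,"ay":0,"az":0,"tx":0.003,"ty":0,"tz":-0.001,"fingers":0.04},{"ax":0,"ay":0,"az":0,"tx":0.004,"ty":0,"tz":-0.001,"fingers":0.04},{"ax":0,"ay":0,"az":0,"tx":0.004,"ty":0,"tz":-0.001,"fingers":0.04}]' 20
```

```text
time_s: 12.9
tcp_pos: [0.4365, -0.392, 0.0604]
eef_rot: [0.3, 75.1, 0.5]
contact_force: [-0.1, 0.5, -0.7]
gripper_width: 0.0491
time_s: 13.4
tcp_pos: [0.437, -0.3936, 0.0582]
eef_rot: [-0.2, 75.0, -0.0]
contact_force: [0.8, -1.0, -3.2]
gripper_width: 0.0492
```

```bash
python3 -m creep '[{"ax":0,"ay":0,"az":0,"tx":0.002,"ty":0,"tz":0,"fingers":0.04},{"ax":0,"ay":0,"az":0,"tx":0.003,"ty":0,"tz":-0.001,"fingers":0.04},{"ax":0,"ay":0,"az":0,"tx":0.004,"ty":0,"tz":-0.001,"fingers":0.04},{"ax":0,"ay":0,"az":0,"tx":0.004,"ty":0,"tz":-0.001,"fingers":0.04}]' 20
python3 -m creep '[{"ax":0,"ay":0,"az":0,"tx":0.0005,"ty":0,"tz":0,"fingers":0.05},{"ax":0,"ay":0,"az":0,"tx":0.0005,"ty":0,"tz":0,"fingers":0.055},{"ax":0,"ay":0,"az":0,"tx":0.0005,"ty":0,"tz":0,"fingers":0.065},{"ax":0,"ay":0,"az":0,"tx":0.0005,"ty":0,"tz":0,"fingers":0.085},{"ax":0,"ay":0,"az":0,"tx":0.0005,"ty":0,"tz":0,"fingers":0.087}]' 20
python3 -m creep '[{"ax":0,"ay":0,"az":0,"tx":0,"ty":0,"tz":0,"fingers":0.087},{"ax":0,"ay":0,"az":0,"tx":-0.03,"ty":0,"tz":0.007,"fingers":0.087},{"ax":0,"ay":0,"az":0,"tx":-0.07,"ty":0,"tz":0.015,"fingers":0.087},{"ax":0,"ay":0,"az":0,"tx":-0.11,"ty":0,"tz":0.025,"fingers":0.087},{"ax":0,"ay":0,"az":0,"tx":-0.16,"ty":0,"tz":0.035,"fingers":0.087}]' 20
python3 wr.py w8
```

```text
time_s: 13.8
tcp_pos: [0.437, -0.3936, 0.0546]
eef_rot: [-0.2, 75.0, -0.0]
contact_force: [-3.6, 3.8, 11.2]
gripper_width: 0.0497
time_s: 14.3
tcp_pos: [0.437, -0.3935, 0.0529]
eef_rot: [-0.1, 75.0, 0.1]
contact_force: [-0.5, -0.4, -0.5]
gripper_width: 0.0734
time_s: 14.8
tcp_pos: [0.4287, -0.3929, 0.2161]
eef_rot: [0.2, 75.1, 0.3]
contact_force: [1.5, -0.6, -0.2]
gripper_width: 0.0871
shift [0.0367 0.3315 0.1626] turn [0.31 0.46 0.42] | tcp now [ 0.4315 -0.3961  0.2268] to [ 0.5969 -0.064   0.2318] F [ 2.4 -3.2  9.2] w 0.0869 t 14.8
```

View pics/w8.png

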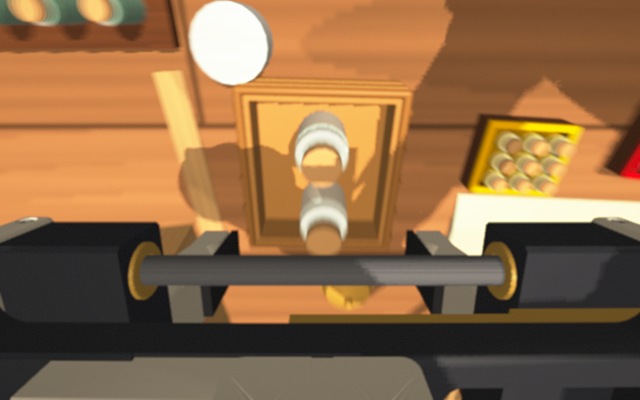

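Run:
```python
from h import *
go((.43,-.09,.25),87.35,0)
```

```text
shift [-0.0251  0.3059  0.0064] turn [ 2.88 15.47  0.1 ] | tcp now [ 0.4315 -0.3961  0.2268] to [ 0.43 -0.09  0.25] F [ 2.4 -3.2  9.2] w 0.0869 t 14.8
```

```bash
python3 -m creep '[{"ax":-1,"ay":3,"az":0,"tx":-0.02,"ty":0.03,"tz":0.002,"fingers":0.06},{"ax":-1.5,"ay":7,"az":0,"tx":-0.025,"ty":0.08,"tz":0.004,"fingers":0.03},{"ax":-2,"ay":11,"az":0,"tx":-0.025,"ty":0.13,"tz":0.006,"fingers":0.0},{"ax":-2.7,"ay":15.5,"az":0.1,"tx":-0.025,"ty":0.18,"tz":0.006,"fingers":0.0},{"ax":-2.7,"ay":15.5,"az":0.1,"tx":-0.025,"ty":0.22,"tz":0.006,"fingers":0.0}]' 20
python3 - <<'E'
from h import *
go((.43,-.09,.25),87.35,0);stt()
E
```

```text
time_s: 15.35
tcp_pos: [0.4292, -0.1712, 0.241]
eef_rot: [-155.1, 89.3, -152.2]
contact_force: [1.7, 0.7, -0.2]
gripper_width: 0.0527
shift [-0.0095  0.081   0.0048] turn [ 5.55 -0.65  0.34] | tcp now [ 0.4292 -0.1712  0.241 ] to [ 0.43 -0.09  0.25] F [ 1.7  0.7 -0.2] w 0.0527 t 15.3
x [-0.0113 -0.0059 -0.9999] y [-0.0506  0.9987 -0.0054] z [ 0.9987  0.0505 -0.0115] p [ 0.4292 -0.1712  0.241 ] q [  3.1  -0.3 -23.4   0.3 -67.5 -90.3]
```

```bash
python3 -m creep '[{"ax":2,"ay":-0.6,"az":0.3,"tx":-0.01,"ty":0.03,"tz":0.004,"fingers":0.0},{"ax":5.5,"ay":-0.6,"az":0.3,"tx":-0.01,"ty":0.07,"tz":0.004,"fingers":0.0},{"ax":5.5,"ay":-0.6,"az":0.3,"tx":-0.01,"ty":0.081,"tz":0.004,"fingers":0.0},{"ax":5.5,"ay":-0.6,"az":0.3,"tx":-0.01,"ty":0.081,"tz":0.004,"fingers":0.0}]' 20
python3 wr.py w9
python3 - <<'E'
from h import *
stt()
E
```

```text
time_s: 15.75
tcp_pos: [0.4285, -0.0909, 0.2509]
eef_rot: [15.5, 89.8, 13.0]
contact_force: [0.2, 0.1, 0.1]
gripper_width: 0.021
shift [0.0194 0.0352 0.1669] turn [ -2.53 -14.87   0.31] | tcp now [ 0.4285 -0.0918  0.2509] to [ 0.5969 -0.064   0.2318] F [ 0.6 -0.2 -0.7] w 0.017 t 15.8
x [ 0.0022  0.0003 -1.    ] y [0.0444 0.999  0.0004] z [ 0.999  -0.0444  0.0022] p [ 0.4285 -0.0918  0.2509] q [  13.9   -3.6  -25.2    0.   -68.3 -106.4]
```

View pics/w9.png

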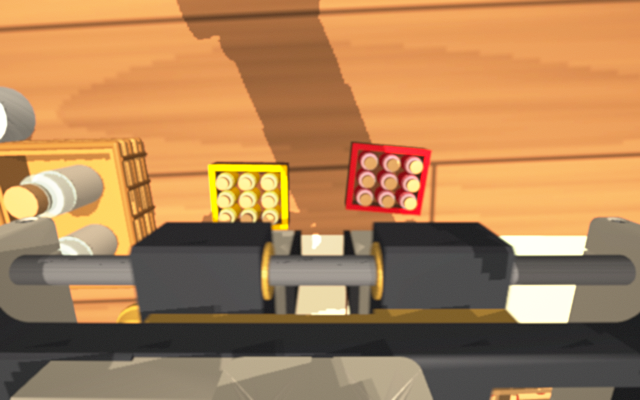

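```bash
cat >> h.py <<'E'
def idisp(p):
    d=np.asarray(p)[...,:2]-O; c,s=np.cos(TH),np.sin(TH)
    return np.stack([d[...,0]*c+d[...,1]*s,-d[...,0]*s+d[...,1]*c],-1)
E
python3 - <<'E'
from h import *
import pickle
st,c=pickle.load(open('w.pkl','rb'))
for q in([(351,142),(431,151),(422,216),(346,206)],[(209,163),(289,163),(289,229),(213,229)]):
    P=plane(c,q,.03,st);print(P[:,:2],P.mean(0),idisp(P.mean(0)),np.degrees(np.arctan2(-(P[1]-P[0])[0],(P[1]-P[0])[1])))
E
```

```text
[[ 0.3942 -0.0554]
 [ 0.4086  0.0377]
 [ 0.4881  0.0301]
 [ 0.4712 -0.063 ]] [ 0.4405 -0.0127  0.03  ] [-0.2244 -0.0386] -8.778017928249245
[[ 0.4114 -0.223 ]
 [ 0.4156 -0.1288]
 [ 0.4979 -0.1345]
 [ 0.4939 -0.2291]] [ 0.4547 -0.1789  0.03  ] [-0.2026 -0.204 ] -2.5008584921292694
```

Run:
```python
from h import *
go((.454,-.093,.014),87.35,0)
```

```text
shift [ 0.2369 -0.0002  0.025 ] turn [ 0.11  0.13 -0.03] | tcp now [ 0.4285 -0.0918  0.2509] to [ 0.454 -0.093  0.014] F [ 0.6 -0.2 -0.7] w 0.017 t 15.8
```

```bash
python3 -m creep '[{"ax":0,"ay":0,"az":0,"tx":0.05,"ty":0,"tz":0.025,"fingers":0.0},{"ax":0,"ay":0,"az":0,"tx":0.1,"ty":0,"tz":0.025,"fingers":0.0},{"ax":0,"ay":0,"az":0,"tx":0.145,"ty":0,"tz":0.025,"fingers":0.0},{"ax":0,"ay":0,"az":0,"tx":0.18,"ty":0,"tz":0.025,"fingers":0.0},{"ax":0,"ay":0,"az":0,"tx":0.2,"ty":0,"tz":0.025,"fingers":0.0}]' 20
python3 -m creep '[{"ax":0,"ay":0,"az":0,"tx":0,"ty":0,"tz":0,"fingers":0.0},{"ax":0,"ay":0,"az":0,"tx":0.01,"ty":0,"tz":0,"fingers":0.0},{"ax":0,"ay":0,"az":0,"tx":0.02,"ty":0,"tz":0,"fingers":0.0},{"ax":0,"ay":0,"az":0,"tx":0.03,"ty":0,"tz":0,"fingers":0.0},{"ax":0,"ay":0,"az":0,"tx":0.035,"ty":0,"tz":0,"fingers":0.0}]' 20
python3 wr.py w10
```

```text
time_s: 16.3
tcp_pos: [0.4518, -0.095, 0.0477]
eef_rot: [-165.4, 89.8, -168.1]
contact_force: [0.0, 0.6, 0.9]
gripper_width: 0.0004
time_s: 16.8
tcp_pos: [0.4538, -0.0935, 0.0154]
eef_rot: [12.7, 89.9, 10.0]
contact_force: [-0.0, -0.9, 0.1]
gripper_width: 0.0004
shift [-0.2167  0.0363  0.1421] turn [ -2.69 -14.94   0.34] | tcp now [ 0.4534 -0.0935  0.015 ] to [ 0.5969 -0.064   0.2318] F [-0.9  0.3 -0.1] w -0.0003 t 16.9
```

View pics/w10.png

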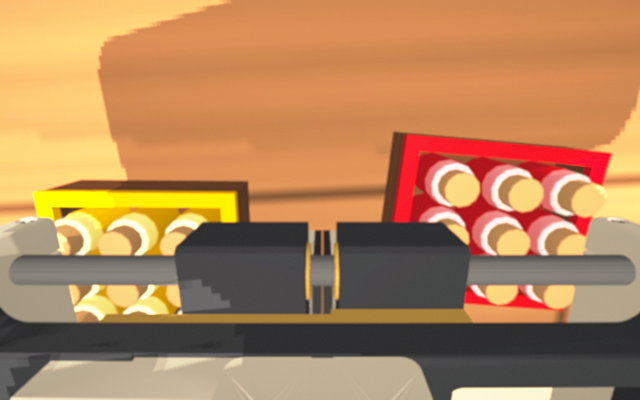

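```bash
python3 -m creep '[{"ax":0,"ay":0,"az":0,"tx":0,"ty":0.006,"tz":0,"fingers":0.0},{"ax":0,"ay":0,"az":0,"tx":0,"ty":0.012,"tz":0,"fingers":0.0},{"ax":0,"ay":0,"az":0,"tx":0,"ty":0.018,"tz":0,"fingers":0.0},{"ax":0,"ay":0,"az":0,"tx":0,"ty":0.024,"tz":0,"fingers":0.0},{"ax":0,"ay":0,"az":0,"tx":0,"ty":0.03,"tz":0,"fingers":0.0}]' 20
python3 -m creep '[{"ax":0,"ay":0,"az":0,"tx":0,"ty":0.005,"tz":0,"fingers":0.0},{"ax":0,"ay":0,"az":0,"tx":0,"ty":0.01,"tz":0,"fingers":0.0},{"ax":0,"ay":0,"az":0,"tx":0,"ty":0.014,"tz":0,"fingers":0.0},{"ax":0,"ay":0,"az":0,"tx":0,"ty":0.018,"tz":0,"fingers":0.0},{"ax":0,"ay":0,"az":0,"tx":0,"ty":0.018,"tz":0,"fingers":0.0}]' 20
python3 wr.py w11
```

```text
time_s: 17.35
tcp_pos: [0.4557, -0.0628, 0.0163]
eef_rot: [7.9, 89.8, 5.3]
contact_force: [-0.2, -2.5, 2.2]
gripper_width: 0.0004
time_s: 17.85
tcp_pos: [0.4561, -0.0449, 0.0159]
eef_rot: [19.6, 89.9, 16.9]
contact_force: [-0.1, 0.1, 1.0]
gripper_width: 0.0005
shift [-0.2158 -0.0122  0.1419] turn [ -2.68 -14.89   0.32] | tcp now [ 0.4561 -0.045   0.0158] to [ 0.5969 -0.064   0.2318] F [ 0.5  0.7 -1.1] w 0.0008 t 17.9
```

View pics/w11.png

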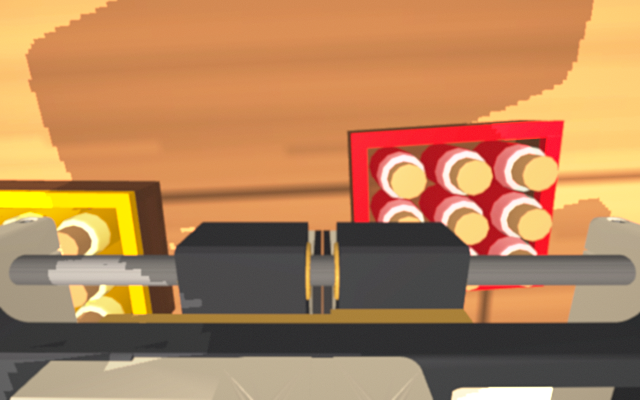

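```bash
cat >> h.py <<'E'
def tray_front(c,st,q):
    """q: near-left(-y) and near-right(+y) rim corners px -> centre, yaw"""
    P=plane(c,q,.03,st)[:,:2]; d=P[1]-P[0]; yaw=np.degrees(np.arctan2(-d[0],d[1])); y=np.radians(yaw)
    C=P.mean(0)+.04*np.array([np.cos(y),np.sin(y)])
    print('w',np.linalg.norm(d),'centre',C,'disp',idisp(C),'yaw rel display',yaw-np.degrees(TH))
E
python3 - <<'E'
from h import *
import pickle
st,c=pickle.load(open('w.pkl','rb'))
tray_front(c,st,[(349,131),(563,121)])
E
```

```text
w 0.09291752125498727 centre [0.4352 0.0167] disp [-0.2312 -0.0095] yaw rel display 2.6950945015108543
```

```bash
python3 -m creep '[{"ax":0,"ay":0,"az":0,"tx":0,"ty":-0.006,"tz":0,"fingers":0.0},{"ax":0,"ay":0,"az":0,"tx":0,"ty":-0.006,"tz":-0.03,"fingers":0.0},{"ax":0,"ay":0,"az":0,"tx":0,"ty":-0.002,"tz":-0.032,"fingers":0.0},{"ax":0,"ay":0,"az":0,"tx":0,"ty":0.004,"tz":-0.032,"fingers":0.0},{"ax":0,"ay":0,"az":0,"tx":0,"ty":0.009,"tz":-0.032,"fingers":0.0}]' 20
python3 -m creep '[{"ax":0,"ay":0,"az":0,"tx":0,"ty":0.001,"tz":0,"fingers":0.0},{"ax":0,"ay":0,"az":0,"tx":0,"ty":0.001,"tz":0,"fingers":0.0}]' 20
python3 wr.py w12
```

```text
time_s: 18.4
tcp_pos: [0.4249, -0.0347, 0.016]
eef_rot: [8.9, 89.9, 6.2]
contact_force: [-0.7, -1.3, -1.1]
gripper_width: 0.0008
time_s: 18.6
tcp_pos: [0.4253, -0.0336, 0.0159]
eef_rot: [12.0, 89.9, 9.3]
contact_force: [0.4, -0.1, 1.3]
gripper_width: 0.0005
shift [-0.2155 -0.0222  0.1733] turn [ -2.67 -14.85   0.32] | tcp now [ 0.4253 -0.0336  0.0159] to [ 0.5969 -0.064   0.2318] F [-0.   0.1 -0.1] w 0.0003 t 18.6
```

View pics/w12.png

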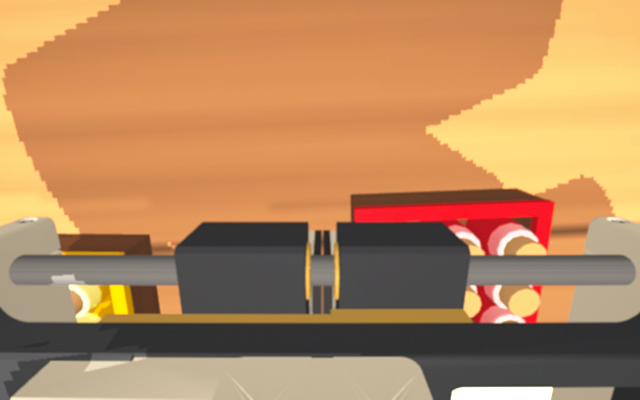

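Run:
```python
from h import *
import pickle
st,c=pickle.load(open('w.pkl','rb'))
tray_front(c,st,[(353,208),(553,202)])
```

```text
w 0.0925693635476006 centre [0.4401 0.0281] disp [-0.2267  0.0021] yaw rel display 1.7911478543912192
```

```bash
python3 -m creep '[{"ax":0,"ay":0,"az":0,"tx":0,"ty":-0.01,"tz":0,"fingers":0.0},{"ax":0,"ay":0,"az":0,"tx":-0.04,"ty":-0.01,"tz":-0.01,"fingers":0.0},{"ax":0,"ay":0,"az":0,"tx":-0.07,"ty":0.02,"tz":-0.03,"fingers":0.045},{"ax":0,"ay":0,"az":0,"tx":-0.07,"ty":0.05,"tz":-0.05,"fingers":0.045},{"ax":0,"ay":0,"az":0,"tx":-0.07,"ty":0.062,"tz":-0.055,"fingers":0.045}]' 20
python3 - <<'E'
from h import *
print(disp(-.2267-.04-.0095-.012,.000)); stt()
go(disp(-.2267-.04-.0095-.012,.000,.014),87.35,0)
E
```

```text
time_s: 19.15
tcp_pos: [0.3719, 0.0316, 0.0869]
eef_rot: [32.1, 89.7, 29.4]
contact_force: [0.3, -0.6, -0.8]
gripper_width: 0.0189
[0.3786 0.0288 0.    ]
x [ 0.0043  0.0024 -1.    ] y [0.047  0.9989 0.0026] z [ 0.9989 -0.0471  0.0042] p [0.3719 0.0316 0.0869] q [  35.8   -0.2  -46.5    0.   -43.3 -128.5]
shift [ 0.0729 -0.0026  0.0065] turn [-0.05  0.24 -0.15] | tcp now [0.3719 0.0316 0.0869] to [0.3786 0.0288 0.014 ] F [ 0.3 -0.6 -0.8] w 0.0189 t 19.1
```

```bash
python3 -m creep '[{"ax":0,"ay":0,"az":0,"tx":0.02,"ty":-0.003,"tz":0.0,"fingers":0.04},{"ax":0,"ay":0,"az":0,"tx":0.04,"ty":-0.003,"tz":0.0,"fingers":0.04},{"ax":0,"ay":0,"az":0,"tx":0.055,"ty":-0.003,"tz":0.0,"fingers":0.04},{"ax":0,"ay":0,"az":0,"tx":0.068,"ty":-0.003,"tz":0.001,"fingers":0.04},{"ax":0,"ay":0,"az":0,"tx":0.072,"ty":-0.003,"tz":0.001,"fingers":0.04}]' 20
python3 wr.py w13;python3 - <<'E'
from h import *
stt(); print(idisp(r.get_state()['tcp_pos']))
E
```

```text
time_s: 19.65
tcp_pos: [0.3731, 0.0268, 0.0129]
eef_rot: [-57.3, 90.0, -60.0]
contact_force: [0.5, 0.2, 0.2]
gripper_width: 0.0399
shift [-0.2188 -0.0802  0.2279] turn [ -2.71 -14.98   0.4 ] | tcp now [0.3731 0.0268 0.0129] to [ 0.5969 -0.064   0.2318] F [ 0.2 -0.3 -0.4] w 0.04 t 19.7
x [ 0.0003 -0.0008 -1.    ] y [ 0.0476  0.9989 -0.0008] z [ 0.9989 -0.0476  0.0003] p [0.3731 0.0268 0.0129] q [  35.     8.7  -51.6    0.1  -29.7 -127.8]
[-0.2936 -0.0023]
```

View pics/w13.png

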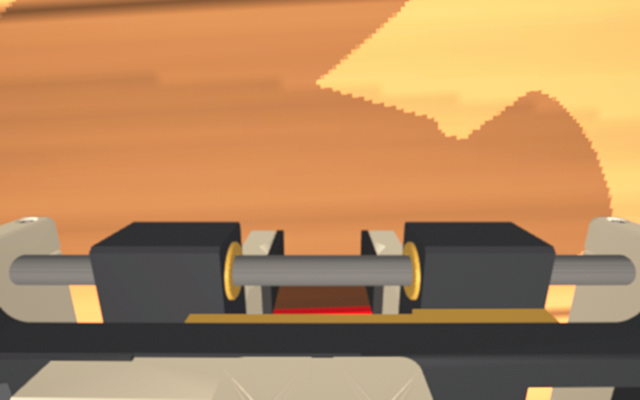

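```bash
python3 -m creep '[{"ax":0,"ay":0,"az":0,"tx":0,"ty":0,"tz":0.009,"fingers":0.04},{"ax":0,"ay":0,"az":0,"tx":0,"ty":0,"tz":0.017,"fingers":0.04},{"ax":0,"ay":0,"az":0,"tx":0,"ty":0,"tz":0.025,"fingers":0.04},{"ax":0,"ay":0,"az":0,"tx":0,"ty":0,"tz":0.033,"fingers":0.04},{"ax":0,"ay":0,"az":0,"tx":0,"ty":0,"tz":0.041,"fingers":0.04}]' 20
python3 -m creep '[{"ax":0,"ay":0,"az":0,"tx":0,"ty":0,"tz":0.008,"fingers":0.04},{"ax":0,"ay":0,"az":0,"tx":0,"ty":0,"tz":0.016,"fingers":0.04},{"ax":0,"ay":0,"az":0,"tx":0,"ty":0,"tz":0.024,"fingers":0.04},{"ax":0,"ay":0,"az":0,"tx":0,"ty":0,"tz":0.032,"fingers":0.04},{"ax":0,"ay":0,"az":0,"tx":0,"ty":0,"tz":0.04,"fingers":0.04}]' 20
python3 - <<'E'
from h import *
cap('scene','s1');st=r.get_state();print(idisp(st['tcp_pos']),st['tcp_pos'][2])
im=cv2.imread('pics/s1.png');cv2.imwrite('pics/s1.png',cv2.resize(im[140:290,200:420],None,fx=3.6,fy=3.6))
E
```

```text
time_s: 20.2
tcp_pos: [0.4148, 0.0253, 0.014]
eef_rot: [6.6, 89.9, 3.9]
contact_force: [-3.4, 0.5, 2.8]
gripper_width: 0.0399
time_s: 20.7
tcp_pos: [0.4541, 0.0233, 0.0138]
eef_rot: [-54.7, 90.0, -57.4]
contact_force: [-5.9, 0.1, 2.7]
gripper_width: 0.04
[-0.2106 -0.0015] 0.013949545252613615
```

View pics/s1.png

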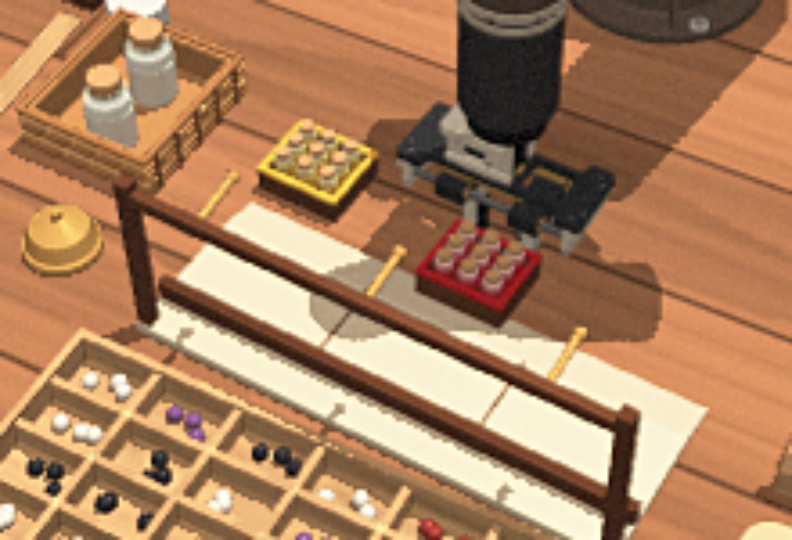

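```bash
python3 -m creep '[{"ax":0,"ay":0,"az":0,"tx":0,"ty":0,"tz":0.008,"fingers":0.04},{"ax":0,"ay":0,"az":0,"tx":0,"ty":0,"tz":0.016,"fingers":0.04},{"ax":0,"ay":0,"az":0,"tx":0,"ty":0,"tz":0.024,"fingers":0.04},{"ax":0,"ay":0,"az":0,"tx":0,"ty":0,"tz":0.032,"fingers":0.04},{"ax":0,"ay":0,"az":0,"tx":0,"ty":0,"tz":0.04,"fingers":0.04}]' 20
python3 -m creep '[{"ax":0,"ay":0,"az":0,"tx":0,"ty":0,"tz":0.008,"fingers":0.04},{"ax":0,"ay":0,"az":0,"tx":0,"ty":0,"tz":0.016,"fingers":0.04},{"ax":0,"ay":0,"az":0,"tx":-0.001,"ty":0,"tz":0.024,"fingers":0.04},{"ax":0,"ay":0,"az":0,"tx":-0.003,"ty":0,"tz":0.032,"fingers":0.04},{"ax":0,"ay":0,"az":0,"tx":-0.005,"ty":0,"tz":0.04,"fingers":0.04}]' 20
python3 - <<'E'
from h import *
import pickle
c=cap('scene','s2');pickle.dump(c,open('s2.pkl','wb'));st=r.get_state();print(idisp(st['tcp_pos']),st['tcp_pos'][2],st['contact_force'])
im=cv2.imread('pics/s2.png');cv2.imwrite('pics/s2.png',cv2.resize(im[170:270,260:400],None,fx=5.6,fy=5.6,interpolation=cv2.INTER_NEAREST))
E
```

```text
time_s: 21.25
tcp_pos: [0.4951, 0.0218, 0.014]
eef_rot: [10.2, 89.9, 7.5]
contact_force: [-2.0, 0.6, -1.1]
gripper_width: 0.04
time_s: 21.75
tcp_pos: [0.5317, 0.0189, 0.0189]
eef_rot: [-157.7, 89.8, -160.5]
contact_force: [-7.0, 0.6, 5.5]
gripper_width: 0.0398
[-0.1315 -0.0019] 0.019599731922080473 [2.6587 0.0348 1.1597]
```

View pics/s2.png

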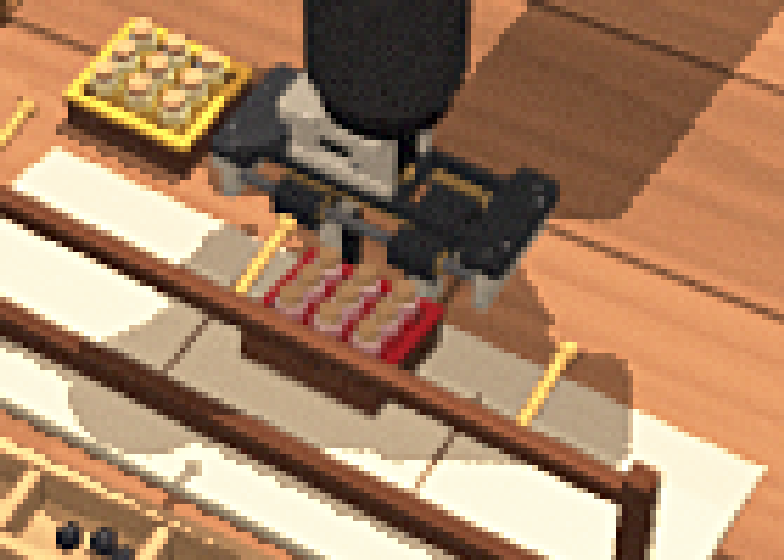

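Run:
```python
from h import *
import pickle
c=pickle.load(open('s2.pkl','rb'))
f=lambda l:np.array(l)/5.6+(260,170)-.5
P=plane(c,f([(242,352),(378,414)]),.011);print(P,idisp(P))
print('lines',idisp(plane(c,f([(165,372),(418,487),(205,325)]),.011)))
print('tips',idisp(plane(c,f([(290,222),(570,348)]),.19)))
```

```text
[[ 0.6132 -0.036   0.011 ]
 [ 0.6164  0.0573  0.011 ]] [[-0.0508 -0.0539]
 [-0.0519  0.0394]]
lines [[-0.0146 -0.0854]
 [-0.0181  0.0855]
 [-0.0572 -0.0842]]
tips [[-0.0212  0.0003]
 [-0.0206  0.1704]]
```

```bash
python3 -m creep '[{"ax":0,"ay":0,"az":0,"tx":-0.002,"ty":0,"tz":0.006,"fingers":0.04},{"ax":0,"ay":0,"az":0,"tx":-0.004,"ty":0,"tz":0.012,"fingers":0.04},{"ax":0,"ay":0,"az":0,"tx":-0.005,"ty":0,"tz":0.018,"fingers":0.04},{"ax":0,"ay":0,"az":0,"tx":-0.006,"ty":0,"tz":0.023,"fingers":0.04},{"ax":0,"ay":0,"az":0,"tx":-0.006,"ty":0,"tz":0.023,"fingers":0.04}]' 20
python3 - <<'E'
from h import *
import pickle
c=cap('scene','s3');pickle.dump(c,open('s2.pkl','wb'));st=r.get_state();print(idisp(st['tcp_pos']),st['tcp_pos'][2],st['contact_force'])
im=cv2.imread('pics/s3.png');cv2.imwrite('pics/s3.png',cv2.resize(im[170:270,260:400],None,fx=5.6,fy=5.6,interpolation=cv2.INTER_NEAREST))
c=cap('side','s3b');im=c['pixels'];cv2.imwrite('pics/s3b.png',cv2.resize(im[160:280,250:370],None,fx=5,fy=5,interpolation=cv2.INTER_NEAREST))
E
```

```text
time_s: 22.3
tcp_pos: [0.5586, 0.019, 0.0254]
eef_rot: [10.3, 89.8, 7.6]
contact_force: [0.8, -0.0, -0.0]
gripper_width: 0.0398
[-0.1084 -0.0015] 0.025333396315598868 [-0.1056  0.3467  0.5319]
```

View pics/s3.png

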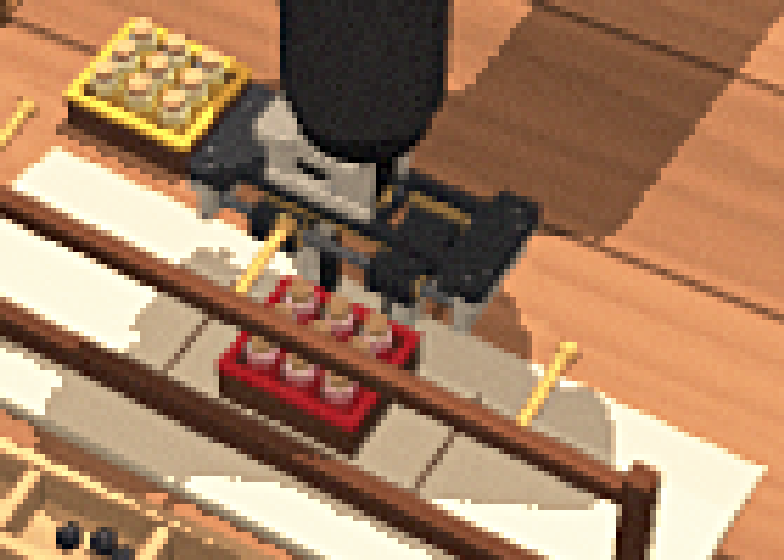

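View pics/s3b.png

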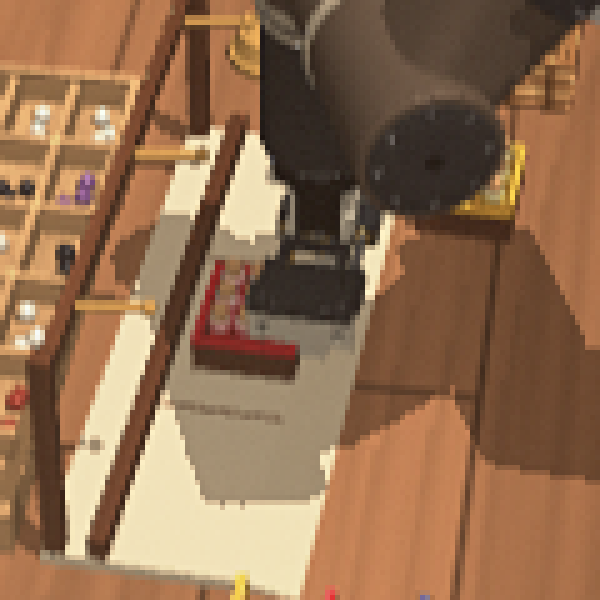

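Run:
```python
from h import *
import pickle
c=pickle.load(open('s2.pkl','rb'))
f=lambda l:np.array(l)/5.6+(260,170)-.5
print(idisp(plane(c,f([(221,366),(366,432),(420,350)]),.041)))
print(idisp(plane(c,f([(221,392),(356,455)]),.011)))
```

```text
[[-0.0158 -0.0457]
 [-0.0173  0.0511]
 [-0.0851  0.0483]]
[[-0.0189 -0.0487]
 [-0.0196  0.0433]]
```

```bash
python3 -m creep '[{"ax":0,"ay":0,"az":0,"tx":0,"ty":0,"tz":0.005,"fingers":0.04},{"ax":0,"ay":0,"az":0,"tx":0,"ty":0,"tz":0.01,"fingers":0.04},{"ax":0,"ay":0,"az":0,"tx":0,"ty":0,"tz":0.015,"fingers":0.04},{"ax":0,"ay":0,"az":0,"tx":0,"ty":0,"tz":0.018,"fingers":0.04},{"ax":0,"ay":0,"az":0,"tx":0,"ty":0,"tz":0.019,"fingers":0.04}]' 20
python3 -m creep '[{"ax":0,"ay":0,"az":0,"tx":0,"ty":0,"tz":0.001,"fingers":0.04},{"ax":0,"ay":0,"az":0,"tx":0,"ty":0,"tz":0.002,"fingers":0.04},{"ax":0,"ay":0,"az":0,"tx":0,"ty":0,"tz":0.003,"fingers":0.04}]' 20
python3 - <<'E'
from h import *
st=r.get_state();print(idisp(st['tcp_pos']),st['tcp_pos'][2],st['contact_force'])
E
```

```text
time_s: 22.9
tcp_pos: [0.575, 0.0178, 0.0249]
eef_rot: [-172.8, 89.9, -175.5]
contact_force: [-10.7, 3.2, 7.1]
gripper_width: 0.0399
time_s: 23.2
tcp_pos: [0.5751, 0.0177, 0.0247]
eef_rot: [-173.2, 89.7, -175.9]
contact_force: [-20.7, 8.9, 16.9]
gripper_width: 0.04
[-0.0914 -0.0021] 0.02473310609037177 [-20.7211   8.923   16.9232]
```

```bash
python3 -m creep '[{"ax":0,"ay":0,"az":0,"tx":0,"ty":0,"tz":-0.008,"fingers":0.04},{"ax":0,"ay":0,"az":0,"tx":0,"ty":0,"tz":-0.025,"fingers":0.04},{"ax":0,"ay":0,"az":0,"tx":-0.02,"ty":0,"tz":-0.05,"fingers":0.04},{"ax":0,"ay":0,"az":0,"tx":-0.06,"ty":0,"tz":-0.08,"fingers":0.04},{"ax":0,"ay":0,"az":0,"tx":-0.1,"ty":-0.01,"tz":-0.1,"fingers":0.03}]' 20
python3 -m creep '[{"ax":0,"ay":0,"az":0,"tx":-0.04,"ty":-0.02,"tz":0,"fingers":0.0},{"ax":0,"ay":0,"az":0,"tx":-0.08,"ty":-0.05,"tz":0,"fingers":0.0},{"ax":0,"ay":0,"az":0,"tx":-0.1,"ty":-0.07,"tz":0,"fingers":0.0},{"ax":0,"ay":0,"az":0,"tx":-0.1,"ty":-0.08,"tz":0,"fingers":0.0},{"ax":0,"ay":0,"az":0,"tx":-0.1,"ty":-0.08,"tz":0,"fingers":0.0}]' 20
python3 wr.py w14
```

```text
time_s: 23.7
tcp_pos: [0.4775, 0.0127, 0.1256]
eef_rot: [-9.0, 89.9, -11.6]
contact_force: [1.5, 0.0, 0.9]
gripper_width: 0.0361
time_s: 24.2
tcp_pos: [0.4751, -0.0682, 0.2254]
eef_rot: [15.0, 89.8, 12.2]
contact_force: [-0.8, -0.6, -1.1]
gripper_width: 0.0017
shift [-0.007   0.0097  0.1218] turn [ -2.78 -14.86   0.33] | tcp now [ 0.4747 -0.0678  0.2246] to [ 0.5969 -0.064   0.2318] F [ 0.2  0.5 -0.3] w 0.0005 t 24.2
```

View pics/w14.png

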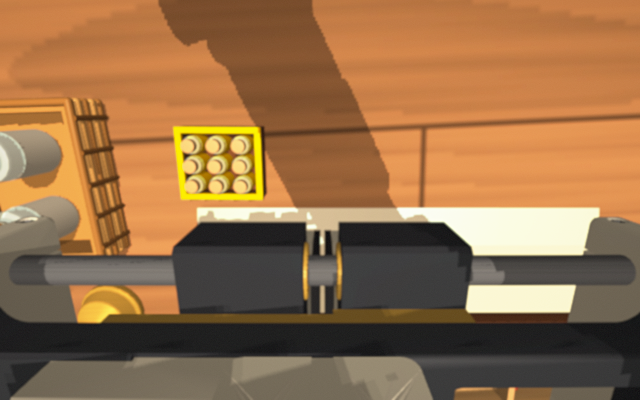

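Run:
```python
from h import *
import pickle
st,c=pickle.load(open('w.pkl','rb'))
P=plane(c,[(174,127),(263,127),(264,199),(182,199)],.03,st);print(P[:,:2],P.mean(0),idisp(P.mean(0)))
tray_front(c,st,[(174,127),(263,127)])
c=cap('scene','s4');pickle.dump(c,open('s2.pkl','wb'))
im=cv2.imread('pics/s4.png');cv2.imwrite('pics/s4.png',cv2.resize(im[170:270,260:400],None,fx=5.6,fy=5.6,interpolation=cv2.INTER_NEAREST))
```

```text
[[ 0.4138 -0.2231]
 [ 0.4185 -0.128 ]
 [ 0.4979 -0.1345]
 [ 0.4934 -0.2273]] [ 0.4559 -0.1782  0.03  ] [-0.2014 -0.2033]
w 0.09521314849160772 centre [ 0.4561 -0.1776] disp [-0.2013 -0.2026] yaw rel display -0.19846993027550575
```

View pics/s4.png

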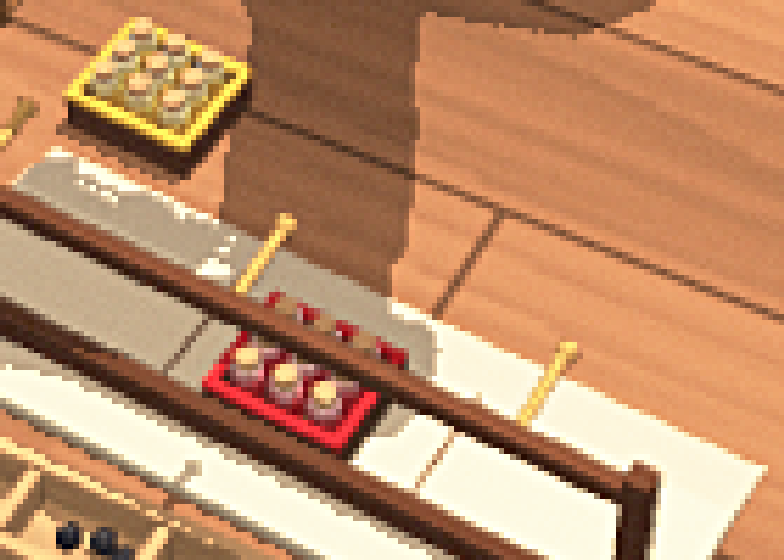

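Run:
```python
from h import *
import pickle
c=pickle.load(open('s2.pkl','rb'))
f=lambda l:np.array(l)/5.6+(260,170)-.5
P=idisp(plane(c,f([(204,384),(347,453),(408,358),(268,295)]),.041));print(P,P.mean(0))
```

```text
[[ 0.0004 -0.0472]
 [ 0.001   0.0493]
 [-0.0764  0.0452]
 [-0.0756 -0.0502]] [-0.0376 -0.0007]
```

Run:
```python
from h import *
go(disp(-.2,-.275,.014),87.35,0)
```

```text
shift [ 0.2101 -0.1834 -0.012 ] turn [-0.1   0.07 -0.02] | tcp now [ 0.4746 -0.0674  0.2242] to [ 0.454 -0.25   0.014] F [ 0.3 -0.4 -0.6] w 0.0004 t 24.3
```

```bash
python3 -m creep '[{"ax":0,"ay":0,"az":0,"tx":0,"ty":-0.04,"tz":-0.012,"fingers":0.0},{"ax":0,"ay":0,"az":0,"tx":0,"ty":-0.09,"tz":-0.012,"fingers":0.0},{"ax":0,"ay":0,"az":0,"tx":0,"ty":-0.135,"tz":-0.012,"fingers":0.0},{"ax":0,"ay":0,"az":0,"tx":0,"ty":-0.175,"tz":-0.012,"fingers":0.0},{"ax":0,"ay":0,"az":0,"tx":0.03,"ty":-0.183,"tz":-0.012,"fingers":0.0}]' 20
python3 -m creep '[{"ax":0,"ay":0,"az":0,"tx":0.03,"ty":0,"tz":0,"fingers":0.0},{"ax":0,"ay":0,"az":0,"tx":0.07,"ty":0,"tz":0,"fingers":0.0},{"ax":0,"ay":0,"az":0,"tx":0.09,"ty":0,"tz":0,"fingers":0.0},{"ax":0,"ay":0,"az":0,"tx":0.1,"ty":0,"tz":0,"fingers":0.0},{"ax":0,"ay":0,"az":0,"tx":0.1,"ty":0,"tz":0,"fingers":0.0}]' 20
python3 wr.py w15;python3 - <<'E'
from h import *
go(disp(-.2,-.275,.014),87.35,0)
E
```

```text
time_s: 24.8
tcp_pos: [0.4563, -0.2529, 0.1965]
eef_rot: [-15.9, 89.6, -18.7]
contact_force: [0.4, 0.1, 0.1]
gripper_width: 0.0003
time_s: 25.3
tcp_pos: [0.4537, -0.249, 0.0932]
eef_rot: [157.9, 89.9, 155.3]
contact_force: [0.8, -0.5, -0.7]
gripper_width: 0.0011
shift [-0.1372  0.1917  0.1336] turn [ -2.63 -14.97   0.34] | tcp now [ 0.4546 -0.2493  0.0946] to [ 0.5969 -0.064   0.2318] F [0.1 0.9 0.3] w 0.0 t 25.4
shift [ 0.0806 -0.0007 -0.0006] turn [ 0.    0.03 -0.01] | tcp now [ 0.4546 -0.2493  0.0946] to [ 0.454 -0.25   0.014] F [0.1 0.9 0.3] w 0.0 t 25.4
```

View pics/w15.png

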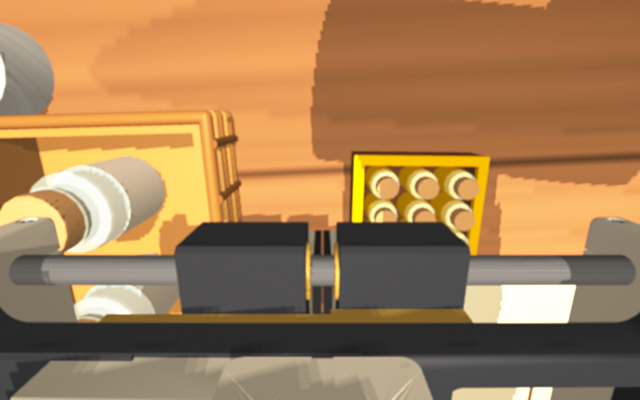

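```bash
python3 - <<'E'
from h import *
import pickle
st,c=pickle.load(open('w.pkl','rb'))
tray_front(c,st,[(355,155),(489,158)])
E
python3 -m creep '[{"ax":0,"ay":0,"az":0,"tx":0.03,"ty":0,"tz":0,"fingers":0.0},{"ax":0,"ay":0,"az":0,"tx":0.06,"ty":0,"tz":0,"fingers":0.0},{"ax":0,"ay":0,"az":0,"tx":0.075,"ty":0,"tz":0,"fingers":0.0},{"ax":0,"ay":0,"az":0,"tx":0.08,"ty":0,"tz":0,"fingers":0.0},{"ax":0,"ay":0,"az":0,"tx":0.08,"ty":0,"tz":0,"fingers":0.0}]' 20
python3 - <<'E'
from h import *
print(idisp(r.get_state()['tcp_pos']))
E
```

```text
w 0.09202105032501476 centre [ 0.4565 -0.1809] disp [-0.2007 -0.2059] yaw rel display -1.2221541834159706
time_s: 25.85
tcp_pos: [0.4553, -0.2496, 0.0155]
eef_rot: [2.3, 89.9, -0.4]
contact_force: [0.1, -0.8, 0.5]
gripper_width: 0.0001
[-0.1988 -0.2746]
```

Push +y to tool y_d = -0.2325 (0.042).

```bash
python3 -m creep '[{"ax":0,"ay":0,"az":0,"tx":0,"ty":0.006,"tz":0.003,"fingers":0.0},{"ax":0,"ay":0,"az":0,"tx":0,"ty":0.012,"tz":0.003,"fingers":0.0},{"ax":0,"ay":0,"az":0,"tx":0,"ty":0.018,"tz":0.003,"fingers":0.0},{"ax":0,"ay":0,"az":0,"tx":0,"ty":0.024,"tz":0.003,"fingers":0.0},{"ax":0,"ay":0,"az":0,"tx":0,"ty":0.03,"tz":0.003,"fingers":0.0}]' 20
python3 -m creep '[{"ax":0,"ay":0,"az":0,"tx":0,"ty":0.005,"tz":0,"fingers":0.0},{"ax":0,"ay":0,"az":0,"tx":0,"ty":0.009,"tz":0,"fingers":0.0},{"ax":0,"ay":0,"az":0,"tx":0,"ty":0.012,"tz":0,"fingers":0.0},{"ax":0,"ay":0,"az":0,"tx":0,"ty":0.012,"tz":0,"fingers":0.0}]' 20
python3 wr.py w16;python3 - <<'E'
from h import *
print(idisp(r.get_state()['tcp_pos']))
E
```

```text
time_s: 26.35
tcp_pos: [0.4594, -0.2194, 0.0156]
eef_rot: [0.9, 89.8, -1.8]
contact_force: [1.3, -4.4, 3.4]
gripper_width: 0.0007
time_s: 26.75
tcp_pos: [0.4592, -0.2071, 0.0146]
eef_rot: [34.2, 89.9, 31.5]
contact_force: [-0.2, -0.3, 0.4]
gripper_width: 0.0006
shift [-0.217   0.1498  0.1311] turn [ -2.69 -14.94   0.3 ] | tcp now [ 0.4591 -0.2072  0.0146] to [ 0.5969 -0.064   0.2318] F [ 0.1 -0.5 -0.3] w 0.0004 t 26.8
[-0.1969 -0.2321]
```

View pics/w16.png

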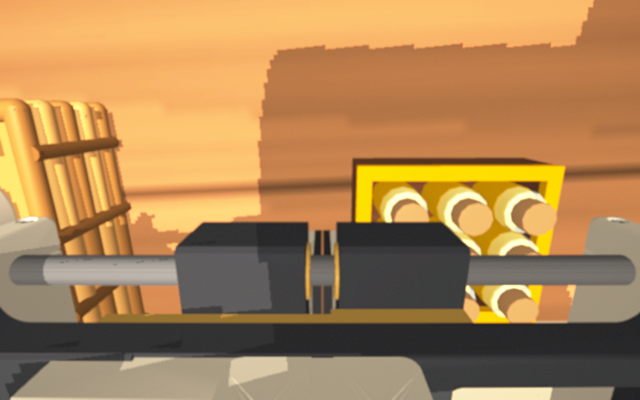

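Run:
```python
from h import *
import pickle
st,c=pickle.load(open('w.pkl','rb'))
tray_front(c,st,[(354,166),(565,168)])
go(disp(-.2007-.04-.0095-.016,-.17,.085),87.35,0)
```

```text
w 0.09429503576551393 centre [ 0.456  -0.1455] disp [-0.2028 -0.1706] yaw rel display -0.5311557362251538
shift [-0.0704  0.0621 -0.0693] turn [-0.05  0.06 -0.05] | tcp now [ 0.4591 -0.2072  0.0146] to [ 0.3927 -0.142   0.085 ] F [ 0.1 -0.5 -0.3] w 0.0004 t 26.8
```

```bash
python3 -m creep '[{"ax":0,"ay":0,"az":0,"tx":-0.01,"ty":-0.01,"tz":-0.01,"fingers":0.0},{"ax":0,"ay":0,"az":0,"tx":-0.05,"ty":-0.01,"tz":-0.03,"fingers":0.02},{"ax":0,"ay":0,"az":0,"tx":-0.07,"ty":0.02,"tz":-0.055,"fingers":0.04},{"ax":0,"ay":0,"az":0,"tx":-0.07,"ty":0.05,"tz":-0.069,"fingers":0.04},{"ax":0,"ay":0,"az":0,"tx":-0.07,"ty":0.062,"tz":-0.069,"fingers":0.04}]' 20
python3 -m creep '[{"ax":0,"ay":0,"az":0,"tx":0.03,"ty":0,"tz":-0.001,"fingers":0.04},{"ax":0,"ay":0,"az":0,"tx":0.05,"ty":0,"tz":-0.001,"fingers":0.04},{"ax":0,"ay":0,"az":0,"tx":0.065,"ty":0,"tz":-0.001,"fingers":0.04},{"ax":0,"ay":0,"az":0,"tx":0.071,"ty":0,"tz":-0.001,"fingers":0.04},{"ax":0,"ay":0,"az":0,"tx":0.071,"ty":0,"tz":-0.001,"fingers":0.04}]' 20
python3 - <<'E'
from h import *
s=r.get_state();print(idisp(s['tcp_pos']));go(disp(-.27,-.17,.014),87.35,0)
E
```

```text
time_s: 27.3
tcp_pos: [0.3909, -0.1418, 0.0857]
eef_rot: [27.8, 89.8, 25.1]
contact_force: [0.3, 0.0, 0.3]
gripper_width: 0.0272
time_s: 27.8
tcp_pos: [0.3916, -0.1429, 0.0135]
eef_rot: [64.7, 90.0, 62.0]
contact_force: [-1.1, -0.3, 0.4]
gripper_width: 0.0398
[-0.2672 -0.1709]
shift [-0.0005  0.0009 -0.0028] turn [-0.08  0.01 -0.01] | tcp now [ 0.3916 -0.1429  0.0135] to [ 0.3889 -0.1418  0.014 ] F [-1.1 -0.3  0.4] w 0.0398 t 27.8
```

```bash
python3 -m creep '[{"ax":0,"ay":0,"az":0,"tx":0,"ty":0.001,"tz":0.01,"fingers":0.04},{"ax":0,"ay":0,"az":0,"tx":0,"ty":0.001,"tz":0.019,"fingers":0.04},{"ax":0,"ay":0,"az":0,"tx":0,"ty":0.001,"tz":0.027,"fingers":0.04},{"ax":0,"ay":0,"az":0,"tx":0,"ty":0.001,"tz":0.035,"fingers":0.04},{"ax":0,"ay":0,"az":0,"tx":0,"ty":0.001,"tz":0.043,"fingers":0.04}]' 20
python3 -m creep '[{"ax":0,"ay":0,"az":0,"tx":0,"ty":0,"tz":0.008,"fingers":0.04},{"ax":0,"ay":0,"az":0,"tx":0,"ty":0,"tz":0.016,"fingers":0.04},{"ax":0,"ay":0,"az":0,"tx":0,"ty":0,"tz":0.024,"fingers":0.04},{"ax":0,"ay":0,"az":0,"tx":0,"ty":0,"tz":0.032,"fingers":0.04},{"ax":0,"ay":0,"az":0,"tx":0,"ty":0,"tz":0.04,"fingers":0.04}]' 20
python3 -m creep '[{"ax":0,"ay":0,"az":0,"tx":0,"ty":0,"tz":0.008,"fingers":0.04},{"ax":0,"ay":0,"az":0,"tx":0,"ty":0,"tz":0.016,"fingers":0.04},{"ax":0,"ay":0,"az":0,"tx":0,"ty":0,"tz":0.024,"fingers":0.04},{"ax":0,"ay":0,"az":0,"tx":-0.001,"ty":0,"tz":0.032,"fingers":0.04},{"ax":0,"ay":0,"az":0,"tx":-0.003,"ty":0,"tz":0.04,"fingers":0.04}]' 20
python3 - <<'E'
from h import *
s=r.get_state();print(idisp(s['tcp_pos']),s['tcp_pos'][2]);go(disp(-.1914,-.17,.014),87.35,0)
E
```

```text
time_s: 28.3
tcp_pos: [0.4342, -0.1439, 0.0138]
eef_rot: [176.1, 89.9, 173.3]
contact_force: [-9.0, 0.8, 7.3]
gripper_width: 0.0398
time_s: 28.8
tcp_pos: [0.4762, -0.1455, 0.0139]
eef_rot: [12.3, 89.9, 9.6]
contact_force: [-2.3, -0.0, -1.1]
gripper_width: 0.0399
time_s: 29.3
tcp_pos: [0.5133, -0.1476, 0.0166]
eef_rot: [178.7, 89.8, 176.0]
contact_force: [-10.1, 0.1, 6.5]
gripper_width: 0.04
[-0.1455 -0.17  ] 0.016636387876604864
shift [ 0.0028 -0.0001 -0.0459] turn [-0.09 -0.18 -0.  ] | tcp now [ 0.5133 -0.1476  0.0166] to [ 0.4674 -0.1455  0.014 ] F [-10.1   0.1   6.5] w 0.04 t 29.3
```

```bash
python3 -m creep '[{"ax":0,"ay":0,"az":0,"tx":-0.001,"ty":0,"tz":0.008,"fingers":0.04},{"ax":0,"ay":0,"az":0,"tx":-0.003,"ty":0,"tz":0.016,"fingers":0.04},{"ax":0,"ay":0,"az":0,"tx":-0.005,"ty":0,"tz":0.024,"fingers":0.04},{"ax":0,"ay":0,"az":0,"tx":-0.007,"ty":0,"tz":0.03,"fingers":0.04},{"ax":0,"ay":0,"az":0,"tx":-0.008,"ty":0,"tz":0.036,"fingers":0.04}]' 20
python3 - <<'E'
from h import *
import pickle
s=r.get_state();print(idisp(s['tcp_pos']),s['tcp_pos'][2])
c=cap('scene','s5');pickle.dump(c,open('s2.pkl','wb'))
im=cv2.imread('pics/s5.png');cv2.imwrite('pics/s5.png',cv2.resize(im[160:260,240:380],None,fx=5.6,fy=5.6,interpolation=cv2.INTER_NEAREST))
E
```

```text
time_s: 29.8
tcp_pos: [0.5525, -0.149, 0.0254]
eef_rot: [8.2, 89.8, 5.5]
contact_force: [-1.2, 0.3, -1.0]
gripper_width: 0.04
[-0.1062 -0.1696] 0.025443117455984165
```

View pics/s5.png

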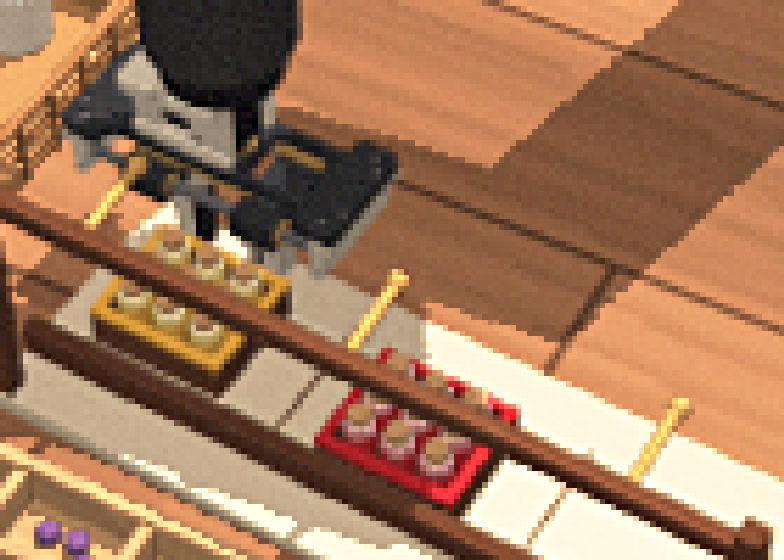

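```bash
python3 - <<'E'
from h import *
import pickle
c=pickle.load(open('s2.pkl','rb'))
f=lambda l:np.array(l)/5.6+(240,160)-.5
print(idisp(plane(c,f([(92,306),(231,369),(288,285)]),.041)))
print(idisp(plane(c,f([(92,335),(221,394)]),.011)))
E
python3 -m creep '[{"ax":0,"ay":0,"az":0,"tx":0,"ty":0,"tz":0.005,"fingers":0.04},{"ax":0,"ay":0,"az":0,"tx":0,"ty":0,"tz":0.009,"fingers":0.04},{"ax":0,"ay":0,"az":0,"tx":0,"ty":0,"tz":0.013,"fingers":0.04},{"ax":0,"ay":0,"az":0,"tx":0,"ty":0,"tz":0.015,"fingers":0.04},{"ax":0,"ay":0,"az":0,"tx":0,"ty":0,"tz":0.016,"fingers":0.04}]' 20
python3 -m creep '[{"ax":0,"ay":0,"az":0,"tx":0,"ty":0,"tz":0.001,"fingers":0.04},{"ax":0,"ay":0,"az":0,"tx":0,"ty":0,"tz":0.002,"fingers":0.04}]' 20
python3 - <<'E'
from h import *
s=r.get_state();print(idisp(s['tcp_pos']),s['tcp_pos'][2])
E
```

```text
[[-0.0173 -0.2186]
 [-0.0189 -0.119 ]
 [-0.0916 -0.1256]]
[[-0.0177 -0.2223]
 [-0.0193 -0.1285]]
time_s: 30.35
tcp_pos: [0.5667, -0.1498, 0.025]
eef_rot: [37.5, 90.0, 34.8]
contact_force: [-7.3, 0.7, 5.5]
gripper_width: 0.0402
time_s: 30.55
tcp_pos: [0.5667, -0.1499, 0.0248]
eef_rot: [172.2, 89.8, 169.5]
contact_force: [-13.1, 3.3, 9.7]
gripper_width: 0.0398
[-0.092  -0.1698] 0.024845484993394888
```

```bash
python3 -m creep '[{"ax":0,"ay":0,"az":0,"tx":0,"ty":0,"tz":0.001,"fingers":0.04},{"ax":0,"ay":0,"az":0,"tx":0,"ty":0,"tz":0.002,"fingers":0.04}]' 20
python3 -m creep '[{"ax":0,"ay":0,"az":0,"tx":0,"ty":0,"tz":-0.01,"fingers":0.04},{"ax":0,"ay":0,"az":0,"tx":0,"ty":0,"tz":-0.03,"fingers":0.04},{"ax":0,"ay":0,"az":0,"tx":-0.02,"ty":0,"tz":-0.06,"fingers":0.04},{"ax":0,"ay":0,"az":0,"tx":-0.06,"ty":0,"tz":-0.09,"fingers":0.04},{"ax":0,"ay":0,"az":0,"tx":-0.1,"ty":0.02,"tz":-0.11,"fingers":0.04}]' 20
python3 -m creep '[{"ax":0,"ay":0,"az":0,"tx":-0.05,"ty":0.02,"tz":0.0,"fingers":0.05},{"ax":0,"ay":0,"az":0,"tx":-0.1,"ty":0.04,"tz":0.0,"fingers":0.06},{"ax":0,"ay":0,"az":0,"tx":-0.13,"ty":0.08,"tz":0,"fingers":0.06},{"ax":0,"ay":0,"az":0,"tx":-0.15,"ty":0.13,"tz":0,"fingers":0.06},{"ax":0,"ay":0,"az":0,"tx":-0.16,"ty":0.17,"tz":0,"fingers":0.06}]' 20
python3 - <<'E'
from h import *
import pickle
s=r.get_state();print(idisp(s['tcp_pos']),s['tcp_pos'][2])
c=cap('scene','s6');pickle.dump(c,open('s2.pkl','wb'))
im=cv2.imread('pics/s6.png');cv2.imwrite('pics/s6.png',cv2.resize(im[160:260,240:380],None,fx=5.6,fy=5.6,interpolation=cv2.INTER_NEAREST))
E
```

```text
time_s: 30.75
tcp_pos: [0.5668, -0.1499, 0.0246]
eef_rot: [176.7, 89.6, 174.0]
contact_force: [-18.3, 4.6, 14.8]
gripper_width: 0.0399
time_s: 31.25
tcp_pos: [0.4609, -0.1256, 0.1255]
eef_rot: [4.9, 89.9, 2.1]
contact_force: [1.6, 0.3, 0.9]
gripper_width: 0.04
time_s: 31.75
tcp_pos: [0.4712, 0.0456, 0.2877]
eef_rot: [23.5, 89.5, 20.8]
contact_force: [1.6, 0.1, -0.4]
gripper_width: 0.0599
[-0.1965  0.021 ] 0.2877038455663007
```

View pics/s6.png

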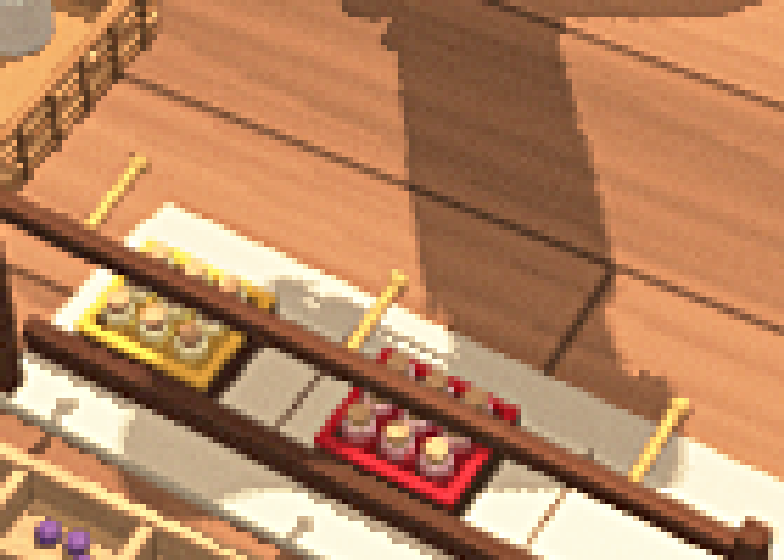

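Run:
```python
from h import *
import pickle
c=pickle.load(open('s2.pkl','rb'))
f=lambda l:np.array(l)/5.6+(240,160)-.5
P=idisp(plane(c,f([(76,322),(214,387),(276,295),(143,238)]),.041));print(P,P.mean(0))
P=idisp(plane(c,f([(316,440),(459,510),(520,415),(380,348)]),.041));print(P,P.mean(0))
print('tips',idisp(plane(c,f([(139,161),(399,278),(681,405)]),.19)))
```

```text
[[-0.002  -0.2195]
 [-0.0024 -0.1201]
 [-0.0811 -0.1275]
 [-0.0785 -0.2235]] [-0.041  -0.1727]
[[ 0.0004 -0.0472]
 [ 0.0016  0.0496]
 [-0.0757  0.0456]
 [-0.0776 -0.0514]] [-0.0378 -0.0008]
tips [[-0.0208 -0.1718]
 [-0.0203 -0.0011]
 [-0.0198  0.1703]]
```

```bash
python3 -m creep '[{"ax":-8,"ay":0,"az":0,"tx":0,"ty":0.03,"tz":0.0,"fingers":0.06},{"ax":-16,"ay":0,"az":0,"tx":0,"ty":0.06,"tz":0.0,"fingers":0.06},{"ax":-24,"ay":0,"az":0,"tx":0,"ty":0.09,"tz":0,"fingers":0.06},{"ax":-32,"ay":0,"az":0,"tx":0,"ty":0.12,"tz":0,"fingers":0.06},{"ax":-40,"ay":0,"az":0,"tx":0,"ty":0.15,"tz":0,"fingers":0.06}]' 20
python3 - <<'E'
from h import *
stt()
go((.5,.33,.29),141,0)
E
```

```text
time_s: 32.3
tcp_pos: [0.4776, 0.1955, 0.2852]
eef_rot: [-10.0, 89.7, 27.6]
contact_force: [0.3, 0.1, -0.4]
gripper_width: 0.0602
x [ 0.0044  0.0023 -1.    ] y [-0.6109  0.7917 -0.0009] z [0.7917 0.6109 0.0049] p [0.4776 0.1955 0.2852] q [ 44.1   3.2 -13.9   0.1 -72.6 -96.5]
shift [-0.0044  0.0928  0.0999] turn [-13.34   0.28   0.08] | tcp now [0.4776 0.1955 0.2852] to [0.5  0.33 0.29] F [ 0.3  0.1 -0.4] w 0.0602 t 32.3
```

```bash
python3 -m creep '[{"ax":-8,"ay":0,"az":0,"tx":0,"ty":0.02,"tz":0.02,"fingers":0.06},{"ax":-16,"ay":0,"az":0,"tx":0,"ty":0.04,"tz":0.04,"fingers":0.06},{"ax":-24,"ay":0,"az":0,"tx":0,"ty":0.06,"tz":0.06,"fingers":0.06},{"ax":-32,"ay":0,"az":0,"tx":0,"ty":0.075,"tz":0.08,"fingers":0.06},{"ax":-40,"ay":0,"az":0,"tx":0,"ty":0.08,"tz":0.09,"fingers":0.06}]' 20
python3 -m creep '[{"ax":-7,"ay":0,"az":0,"tx":0,"ty":0,"tz":0.0,"fingers":0.06},{"ax":-14,"ay":0,"az":0,"tx":0,"ty":0,"tz":0.0,"fingers":0.06},{"ax":-14,"ay":0,"az":0,"tx":0,"ty":0.0,"tz":0.0,"fingers":0.06}]' 20
python3 wr.py w17
python3 - <<'E'
from h import *
stt()
go((.503,.393,.25),181,0)
E
```

```text
time_s: 32.8
tcp_pos: [0.5009, 0.3144, 0.2846]
eef_rot: [-48.9, 89.8, 28.8]
contact_force: [0.2, -0.7, -0.2]
gripper_width: 0.06
time_s: 33.1
tcp_pos: [0.5006, 0.3124, 0.2849]
eef_rot: [-65.1, 89.8, 26.4]
contact_force: [0.5, -0.1, 0.4]
gripper_width: 0.0598
shift [ 0.0528 -0.0885 -0.3782] turn [-88.31  11.79 -11.41] | tcp now [0.5005 0.3122 0.2849] to [ 0.5969 -0.064   0.2318] F [-0.4  0.3 -0.2] w 0.0597 t 33.1
x [ 0.0031  0.0015 -1.    ] y [-0.9998 -0.0204 -0.0032] z [-0.0204  0.9998  0.0015] p [0.5005 0.3122 0.2849] q [ 51.   10.6  -5.4   0.1 -73.9 -49.8]
shift [ 0.0351 -0.0041  0.0807] turn [0.17 0.08 0.18] | tcp now [0.5005 0.3122 0.2849] to [0.503 0.393 0.25 ] F [-0.4  0.3 -0.2] w 0.0597 t 33.1
```

View pics/w17.png

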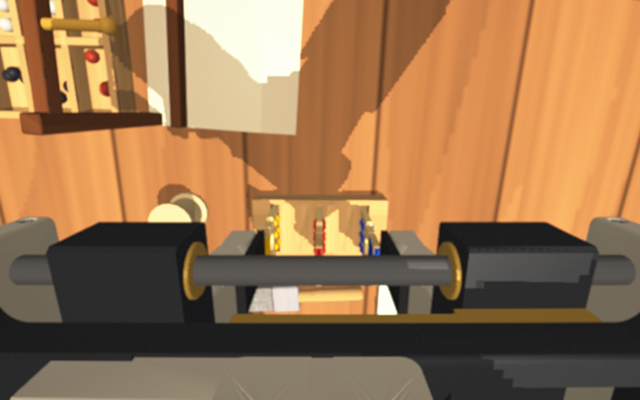

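```bash
python3 -m creep '[{"ax":0,"ay":0,"az":0,"tx":0,"ty":0,"tz":-0.04,"fingers":0.05},{"ax":0,"ay":0,"az":0,"tx":0,"ty":0,"tz":-0.07,"fingers":0.04},{"ax":0,"ay":0,"az":0,"tx":0,"ty":0.0,"tz":-0.07,"fingers":0.04},{"ax":0,"ay":0,"az":0,"tx":0,"ty":0.0,"tz":-0.07,"fingers":0.04}]' 20
python3 wr.py w18
python3 - <<'E'
import cv2
im=cv2.imread('pics/w18.png');cv2.imwrite('pics/w18z.png',cv2.resize(im[100:260,220:420],None,fx=4,fy=3.75,interpolation=cv2.INTER_CUBIC))
E
```

```text
time_s: 33.55
tcp_pos: [0.502, 0.2413, 0.2854]
eef_rot: [-65.9, 89.8, 25.2]
contact_force: [-0.5, 0.1, -0.0]
gripper_width: 0.0407
shift [ 0.0532 -0.0886 -0.3077] turn [-88.33  11.78 -11.43] | tcp now [0.502  0.2418 0.2852] to [ 0.5969 -0.064   0.2318] F [-0.1  0.3  0.3] w 0.0399 t 33.6
```

View pics/w18z.png

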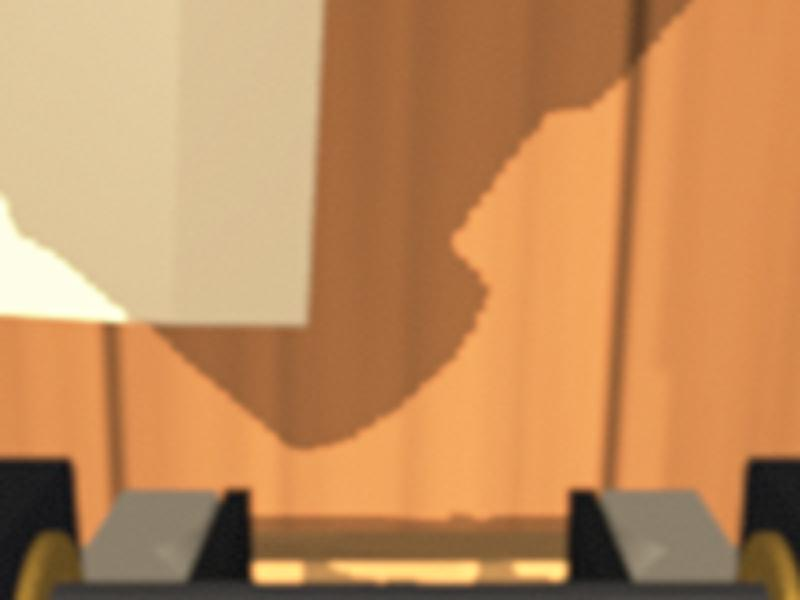

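```bash
python3 -m creep '[{"ax":0,"ay":0,"az":0,"tx":0,"ty":0,"tz":0.05,"fingers":0.05},{"ax":0,"ay":0,"az":0,"tx":0,"ty":0,"tz":0.1,"fingers":0.04},{"ax":0,"ay":0,"az":0,"tx":0,"ty":0.0,"tz":0.15,"fingers":0.04},{"ax":0,"ay":0,"az":0,"tx":0,"ty":0.0,"tz":0.16,"fingers":0.04},{"ax":0,"ay":0,"az":0,"tx":0,"ty":0.0,"tz":0.16,"fingers":0.04}]' 20
python3 wr.py w18
python3 - <<'E'
import cv2
im=cv2.imread('pics/w18.png');cv2.imwrite('pics/w18z.png',cv2.resize(im[80:240,220:420],None,fx=4,fy=3.75,interpolation=cv2.INTER_CUBIC))
E
```

```text
time_s: 34.1
tcp_pos: [0.4974, 0.4043, 0.2834]
eef_rot: [-131.5, 89.9, -40.1]
contact_force: [-0.2, -0.8, -0.2]
gripper_width: 0.04
shift [ 0.0525 -0.0882 -0.469 ] turn [-88.09  11.78 -11.58] | tcp now [0.4975 0.4028 0.2839] to [ 0.5969 -0.064   0.2318] F [ 0.9 -0.8 -1. ] w 0.0402 t 34.1
```

View pics/w18z.png

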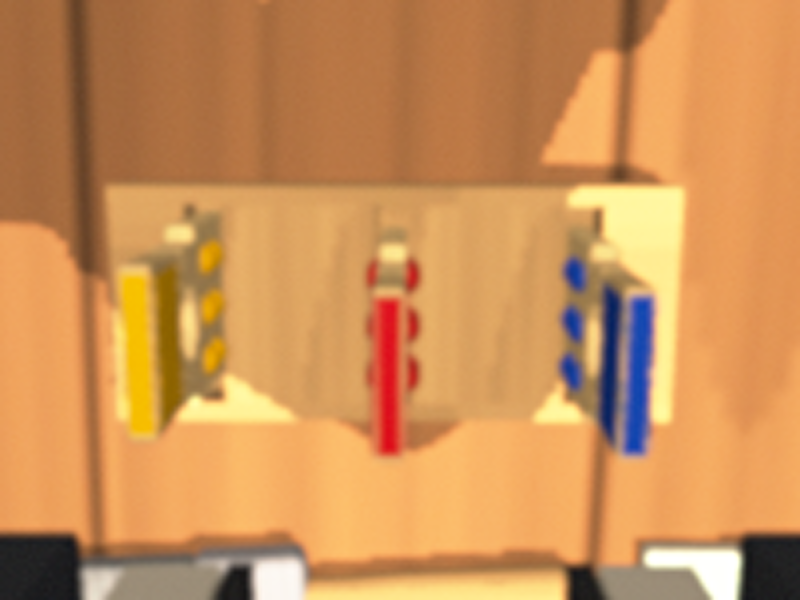

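Run:
```python
from h import *
import pickle
st,c=pickle.load(open('w.pkl','rb'))
f=lambda l:np.array(l)/[4,3.75]+(220,80)-.4
for n,q in(('r',[(389,296),(387,455)]),('y',[(133,268),(145,437)]),('b',[(641,293),(635,455)])):
    P=plane(c,f(q),.136,st)[:,:2];d=P[1]-P[0];print(n,P.mean(0),np.linalg.norm(d),'jaw yaw',np.degrees(np.arctan2(d[1],d[0]))-90)
P=plane(c,f([(105,185),(686,187),(672,422),(118,420)]),.03,st);print(P[:,:2],P.mean(0))
```

```text
r [0.5018 0.3991] 0.0415553871322749 jaw yaw 0.5185092520000865
y [0.5615 0.3946] 0.04375823541851286 jaw yaw 2.156462992913376
b [0.4418 0.3972] 0.04232067400397205 jaw yaw 2.0308126943237284
[[0.5925 0.358 ]
 [0.4116 0.3542]
 [0.4099 0.4346]
 [0.5911 0.4383]] [0.5013 0.3963 0.03  ]
```

Run:
```python
from h import *
go((.502,.397,.15),181.3,0)
go((.502,.397,.103),181.3,0)
```

```text
shift [ 0.1339 -0.0042 -0.0058] turn [ 0.05 -0.05  0.07] | tcp now [0.4975 0.4028 0.2839] to [0.502 0.397 0.15 ] F [ 0.9 -0.8 -1. ] w 0.0402 t 34.1
shift [ 0.1809 -0.0041 -0.0058] turn [ 0.05 -0.05  0.07] | tcp now [0.4975 0.4028 0.2839] to [0.502 0.397 0.103] F [ 0.9 -0.8 -1. ] w 0.0402 t 34.1
```

```bash
python3 -m creep '[{"ax":0,"ay":0,"az":0,"tx":0.04,"ty":-0.004,"tz":-0.006,"fingers":0.03},{"ax":0,"ay":0,"az":0,"tx":0.08,"ty":-0.004,"tz":-0.006,"fingers":0.03},{"ax":0,"ay":0,"az":0,"tx":0.11,"ty":-0.004,"tz":-0.006,"fingers":0.03},{"ax":0,"ay":0,"az":0,"tx":0.12,"ty":-0.004,"tz":-0.006,"fingers":0.03},{"ax":0,"ay":0,"az":0,"tx":0.12,"ty":-0.004,"tz":-0.006,"fingers":0.03}]' 10
python3 wr.py w19
python3 - <<'E'
from h import *
go((.502,.397,.103),181.3,0)
im=cv2.imread('pics/w19.png');cv2.imwrite('pics/w19z.png',im[60:330,120:520])
E
```

```text
time_s: 34.65
tcp_pos: [0.5022, 0.3946, 0.1641]
eef_rot: [-153.5, 89.9, -62.2]
contact_force: [-0.6, -0.1, 1.2]
gripper_width: 0.0301
shift [-0.066  -0.0839 -0.4614] turn [-88.19  11.76 -11.47] | tcp now [0.5029 0.3954 0.1658] to [ 0.5969 -0.064   0.2318] F [0.1 0.9 0.8] w 0.0302 t 34.7
shift [0.0628 0.0011 0.0016] turn [-0.03  0.02  0.15] | tcp now [0.5029 0.3954 0.1658] to [0.502 0.397 0.103] F [0.1 0.9 0.8] w 0.0302 t 34.7
```

View pics/w19.png

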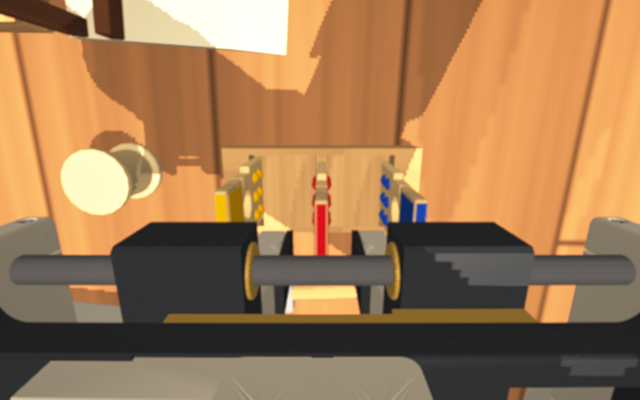

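```bash
python3 -m creep '[{"ax":0,"ay":0,"az":0,"tx":0.02,"ty":0.001,"tz":0.001,"fingers":0.03},{"ax":0,"ay":0,"az":0,"tx":0.04,"ty":0.001,"tz":0.001,"fingers":0.03},{"ax":0,"ay":0,"az":0,"tx":0.055,"ty":0.001,"tz":0.001,"fingers":0.03},{"ax":0,"ay":0,"az":0,"tx":0.063,"ty":0.001,"tz":0.001,"fingers":0.03},{"ax":0,"ay":0,"az":0,"tx":0.063,"ty":0.001,"tz":0.001,"fingers":0.025}]' 10
python3 -m creep '[{"ax":0,"ay":0,"az":0,"tx":0,"ty":0,"tz":0,"fingers":0.015},{"ax":0,"ay":0,"az":0,"tx":0,"ty":0,"tz":0,"fingers":0.01},{"ax":0,"ay":0,"az":0,"tx":0,"ty":0,"tz":0,"fingers":0.004},{"ax":0,"ay":0,"az":0,"tx":0,"ty":0,"tz":0,"fingers":0.004},{"ax":0,"ay":0,"az":0,"tx":0,"ty":0,"tz":0,"fingers":0.004}]' 15
python3 wr.py w20
```

```text
time_s: 35.2
tcp_pos: [0.5018, 0.3969, 0.1025]
eef_rot: [-76.0, 89.9, 15.3]
contact_force: [-0.3, -0.5, 0.6]
gripper_width: 0.0266
time_s: 35.7
tcp_pos: [0.5019, 0.3972, 0.1029]
eef_rot: [-68.4, 89.8, 22.9]
contact_force: [-1.2, 0.2, 6.3]
gripper_width: 0.008
shift [-0.1293 -0.0847 -0.4631] turn [-88.15  11.79 -11.4 ] | tcp now [0.5019 0.3971 0.1029] to [ 0.5969 -0.064   0.2318] F [-0.9 -0.2  6.1] w 0.0072 t 35.8
```

View pics/w20.png

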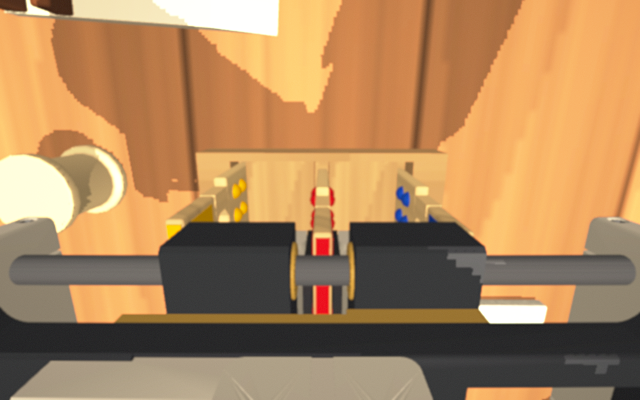

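```bash
python3 -m creep '[{"ax":0,"ay":0,"az":0,"tx":-0.01,"ty":0,"tz":0,"fingers":0.004},{"ax":0,"ay":0,"az":0,"tx":-0.025,"ty":0,"tz":0,"fingers":0.004},{"ax":0,"ay":0,"az":0,"tx":-0.05,"ty":0,"tz":0,"fingers":0.004},{"ax":0,"ay":0,"az":0,"tx":-0.09,"ty":0,"tz":0,"fingers":0.004},{"ax":0,"ay":0,"az":0,"tx":-0.13,"ty":0,"tz":0,"fingers":0.004}]' 15
python3 - <<'E'
from h import *
go((*disp(-.1,0.1)[:2],.25),177.35,0)
E
```

```text
time_s: 36.25
tcp_pos: [0.5008, 0.3961, 0.2331]
eef_rot: [-136.4, 89.9, -45.1]
contact_force: [0.8, 0.2, 0.0]
gripper_width: 0.0077
shift [-0.0166 -0.0642 -0.2777] turn [ 3.95 -0.06  0.06] | tcp now [0.5008 0.3961 0.2331] to [0.5712 0.12   0.25  ] F [0.8 0.2 0. ] w 0.0077 t 36.2
```

```bash
python3 -m creep '[{"ax":1,"ay":0,"az":0,"tx":-0.017,"ty":-0.01,"tz":-0.04,"fingers":0.004},{"ax":2,"ay":0,"az":0,"tx":-0.017,"ty":-0.02,"tz":-0.08,"fingers":0.004},{"ax":3,"ay":0,"az":0,"tx":-0.017,"ty":-0.03,"tz":-0.12,"fingers":0.004},{"ax":3.9,"ay":0,"az":0,"tx":-0.017,"ty":-0.04,"tz":-0.16,"fingers":0.004},{"ax":3.9,"ay":0,"az":0,"tx":-0.017,"ty":-0.05,"tz":-0.2,"fingers":0.004}]' 15
python3 - <<'E'
from h import *
go((*disp(-.08,0)[:2],.23),177.35,0)
E
```

```text
time_s: 36.75
tcp_pos: [0.5556, 0.1962, 0.2495]
eef_rot: [-73.3, 89.9, 14.1]
contact_force: [0.4, -0.5, 0.0]
gripper_width: 0.0083
shift [ 0.0195 -0.039  -0.1754] turn [0.04 0.04 0.12] | tcp now [0.5556 0.1962 0.2495] to [0.5866 0.0192 0.23  ] F [ 0.4 -0.5  0. ] w 0.0083 t 36.8
```

```bash
python3 -m creep '[{"ax":0,"ay":0,"az":0,"tx":0,"ty":-0.01,"tz":-0.04,"fingers":0.004},{"ax":0,"ay":0,"az":0,"tx":0,"ty":-0.02,"tz":-0.08,"fingers":0.004},{"ax":0,"ay":0,"az":0,"tx":0.01,"ty":-0.03,"tz":-0.12,"fingers":0.004},{"ax":0,"ay":0,"az":0,"tx":0.019,"ty":-0.039,"tz":-0.16,"fingers":0.004},{"ax":0,"ay":0,"az":0,"tx":0.019,"ty":-0.039,"tz":-0.175,"fingers":0.004}]' 15
python3 -m creep '[{"ax":0,"ay":0,"az":0,"tx":0,"ty":0,"tz":0,"fingers":0.004},{"ax":0,"ay":0,"az":0,"tx":0,"ty":0,"tz":0,"fingers":0.004},{"ax":0,"ay":0,"az":0,"tx":0,"ty":0,"tz":0,"fingers":0.004}]' 15
cat > look.py <<'E'
from h import *
import sys,pickle
x,y,w,h=[int(v) for v in sys.argv[2:6]]; x2,y2,w2,h2=[int(v) for v in sys.argv[6:10]]
st=r.get_state();a=cap('scene');b=cap('side');pickle.dump((st,a,b),open('l.pkl','wb'))
for c,(x,y,w,h),n in((a,(x,y,w,h),'a'),(b,(x2,y2,w2,h2),'b')):
    s=min(800/w,600/h); cv2.imwrite(f'pics/{sys.argv[1]}{n}.png',cv2.resize(c['pixels'][y:y+h,x:x+w],None,fx=s,fy=s,interpolation=cv2.INTER_CUBIC)); print(n,s)
print(idisp(st['tcp_pos']),st['tcp_pos'])
E
python3 look.py p1 270 160 80 60 260 150 80 60
python3 - <<'E'
from h import *
go((*disp(-.08,0)[:2],.23),177.35,0)
E
```

```text
time_s: 37.25
tcp_pos: [0.5861, 0.0181, 0.2288]
eef_rot: [134.2, 90.0, -138.5]
contact_force: [-0.4, 1.3, -0.8]
gripper_width: 0.0078
time_s: 37.55
tcp_pos: [0.5869, 0.0222, 0.2304]
eef_rot: [-73.7, 89.8, 13.8]
contact_force: [0.3, -0.1, 0.1]
gripper_width: 0.0077
a 10.0
b 10.0
[-0.0798  0.003 ] [0.5869 0.0222 0.2304]
shift [ 0.0002  0.0001 -0.0032] turn [0.13 0.04 0.14] | tcp now [0.5868 0.0224 0.2302] to [0.5866 0.0192 0.23  ] F [ 0.6 -0.4 -1.1] w 0.0082 t 37.6
```

View pics/p1a.png

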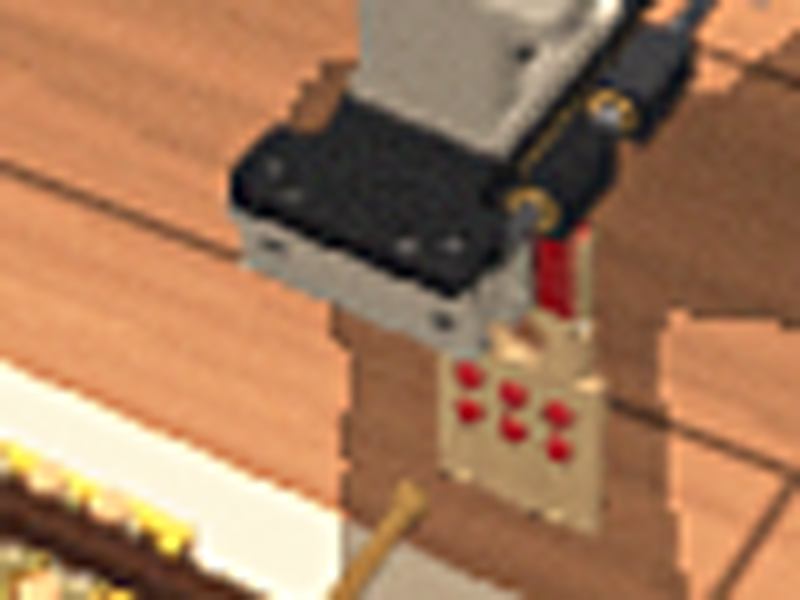

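View pics/p1b.png

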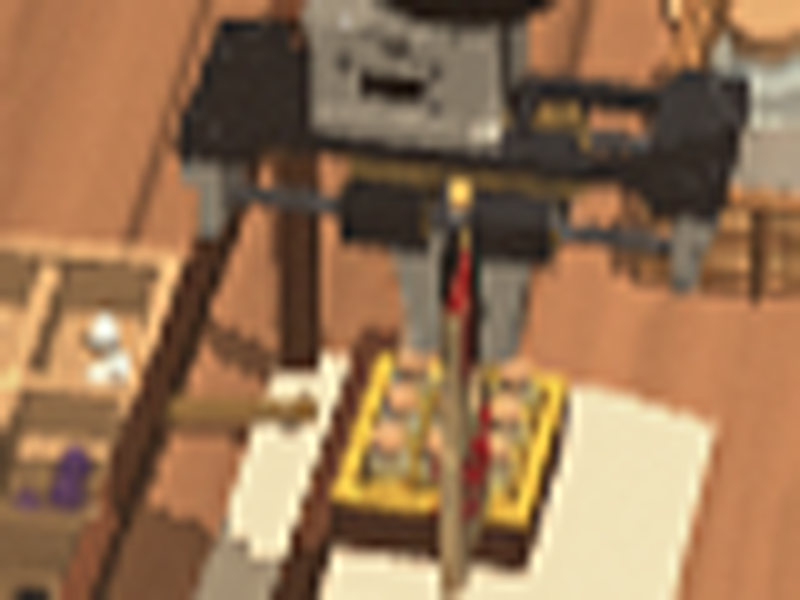

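Run:
```python
from h import *
import pickle
st,a,b=pickle.load(open('l.pkl','rb'))
f=lambda l,o:np.array(l)/10.+o-.45
z=st['tcp_pos'][2]-.097
print('bottom',idisp(plane(a,f([(440,466),(598,532)],(270,160)),z)))
print('shoulder R',idisp(plane(a,f([(605,383)],(270,160)),z+.068)), 'headR',idisp(plane(a,f([(592,232)],(270,160)),z+.13)))
print('bead cols',idisp(plane(a,f([(468,410),(514,430),(559,450)],(270,160)),z+.03)))
print('side bottom',idisp(plane(b,f([(452,595)],(260,150)),z)))
print('tips',idisp(plane(a,f([(410,492)],(270,160)),.19)),idisp(plane(b,f([(308,408)],(260,150)),.19)), tri(a,f([(410,492)],(270,160)),b,f([(308,408)],(260,150))))
```

```text
bottom [[-0.0776 -0.0263]
 [-0.0791  0.0309]]
shoulder R [[-0.0809  0.0313]] headR [[-0.082   0.0252]]
bead cols [[-0.0796 -0.0169]
 [-0.0796 -0.0001]
 [-0.0795  0.0162]]
side bottom [[-0.079   0.0295]]
tips [[-0.0214 -0.0024]] [[-0.0188 -0.0006]] [[0.6471 0.0157 0.1912 0.0023]]
```

```bash
python3 -m creep '[{"ax":0,"ay":0,"az":0,"tx":0.01,"ty":0,"tz":-0.0035,"fingers":0.004},{"ax":0,"ay":0,"az":0,"tx":0.02,"ty":0,"tz":-0.0035,"fingers":0.004},{"ax":0,"ay":0,"az":0,"tx":0.0215,"ty":-0.01,"tz":-0.0035,"fingers":0.004},{"ax":0,"ay":0,"az":0,"tx":0.0215,"ty":-0.03,"tz":-0.0035,"fingers":0.004},{"ax":0,"ay":0,"az":0,"tx":0.0215,"ty":-0.045,"tz":-0.0035,"fingers":0.004}]' 15
python3 -m creep '[{"ax":0,"ay":0,"az":0,"tx":0,"ty":0,"tz":0,"fingers":0.004},{"ax":0,"ay":0,"az":0,"tx":0,"ty":0,"tz":0,"fingers":0.004}]' 15
python3 look.py p2 270 170 80 60 250 150 80 60
```

```text
time_s: 38.15
tcp_pos: [0.6329, 0.0157, 0.208]
eef_rot: [-91.9, 89.9, -4.5]
contact_force: [-0.7, 0.1, -0.8]
gripper_width: 0.008
time_s: 38.35
tcp_pos: [0.6317, 0.0156, 0.2076]
eef_rot: [-99.8, 90.0, -12.4]
contact_force: [-1.3, 0.6, -0.3]
gripper_width: 0.0082
a 10.0
b 10.0
[-0.0348 -0.0015] [0.6317 0.0156 0.2076]
```

View pics/p2a.png

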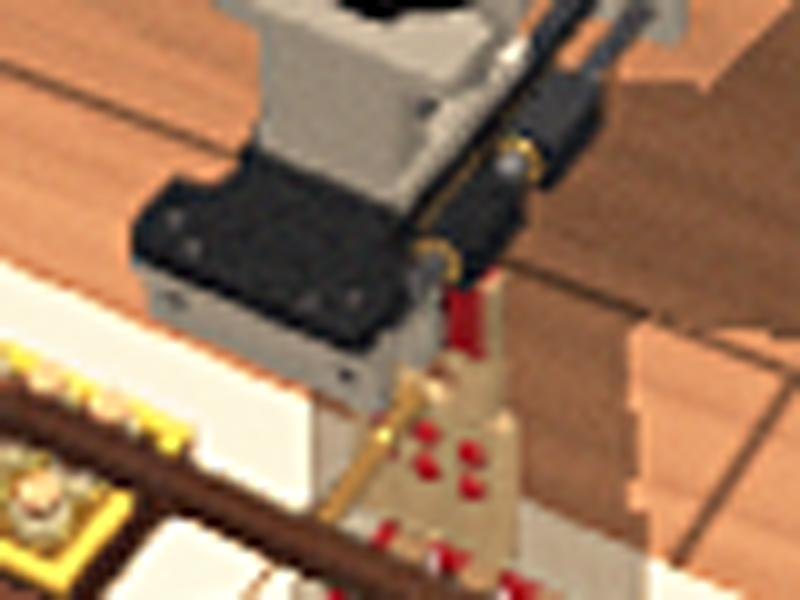

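View pics/p2b.png

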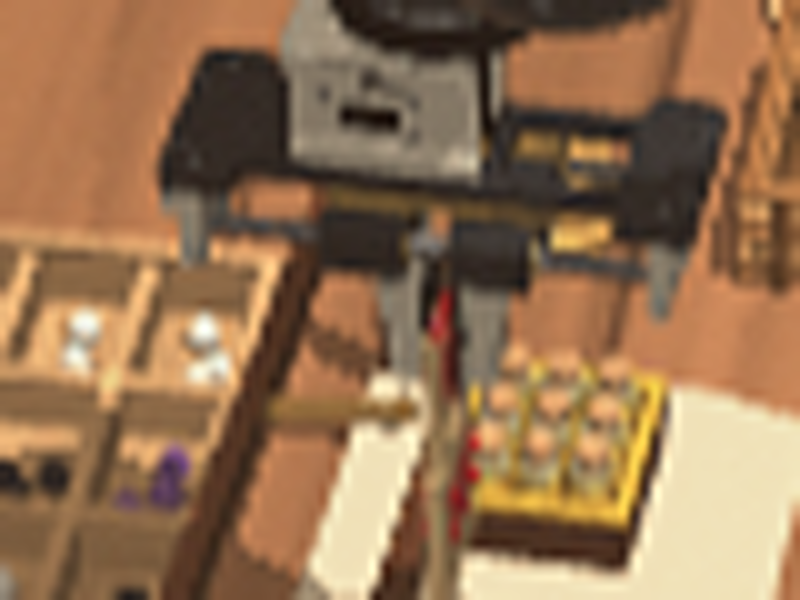

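Run:
```python
from h import *
import pickle
st,a,b=pickle.load(open('l.pkl','rb'))
g=lambda c,p,o:(proj(c,p)-o+.45)*10
z=st['tcp_pos'][2]
for n,x,y,dz in(('eye',-.0308,-.002,-.018),('shoulderR',-.0308,.026,-.029),('headtopR',-.0308,.021,.033),('bottomR',-.0308,.026,-.097)):
    p=disp(x,y,z+dz); print(n,g(a,p,(270,170)),g(b,p,(250,150)))
p=disp(-.018,0,.19);print('tip',g(a,p,(270,170)),g(b,p,(250,150)))
for c,o,n in((a,(295,190),'a'),(b,(275,170),'b')):
    cv2.imwrite(f'pics/p2z{n}.png',cv2.resize(c['pixels'][o[1]:o[1]+40,o[0]:o[0]+40],None,fx=15,fy=15,interpolation=cv2.INTER_NEAREST))
```

```text
eye [[427.2175 373.2865]] [[440.5407 410.4085]]
shoulderR [[506.7304 432.4665]] [[425.2952 480.6893]]
headtopR [[492.0778 288.4282]] [[425.0626 340.9346]]
bottomR [[506.751  574.3224]] [[428.6058 618.508 ]]
tip [[410.9619 402.2902]] [[405.6866 408.753 ]]
```

View pics/p2za.png

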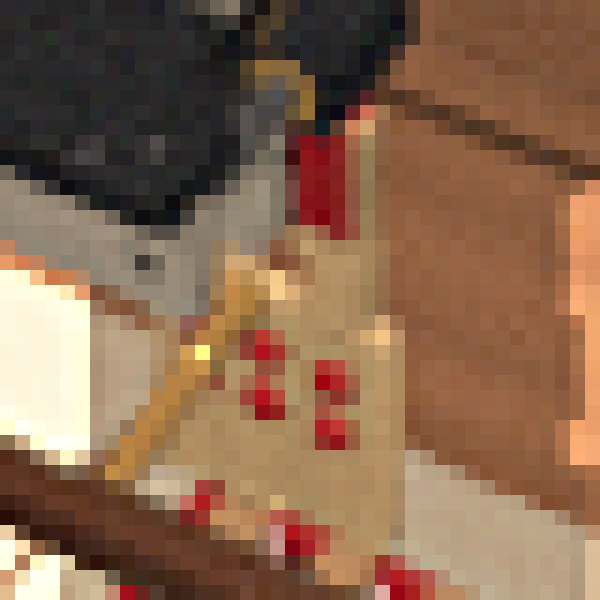

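View pics/p2zb.png

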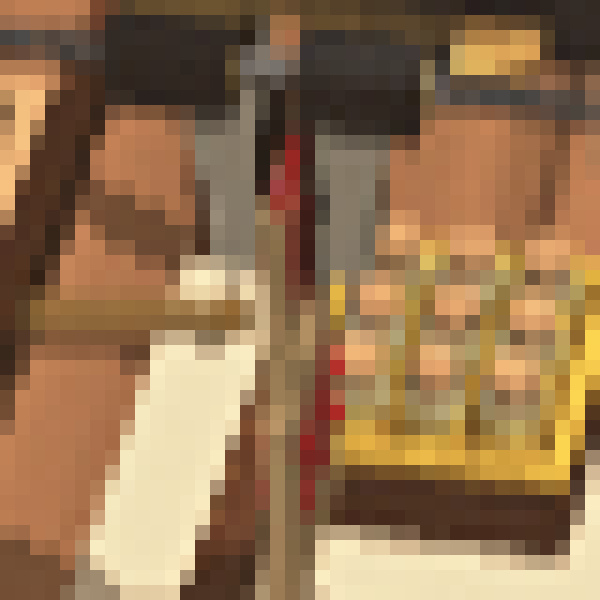

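```bash
python3 -m creep '[{"ax":0,"ay":0,"az":0,"tx":-0.0005,"ty":-0.005,"tz":0.001,"fingers":0.004},{"ax":0,"ay":0,"az":0,"tx":-0.0005,"ty":-0.01,"tz":0.001,"fingers":0.004},{"ax":0,"ay":0,"az":0,"tx":-0.0005,"ty":-0.015,"tz":0.001,"fingers":0.004},{"ax":0,"ay":0,"az":0,"tx":-0.0005,"ty":-0.02,"tz":0.001,"fingers":0.004},{"ax":0,"ay":0,"az":0,"tx":-0.0005,"ty":-0.02,"tz":0.001,"fingers":0.004}]' 15
python3 look.py p3 270 170 80 60 250 150 80 60
```

```text
time_s: 38.95
tcp_pos: [0.6522, 0.0158, 0.2088]
eef_rot: [-82.3, 89.9, 5.1]
contact_force: [-0.1, 0.0, -0.6]
gripper_width: 0.0084
a 10.0
b 10.0
[-0.0143 -0.0004] [0.6522 0.0158 0.2088]
```

View pics/p3a.png

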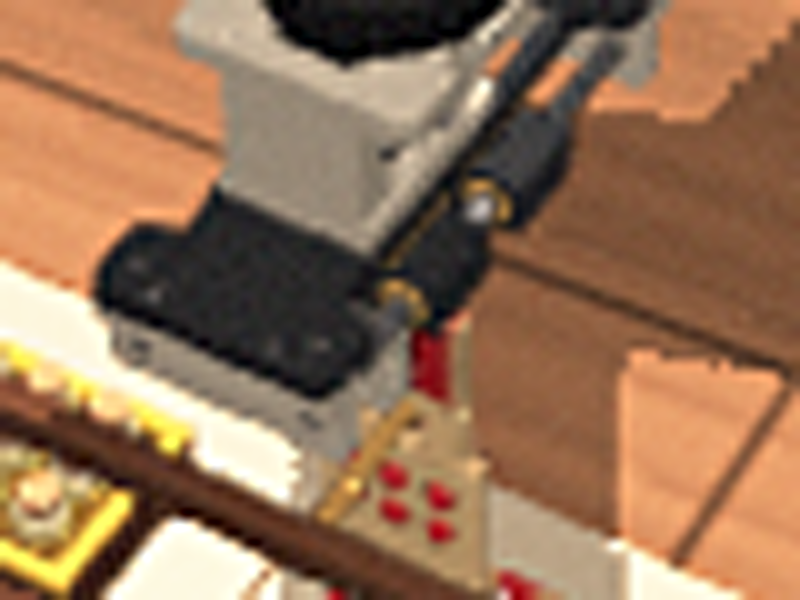

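View pics/p3b.png

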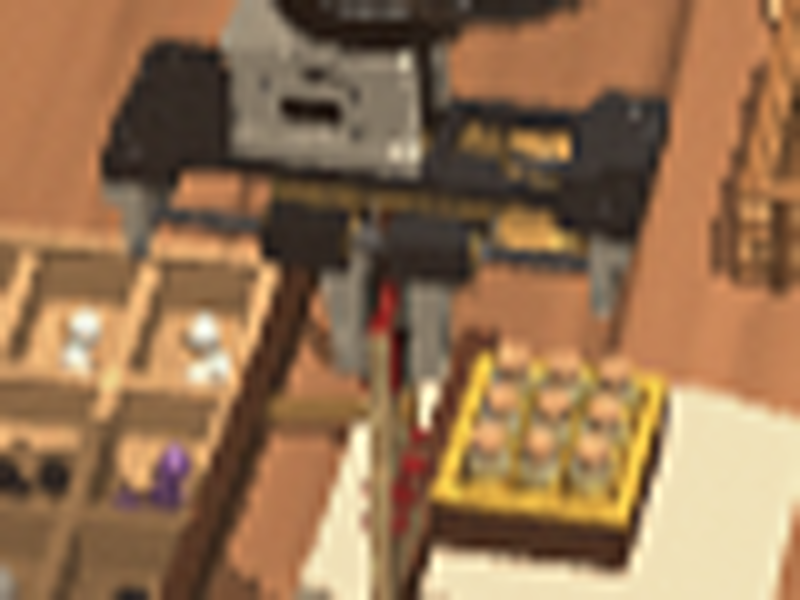

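```bash
python3 -m creep '[{"ax":0,"ay":0,"az":0,"tx":0,"ty":-0.005,"tz":0,"fingers":0.004},{"ax":0,"ay":0,"az":0,"tx":0,"ty":-0.01,"tz":0,"fingers":0.004},{"ax":0,"ay":0,"az":0,"tx":0,"ty":-0.015,"tz":0,"fingers":0.004},{"ax":0,"ay":0,"az":0,"tx":0,"ty":-0.019,"tz":0,"fingers":0.004},{"ax":0,"ay":0,"az":0,"tx":0,"ty":-0.019,"tz":0,"fingers":0.004}]' 15
python3 look.py p4 260 170 80 60 250 150 80 60
```

```text
time_s: 39.55
tcp_pos: [0.6711, 0.0149, 0.2087]
eef_rot: [-82.1, 89.9, 5.3]
contact_force: [0.1, 0.2, -0.6]
gripper_width: 0.0079
a 10.0
b 10.0
[ 0.0046 -0.0004] [0.6711 0.0149 0.2087]
```

View pics/p4a.png

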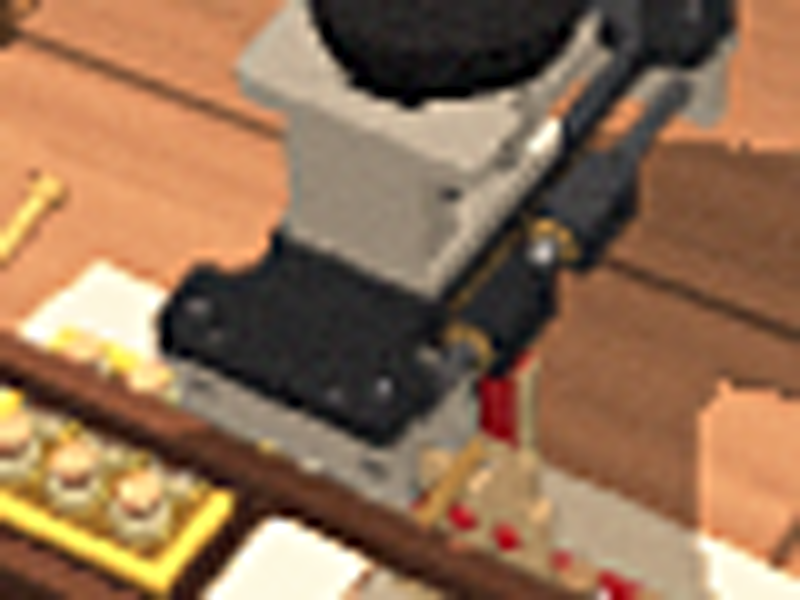

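View pics/p4b.png

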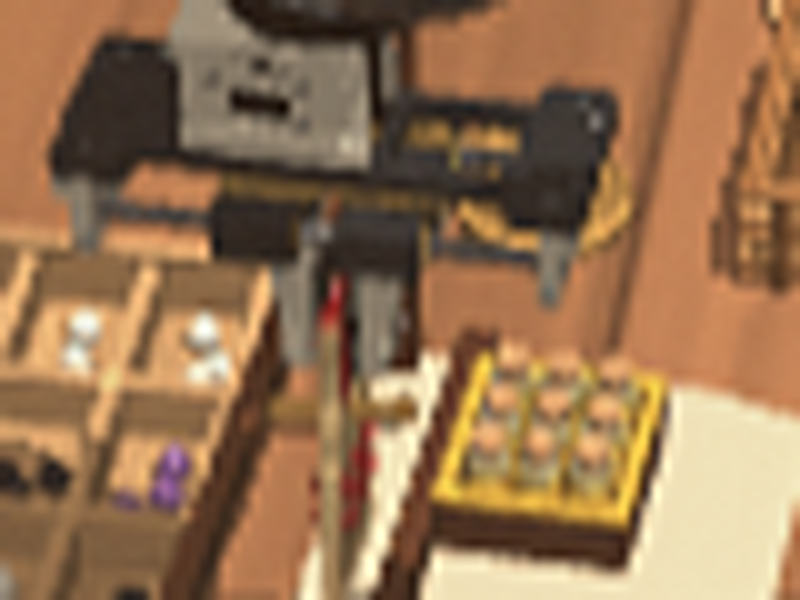

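```bash
python3 -m creep '[{"ax":0,"ay":0,"az":0,"tx":0.003,"ty":0,"tz":0,"fingers":0.004},{"ax":0,"ay":0,"az":0,"tx":0.006,"ty":0,"tz":0,"fingers":0.004},{"ax":0,"ay":0,"az":0,"tx":0.008,"ty":0,"tz":0,"fingers":0.004},{"ax":0,"ay":0,"az":0,"tx":0.008,"ty":0,"tz":0,"fingers":0.004}]' 15
python3 -m creep '[{"ax":0,"ay":0,"az":0,"tx":0.001,"ty":0,"tz":0,"fingers":0.004},{"ax":0,"ay":0,"az":0,"tx":0.001,"ty":0,"tz":0,"fingers":0.004}]' 15
python3 -m creep '[{"ax":0,"ay":0,"az":0,"tx":0.001,"ty":0,"tz":0,"fingers":0.004},{"ax":0,"ay":0,"az":0,"tx":0.001,"ty":0,"tz":0,"fingers":0.004}]' 15
```

```text
time_s: 40.05
tcp_pos: [0.6703, 0.015, 0.2006]
eef_rot: [-78.8, 89.9, 8.6]
contact_force: [-0.3, -0.7, 0.5]
gripper_width: 0.0077
time_s: 40.25
tcp_pos: [0.6706, 0.015, 0.2]
eef_rot: [-79.4, 89.9, 8.0]
contact_force: [-0.0, 0.3, -0.9]
gripper_width: 0.0078
time_s: 40.45
tcp_pos: [0.6706, 0.015, 0.199]
eef_rot: [-78.2, 89.9, 9.2]
contact_force: [-0.4, -0.5, 0.7]
gripper_width: 0.0081
```

```bash
python3 -m creep '[{"ax":0,"ay":0,"az":0,"tx":0.001,"ty":0,"tz":0,"fingers":0.004},{"ax":0,"ay":0,"az":0,"tx":0.0015,"ty":0,"tz":0,"fingers":0.004}]' 15
python3 -m creep '[{"ax":0,"ay":0,"az":0,"tx":0,"ty":0,"tz":0,"fingers":0.01},{"ax":0,"ay":0,"az":0,"tx":0,"ty":0,"tz":0,"fingers":0.014},{"ax":0,"ay":0,"az":0,"tx":0,"ty":0,"tz":0,"fingers":0.018},{"ax":0,"ay":0,"az":0,"tx":0,"ty":0,"tz":0,"fingers":0.024},{"ax":0,"ay":0,"az":0,"tx":0,"ty":0,"tz":0,"fingers":0.024}]' 15
python3 look.py p5 260 170 80 60 250 150 80 60; python3 wr.py w21
```

```text
time_s: 40.65
tcp_pos: [0.6707, 0.015, 0.1977]
eef_rot: [-82.2, 89.9, 5.2]
contact_force: [-1.3, 0.0, 2.4]
gripper_width: 0.008
time_s: 41.15
tcp_pos: [0.6706, 0.015, 0.1976]
eef_rot: [-80.0, 89.9, 7.4]
contact_force: [0.3, -1.0, -0.1]
gripper_width: 0.0231
a 10.0
b 10.0
[ 0.0042 -0.0004] [0.6706 0.015  0.1976]
shift [-0.0345  0.07   -0.0822] turn [ 86.87 -11.86 -11.36] | tcp now [0.6706 0.015  0.1976] to [ 0.5969 -0.064   0.2318] F [-0.4  0.8 -0.5] w 0.0242 t 41.3
```

View pics/p5b.png

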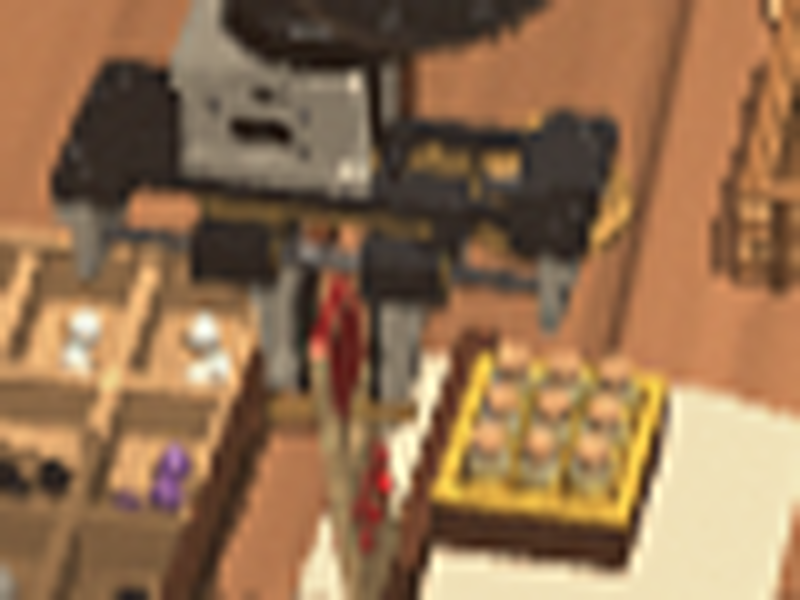

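View pics/w21.png

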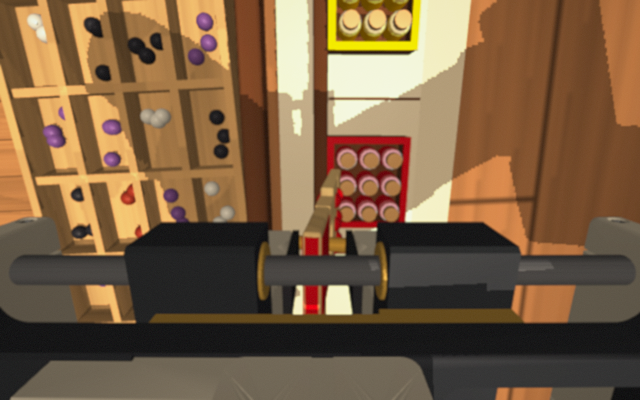

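```bash
python3 -m creep '[{"ax":0,"ay":0,"az":0,"tx":0,"ty":0,"tz":0,"fingers":0.026},{"ax":0,"ay":0,"az":0,"tx":-0.01,"ty":0,"tz":0,"fingers":0.026},{"ax":0,"ay":0,"az":0,"tx":-0.03,"ty":0,"tz":0,"fingers":0.026},{"ax":0,"ay":0,"az":0,"tx":-0.05,"ty":0,"tz":0,"fingers":0.026},{"ax":0,"ay":0,"az":0,"tx":-0.08,"ty":0,"tz":0,"fingers":0.026}]' 15
python3 -m creep '[{"ax":0,"ay":0,"az":0,"tx":0,"ty":0.02,"tz":0.03,"fingers":0.026},{"ax":0,"ay":0,"az":0,"tx":0,"ty":0.05,"tz":0.05,"fingers":0.026},{"ax":0,"ay":0,"az":0,"tx":0,"ty":0.07,"tz":0.09,"fingers":0.026},{"ax":0,"ay":0,"az":0,"tx":0,"ty":0.09,"tz":0.13,"fingers":0.026},{"ax":0,"ay":0,"az":0,"tx":0,"ty":0.1,"tz":0.17,"fingers":0.026}]' 15
python3 look.py p6 260 170 80 60 250 150 80 60
```

```text
time_s: 41.8
tcp_pos: [0.6698, 0.0149, 0.2778]
eef_rot: [127.2, 90.0, -145.4]
contact_force: [0.5, 0.4, 0.5]
gripper_width: 0.0263
time_s: 42.3
tcp_pos: [0.577, 0.1905, 0.2792]
eef_rot: [-66.2, 89.8, 21.2]
contact_force: [0.3, -0.0, 0.3]
gripper_width: 0.0259
a 10.0
b 10.0
[-0.0975  0.1707] [0.577  0.1905 0.2792]
```

View pics/p6b.png

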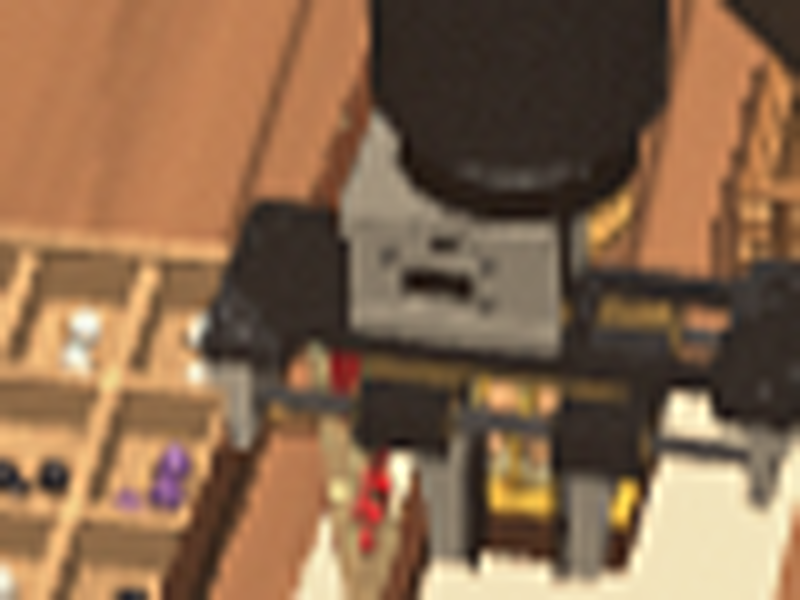

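View pics/p6a.png

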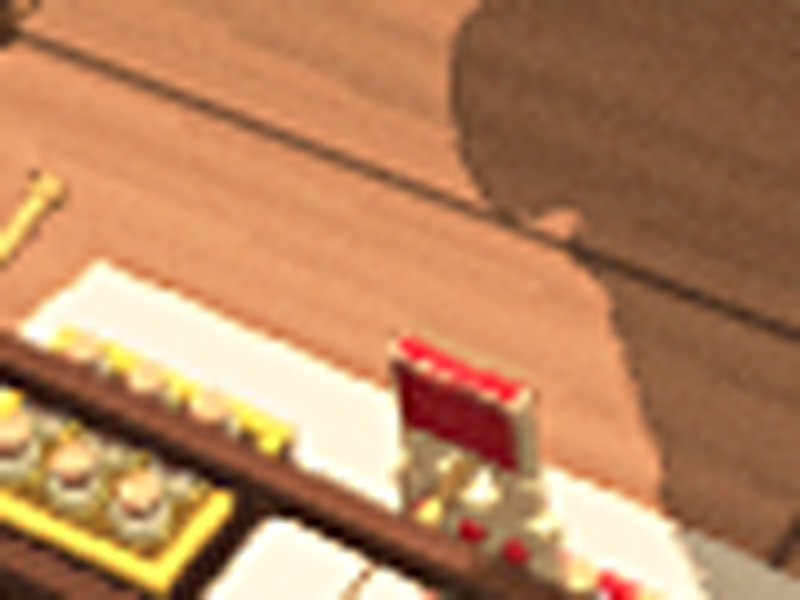

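Run:
```python
from h import *
go((.5615,.396,.17),181.3,0)
```

```text
shift [0.1088 0.0246 0.2017] turn [-3.67  0.09  0.19] | tcp now [0.5774 0.1933 0.2786] to [0.5615 0.396  0.17  ] F [-1.  -0.5  1.3] w 0.0261 t 42.4
```

```bash
python3 -m creep '[{"ax":-1,"ay":0,"az":0,"tx":0,"ty":0.01,"tz":0.05,"fingers":0.03},{"ax":-2,"ay":0,"az":0,"tx":0,"ty":0.02,"tz":0.1,"fingers":0.03},{"ax":-3.7,"ay":0,"az":0,"tx":0,"ty":0.0246,"tz":0.15,"fingers":0.03},{"ax":-3.7,"ay":0,"az":0.2,"tx":0.03,"ty":0.0246,"tz":0.19,"fingers":0.03},{"ax":-3.7,"ay":0,"az":0.2,"tx":0.07,"ty":0.0246,"tz":0.202,"fingers":0.03}]' 15
python3 -m creep '[{"ax":0,"ay":0,"az":0,"tx":0.02,"ty":0,"tz":0,"fingers":0.03},{"ax":0,"ay":0,"az":0,"tx":0.038,"ty":0,"tz":0,"fingers":0.03},{"ax":0,"ay":0,"az":0,"tx":0.038,"ty":0,"tz":0,"fingers":0.03},{"ax":0,"ay":0,"az":0,"tx":0.038,"ty":0,"tz":0,"fingers":0.03}]' 15
python3 wr.py w22
python3 - <<'E'
from h import *
go((.5615,.396,.103),181.3,0)
E
```

```text
time_s: 42.9
tcp_pos: [0.5641, 0.3969, 0.2094]
eef_rot: [-33.0, 89.7, 58.3]
contact_force: [0.4, -0.3, -0.8]
gripper_width: 0.0298
time_s: 43.3
tcp_pos: [0.5635, 0.3922, 0.1703]
eef_rot: [78.5, 89.9, 169.6]
contact_force: [0.6, 0.1, 0.3]
gripper_width: 0.0299
shift [-0.0613 -0.0244 -0.4569] turn [-88.36  11.91 -11.57] | tcp now [0.5638 0.3924 0.1711] to [ 0.5969 -0.064   0.2318] F [ 0.3 -0.1  0.2] w 0.0306 t 43.4
shift [0.0681 0.0022 0.0035] turn [-0.2   0.07  0.  ] | tcp now [0.5638 0.3924 0.1711] to [0.5615 0.396  0.103 ] F [ 0.3 -0.1  0.2] w 0.0306 t 43.4
```

View pics/w22.png

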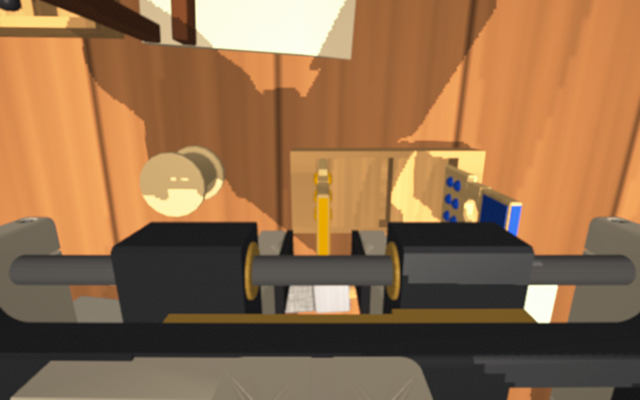

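```bash
python3 -m creep '[{"ax":0,"ay":0,"az":0,"tx":0.02,"ty":0,"tz":0.002,"fingers":0.03},{"ax":0,"ay":0,"az":0,"tx":0.04,"ty":0,"tz":0.002,"fingers":0.03},{"ax":0,"ay":0,"az":0,"tx":0.06,"ty":0,"tz":0.002,"fingers":0.03},{"ax":0,"ay":0,"az":0,"tx":0.068,"ty":0,"tz":0.002,"fingers":0.03},{"ax":0,"ay":0,"az":0,"tx":0.068,"ty":0,"tz":0.002,"fingers":0.025}]' 10
python3 -m creep '[{"ax":0,"ay":0,"az":0,"tx":0,"ty":0,"tz":0,"fingers":0.015},{"ax":0,"ay":0,"az":0,"tx":0,"ty":0,"tz":0,"fingers":0.01},{"ax":0,"ay":0,"az":0,"tx":0,"ty":0,"tz":0,"fingers":0.004},{"ax":0,"ay":0,"az":0,"tx":0,"ty":0,"tz":0,"fingers":0.004},{"ax":0,"ay":0,"az":0,"tx":0,"ty":0,"tz":0,"fingers":0.004}]' 15
python3 -m creep '[{"ax":0,"ay":0,"az":0,"tx":-0.01,"ty":0,"tz":0,"fingers":0.004},{"ax":0,"ay":0,"az":0,"tx":-0.025,"ty":0,"tz":0,"fingers":0.004},{"ax":0,"ay":0,"az":0,"tx":-0.05,"ty":0,"tz":0,"fingers":0.004},{"ax":0,"ay":0,"az":0,"tx":-0.09,"ty":0,"tz":0,"fingers":0.004},{"ax":0,"ay":0,"az":0,"tx":-0.13,"ty":0,"tz":0,"fingers":0.004}]' 15
python3 - <<'E'
from h import *
go((*disp(-.13,0.1)[:2],.25),177.35,0)
E
```

```text
time_s: 43.85
tcp_pos: [0.5629, 0.394, 0.1016]
eef_rot: [91.1, 89.9, -177.8]
contact_force: [-0.1, -0.7, 0.0]
gripper_width: 0.0271
time_s: 44.35
tcp_pos: [0.5632, 0.3947, 0.1027]
eef_rot: [8.3, 89.9, 99.4]
contact_force: [-1.3, 1.0, 6.0]
gripper_width: 0.0083
time_s: 44.85
tcp_pos: [0.5629, 0.3939, 0.2336]
eef_rot: [93.6, 89.9, -175.3]
contact_force: [1.0, 1.0, -0.7]
gripper_width: 0.0079
shift [-0.0163  0.0269 -0.272 ] turn [ 3.75 -0.01 -0.09] | tcp now [0.5629 0.3939 0.2336] to [0.5413 0.1214 0.25  ] F [ 1.   1.  -0.7] w 0.0079 t 44.9
```

```bash
python3 -m creep '[{"ax":1,"ay":0,"az":0,"tx":-0.016,"ty":0.005,"tz":-0.045,"fingers":0.004},{"ax":2,"ay":0,"az":0,"tx":-0.016,"ty":0.01,"tz":-0.09,"fingers":0.004},{"ax":3,"ay":0,"az":0,"tx":-0.016,"ty":0.015,"tz":-0.135,"fingers":0.004},{"ax":3.7,"ay":0,"az":0,"tx":-0.016,"ty":0.02,"tz":-0.18,"fingers":0.004},{"ax":3.7,"ay":0,"az":0,"tx":-0.016,"ty":0.025,"tz":-0.225,"fingers":0.004}]' 15
python3 -m creep '[{"ax":0,"ay":0,"az":0,"tx":0,"ty":0.005,"tz":-0.045,"fingers":0.004},{"ax":0,"ay":0,"az":0,"tx":0,"ty":0.005,"tz":-0.09,"fingers":0.004},{"ax":0,"ay":0,"az":0,"tx":0,"ty":0.005,"tz":-0.135,"fingers":0.004},{"ax":0,"ay":0,"az":0,"tx":0,"ty":0.005,"tz":-0.18,"fingers":0.004},{"ax":0,"ay":0,"az":0,"tx":0,"ty":0,"tz":-0.22,"fingers":0.004}]' 15
python3 - <<'E'
from h import *
go((*disp(-.08,-.1715)[:2],.23),177.35,0)
E
```

```text
time_s: 45.35
tcp_pos: [0.542, 0.1671, 0.2489]
eef_rot: [10.2, 89.9, 97.6]
contact_force: [1.4, -0.2, -0.9]
gripper_width: 0.008
time_s: 45.85
tcp_pos: [0.5318, -0.053, 0.2491]
eef_rot: [-32.0, 90.0, 55.4]
contact_force: [2.1, 0.1, -0.3]
gripper_width: 0.0073
shift [ 0.0191 -0.0513 -0.0969] turn [0.05 0.04 0.02] | tcp now [ 0.5318 -0.053   0.2491] to [ 0.5787 -0.1521  0.23  ] F [ 2.1  0.1 -0.3] w 0.0073 t 45.9
```

```bash
python3 -m creep '[{"ax":0,"ay":0,"az":0,"tx":0,"ty":-0.01,"tz":-0.04,"fingers":0.004},{"ax":0,"ay":0,"az":0,"tx":0.01,"ty":-0.03,"tz":-0.08,"fingers":0.004},{"ax":0,"ay":0,"az":0,"tx":0.019,"ty":-0.051,"tz":-0.095,"fingers":0.004},{"ax":0,"ay":0,"az":0,"tx":0.019,"ty":-0.051,"tz":-0.095,"fingers":0.004},{"ax":0,"ay":0,"az":0,"tx":0.019,"ty":-0.051,"tz":-0.095,"fingers":0.004}]' 15
python3 -m creep '[{"ax":0,"ay":0,"az":0,"tx":0,"ty":0,"tz":0,"fingers":0.004},{"ax":0,"ay":0,"az":0,"tx":0,"ty":0,"tz":0,"fingers":0.004}]' 15
python3 look.py q1 225 140 80 60 265 130 80 60
python3 - <<'E'
from h import *
go((*disp(-.08,-.1715)[:2],.2085),177.35,0)
E
```

```text
time_s: 46.35
tcp_pos: [0.5789, -0.1488, 0.2285]
eef_rot: [85.7, 89.9, 173.0]
contact_force: [-0.1, -0.2, -0.4]
gripper_width: 0.0082
time_s: 46.55
tcp_pos: [0.5789, -0.1475, 0.2293]
eef_rot: [22.2, 90.0, 109.7]
contact_force: [0.5, 0.1, -0.2]
gripper_width: 0.008
a 10.0
b 10.0
[-0.08   -0.1669] [ 0.5789 -0.1475  0.2293]
shift [ 0.0206  0.0001 -0.0047] turn [ 0.11  0.02 -0.02] | tcp now [ 0.5789 -0.1475  0.2291] to [ 0.5787 -0.1521  0.2085] F [-0.5  1.1 -0.7] w 0.0078 t 46.6
```

View pics/q1a.png

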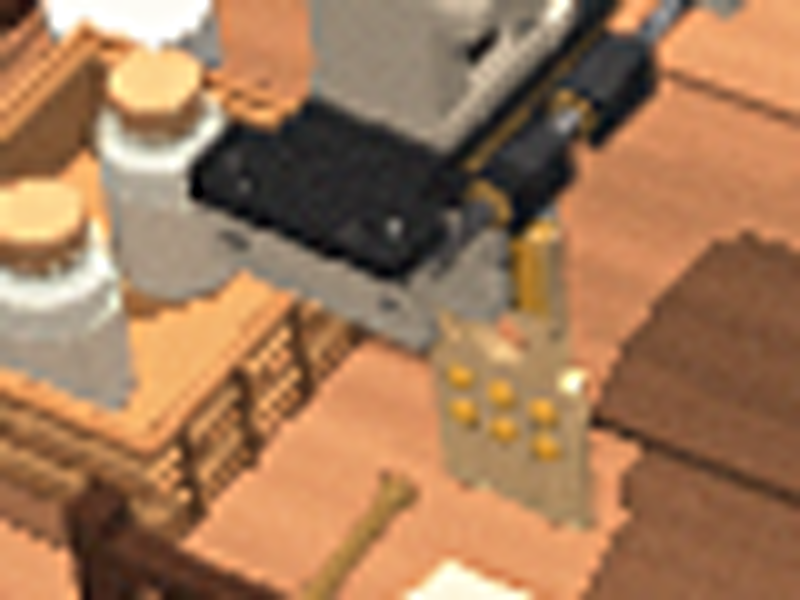

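View pics/q1b.png

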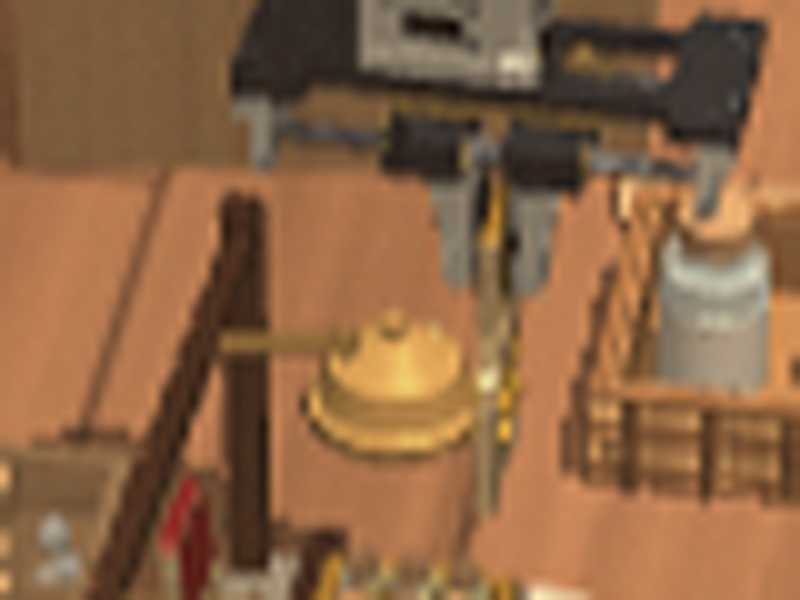

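Run:
```python
from h import *
import pickle
st,a,b=pickle.load(open('l.pkl','rb'))
f=lambda l,o:np.array(l)/10.+o-.45
z=st['tcp_pos'][2]-.097
print('bottom',idisp(plane(a,f([(446,470),(580,527)],(225,140)),z)))
print('beads',idisp(plane(a,f([(462,393),(502,412),(543,429)],(225,140)),z+.03)))
print('tip',idisp(plane(a,f([(399,490)],(225,140)),.19)),idisp(plane(b,f([(348,340)],(265,130)),.19)))
g=lambda c,p,o:(proj(c,p)-o+.45)*10
print('pred mid bead',g(a,disp(-.076,-.1669,z+.03),(225,140)),'tip',g(a,disp(-.018,-.17,.19),(225,140)),g(b,disp(-.018,-.17,.19),(265,130)))
```

```text
bottom [[-0.0781 -0.1978]
 [-0.079  -0.1454]]
beads [[-0.0869 -0.1949]
 [-0.0864 -0.1787]
 [-0.0867 -0.1629]]
tip [[-0.02   -0.1707]] [[-0.0182 -0.1713]]
pred mid bead [[514.4028 444.9483]] tip [[397.2849 494.7157]] [[346.8623 341.9222]]
```

Run:
```python
from h import *
import pickle
st,a,b=pickle.load(open('l.pkl','rb'))
f=lambda l,o:np.array(l)/10.+o-.45
z=st['tcp_pos'][2]-.097
print('beads',idisp(plane(a,f([(462,412),(505,430),(545,448)],(225,140)),z+.03)))
o=(262,168)
cv2.imwrite('pics/q1z.png',cv2.resize(a['pixels'][o[1]:o[1]+30,o[0]:o[0]+30],None,fx=20,fy=20,interpolation=cv2.INTER_NEAREST))
```

```text
beads [[-0.0797 -0.19  ]
 [-0.0801 -0.1733]
 [-0.0799 -0.1576]]
```

View pics/q1z.png

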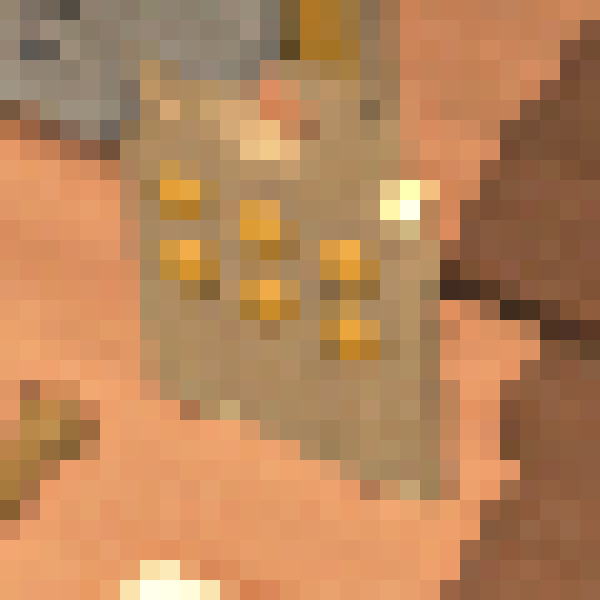

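```bash
python3 -m creep '[{"ax":0,"ay":0,"az":0,"tx":0.01,"ty":0,"tz":0.001,"fingers":0.004},{"ax":0,"ay":0,"az":0,"tx":0.02,"ty":0,"tz":0.001,"fingers":0.004},{"ax":0,"ay":0,"az":0,"tx":0.0205,"ty":-0.01,"tz":0.001,"fingers":0.004},{"ax":0,"ay":0,"az":0,"tx":0.0205,"ty":-0.03,"tz":0.001,"fingers":0.004},{"ax":0,"ay":0,"az":0,"tx":0.0205,"ty":-0.045,"tz":0.001,"fingers":0.004}]' 15
python3 -m creep '[{"ax":0,"ay":0,"az":0,"tx":0,"ty":0,"tz":0,"fingers":0.004},{"ax":0,"ay":0,"az":0,"tx":0,"ty":0,"tz":0,"fingers":0.004}]' 15
python3 look.py q2 225 150 80 60 265 130 80 60
```

```text
time_s: 47.15
tcp_pos: [0.6253, -0.1493, 0.2073]
eef_rot: [93.7, 89.9, -178.9]
contact_force: [0.6, -0.1, -0.1]
gripper_width: 0.0078
time_s: 47.35
tcp_pos: [0.624, -0.1492, 0.2068]
eef_rot: [87.0, 89.8, 174.4]
contact_force: [-0.4, -0.6, -0.4]
gripper_width: 0.0079
a 10.0
b 10.0
[-0.0348 -0.1665] [ 0.624  -0.1492  0.2068]
```

View pics/q2a.png

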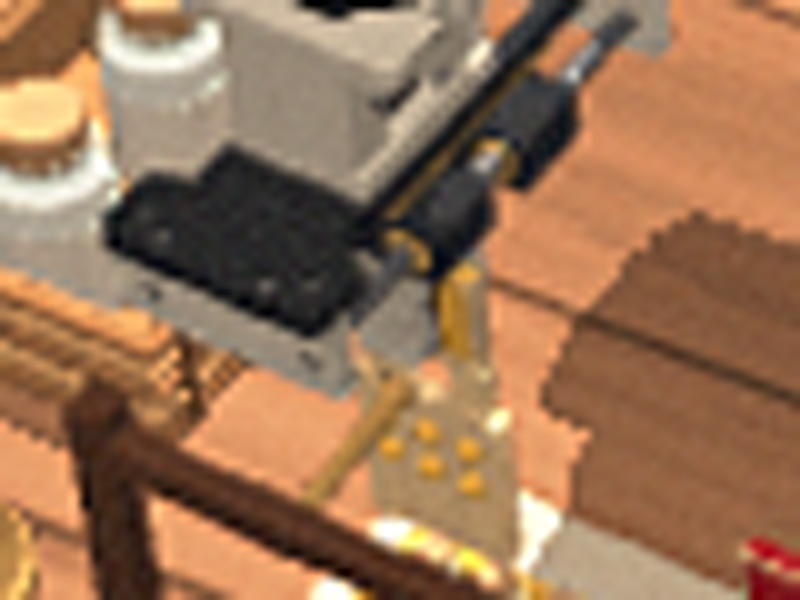

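```bash
python3 -m creep '[{"ax":0,"ay":0,"az":0,"tx":-0.0012,"ty":-0.005,"tz":0,"fingers":0.004},{"ax":0,"ay":0,"az":0,"tx":-0.0012,"ty":-0.01,"tz":0,"fingers":0.004},{"ax":0,"ay":0,"az":0,"tx":-0.0012,"ty":-0.015,"tz":0,"fingers":0.004},{"ax":0,"ay":0,"az":0,"tx":-0.0012,"ty":-0.02,"tz":0,"fingers":0.004},{"ax":0,"ay":0,"az":0,"tx":-0.0012,"ty":-0.02,"tz":0,"fingers":0.004}]' 15
python3 look.py q3 225 150 80 60 265 130 80 60
```

```text
time_s: 47.95
tcp_pos: [0.6446, -0.1501, 0.2086]
eef_rot: [82.9, 89.9, 170.3]
contact_force: [-0.3, -0.6, -0.5]
gripper_width: 0.0077
a 10.0
b 10.0
[-0.0143 -0.1665] [ 0.6446 -0.1501  0.2086]
```

View pics/q3a.png

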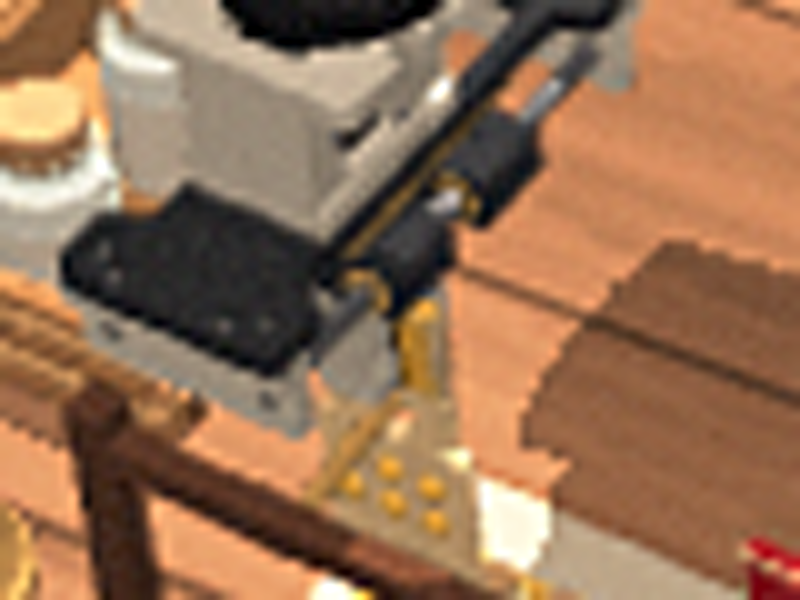

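View pics/q3b.png

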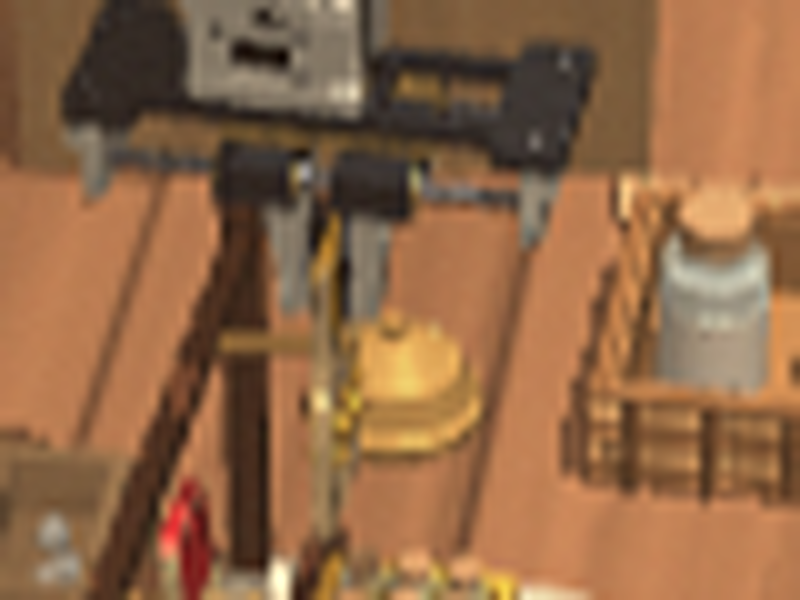

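```bash
python3 -m creep '[{"ax":0,"ay":0,"az":0,"tx":0,"ty":-0.005,"tz":-0.001,"fingers":0.004},{"ax":0,"ay":0,"az":0,"tx":0,"ty":-0.01,"tz":-0.001,"fingers":0.004},{"ax":0,"ay":0,"az":0,"tx":0,"ty":-0.015,"tz":-0.001,"fingers":0.004},{"ax":0,"ay":0,"az":0,"tx":0,"ty":-0.019,"tz":-0.001,"fingers":0.004},{"ax":0,"ay":0,"az":0,"tx":0,"ty":-0.019,"tz":-0.001,"fingers":0.004}]' 15
python3 look.py q4 225 160 80 60 255 130 80 60
```

```text
time_s: 48.55
tcp_pos: [0.6634, -0.152, 0.2085]
eef_rot: [84.2, 89.9, 171.6]
contact_force: [-0.3, 0.2, -0.2]
gripper_width: 0.0078
a 10.0
b 10.0
[ 0.0046 -0.1675] [ 0.6634 -0.152   0.2085]
```

View pics/q4a.png

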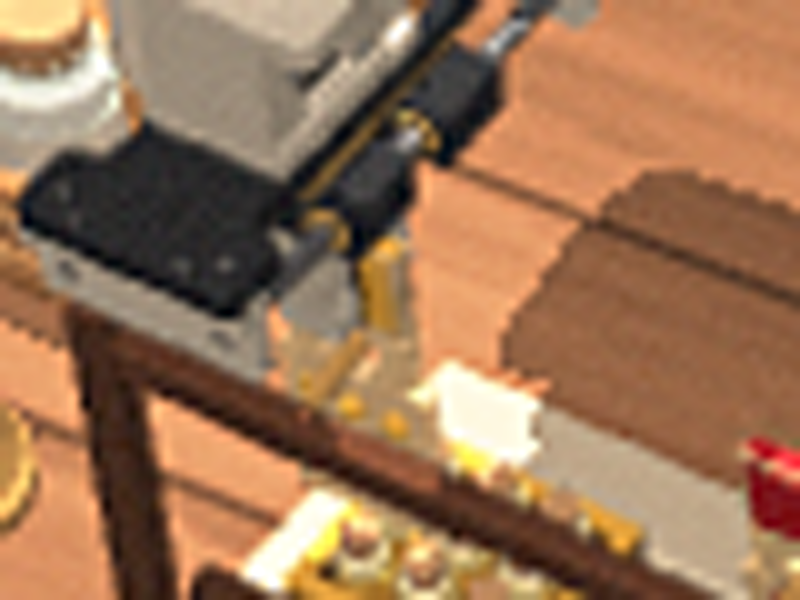

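View pics/q4b.png

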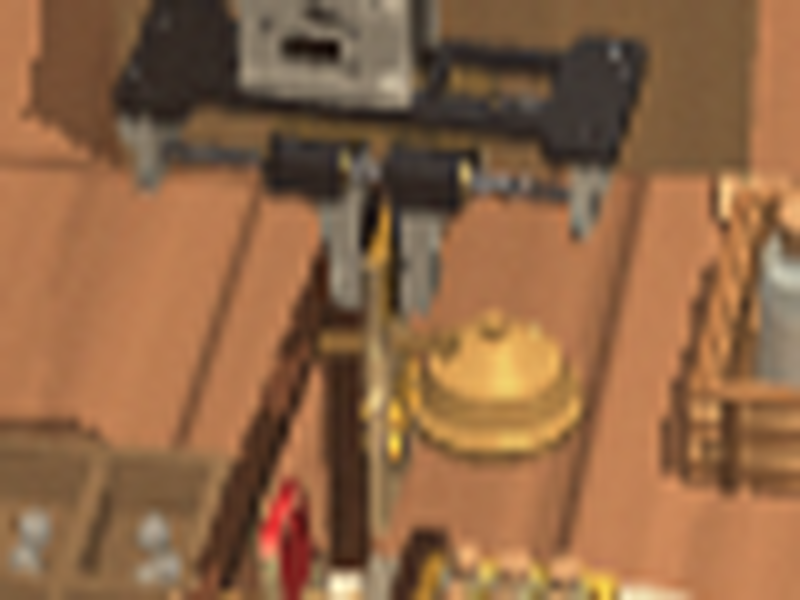

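```bash
python3 -m creep '[{"ax":0,"ay":0,"az":0,"tx":0.003,"ty":0,"tz":0,"fingers":0.004},{"ax":0,"ay":0,"az":0,"tx":0.006,"ty":0,"tz":0,"fingers":0.004},{"ax":0,"ay":0,"az":0,"tx":0.008,"ty":0,"tz":0,"fingers":0.004},{"ax":0,"ay":0,"az":0,"tx":0.0095,"ty":0,"tz":0,"fingers":0.004},{"ax":0,"ay":0,"az":0,"tx":0.0095,"ty":0,"tz":0,"fingers":0.004}]' 15
python3 -m creep '[{"ax":0,"ay":0,"az":0,"tx":0.0005,"ty":0,"tz":0,"fingers":0.004},{"ax":0,"ay":0,"az":0,"tx":0.001,"ty":0,"tz":0,"fingers":0.004},{"ax":0,"ay":0,"az":0,"tx":0.001,"ty":0,"tz":0,"fingers":0.004}]' 15
```

```text
time_s: 49.15
tcp_pos: [0.6627, -0.152, 0.199]
eef_rot: [83.9, 89.9, 171.3]
contact_force: [-0.1, 0.3, -0.8]
gripper_width: 0.0076
time_s: 49.45
tcp_pos: [0.6629, -0.152, 0.1983]
eef_rot: [79.0, 89.9, 166.4]
contact_force: [-0.1, 0.5, -0.2]
gripper_width: 0.0077
```

```bash
python3 -m creep '[{"ax":0,"ay":0,"az":0,"tx":0,"ty":0,"tz":0,"fingers":0.01},{"ax":0,"ay":0,"az":0,"tx":0,"ty":0,"tz":0,"fingers":0.014},{"ax":0,"ay":0,"az":0,"tx":0,"ty":0,"tz":0,"fingers":0.018},{"ax":0,"ay":0,"az":0,"tx":0,"ty":0,"tz":0,"fingers":0.024},{"ax":0,"ay":0,"az":0,"tx":0,"ty":0,"tz":0,"fingers":0.026}]' 15
python3 -m creep '[{"ax":0,"ay":0,"az":0,"tx":0,"ty":0,"tz":0,"fingers":0.026},{"ax":0,"ay":0,"az":0,"tx":-0.01,"ty":0,"tz":0,"fingers":0.026},{"ax":0,"ay":0,"az":0,"tx":-0.03,"ty":0,"tz":0,"fingers":0.026},{"ax":0,"ay":0,"az":0,"tx":-0.05,"ty":0,"tz":0,"fingers":0.026},{"ax":0,"ay":0,"az":0,"tx":-0.08,"ty":0,"tz":0,"fingers":0.026}]' 15
python3 -m creep '[{"ax":0,"ay":0,"az":0,"tx":-0.02,"ty":0.04,"tz":0,"fingers":0.026},{"ax":0,"ay":0,"az":0,"tx":-0.02,"ty":0.08,"tz":0,"fingers":0.026},{"ax":0,"ay":0,"az":0,"tx":-0.02,"ty":0.13,"tz":0,"fingers":0.026},{"ax":0,"ay":0,"az":0,"tx":-0.02,"ty":0.17,"tz":-0.04,"fingers":0.026},{"ax":0,"ay":0,"az":0,"tx":-0.02,"ty":0.2,"tz":-0.08,"fingers":0.026}]' 15
python3 look.py q5 180 120 240 180 240 130 160 120
```

```text
time_s: 49.95
tcp_pos: [0.6628, -0.152, 0.1983]
eef_rot: [82.1, 89.9, 169.5]
contact_force: [-0.7, -0.3, 0.1]
gripper_width: 0.0248
time_s: 50.45
tcp_pos: [0.6623, -0.1519, 0.2786]
eef_rot: [85.0, 89.8, 172.4]
contact_force: [0.9, 0.5, -0.1]
gripper_width: 0.0262
time_s: 50.95
tcp_pos: [0.4621, -0.2177, 0.3003]
eef_rot: [-89.0, 89.9, -1.4]
contact_force: [0.4, -1.5, -0.8]
gripper_width: 0.0262
a 3.3333333333333335
b 5.0
[-0.1934 -0.2424] [ 0.4621 -0.2177  0.3003]
```

View pics/q5a.png

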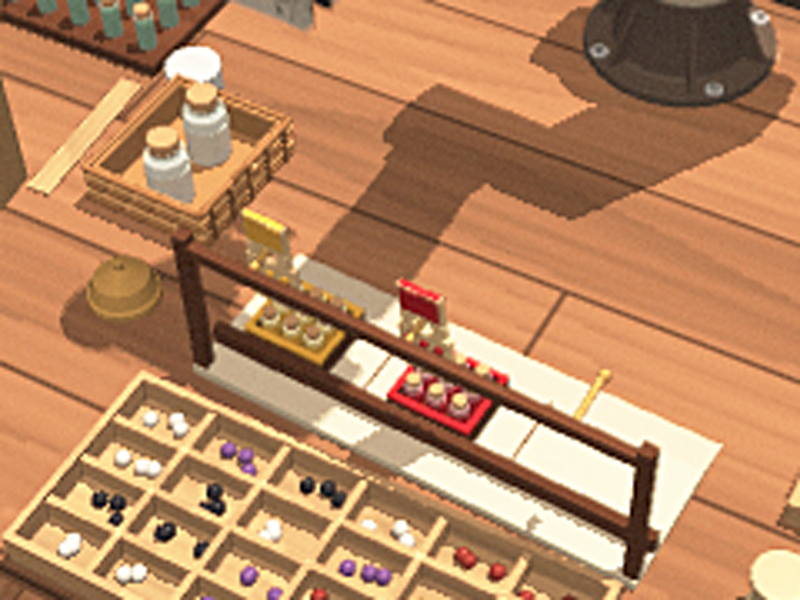

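View pics/q5b.png

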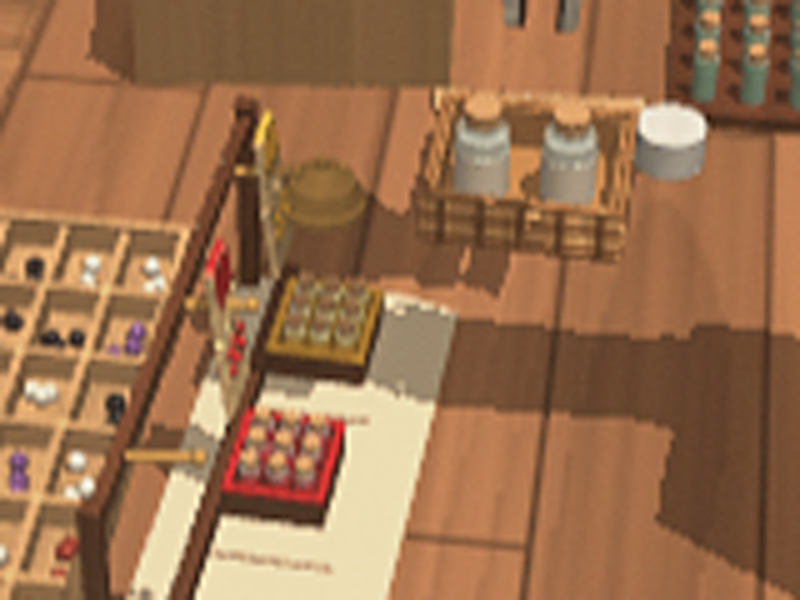

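```bash
python3 -m creep '[{"ax":0,"ay":0,"az":0,"tx":0,"ty":0,"tz":0,"fingers":0.026},{"ax":0,"ay":0,"az":0,"tx":0,"ty":0,"tz":0,"fingers":0.026},{"ax":0,"ay":0,"az":0,"tx":0,"ty":0,"tz":0,"fingers":0.026},{"ax":0,"ay":0,"az":0,"tx":0,"ty":0,"tz":0,"fingers":0.026},{"ax":0,"ay":0,"az":0,"tx":0,"ty":0,"tz":0,"fingers":0.026}]' 15
python3 look.py q6 240 170 100 75 280 170 60 75
```

```text
time_s: 51.55
tcp_pos: [0.4643, -0.2174, 0.2983]
eef_rot: [83.6, 89.9, 171.1]
contact_force: [-0.4, 0.3, 1.5]
gripper_width: 0.0259
a 8.0
b 8.0
[-0.1913 -0.242 ] [ 0.4643 -0.2174  0.2983]
```

View pics/q6a.png

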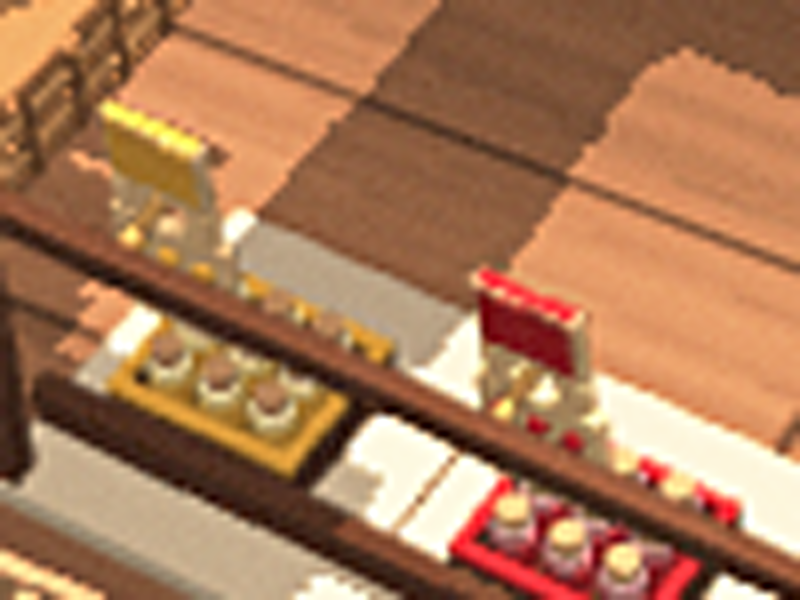

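View pics/q6b.png

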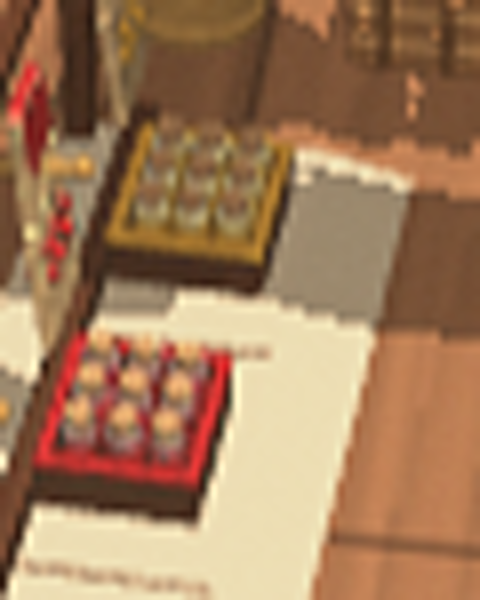

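Run:
```python
from h import *
import pickle
st,a,b=pickle.load(open('l.pkl','rb'))
f=lambda l,o:np.array(l)/8.+o-.44
for n,q in(('Y',[(145,122),(293,145),(263,262),(107,242)]),('R',[(75,336),(231,352),(203,482),(38,466)])):
    P=idisp(plane(b,f(q,(280,170)),.041));print(n,P.tolist(),P.mean(0))
for n,q in(('Y',[(108,376),(292,474),(393,346)]),('R',[(455,546),(740,510)])):
    print(n,idisp(plane(a,f(q,(240,170)),.041)))
print('pegs side',idisp(plane(b,f([(85,165)],(280,170)),.19)))
```

```text
Y [[0.000263475777575713, -0.22003355995198287], [-0.07985304703805436, -0.21581602222540627], [-0.08139331081387081, -0.1200350104444652], [-0.0004302909209709287, -0.12047950183874466]] [-0.0404 -0.1691]
R [[0.00015470344485414697, -0.046894786222273326], [-0.07817133233323534, -0.04972267018633621], [-0.08233929762969344, 0.04429726530934588], [-0.0024895892452927192, 0.04816879895298531]] [-0.0407 -0.001 ]
Y [[-0.0036 -0.2207]
 [ 0.0011 -0.1243]
 [-0.0786 -0.1263]]
R [[-0.0014 -0.0463]
 [-0.0763  0.0441]]
pegs side [[-0.0179 -0.0014]]
```

Run:
```python
from h import *
c=cap('side','fin'); c=cap('scene','fin2')
print(order.close_job(), r.get_state()['time_s'])
```

```text
the job is handed in; nothing more can be done
the job is handed in; nothing more can be done
```

View pics/fin.png

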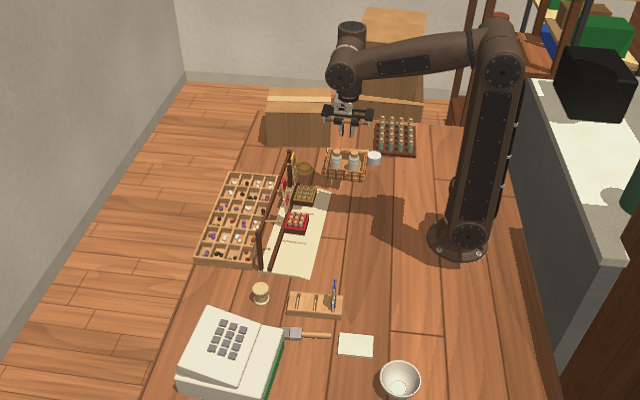

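The job is done and handed in at about 52 s, well inside the 210 s limit.

- **Jars:** both stand upright in the basket.
- **Trays:** I pushed the red tray up the ramp into the middle bay and the yellow tray into the right bay. The blue tray was absent.
- **Paddles:** the red paddle hangs on the middle peg and the yellow on the right peg. The blue paddle stays in the rack, since its tray isn't there.

My last checks, from both fixed cameras just before handing in, put each tray against the strip within about 2 mm and square within about 2°. The two views disagreed by 2–4 mm on where the yellow tray sits across its bay. They put it about 3 mm to one side of centre or 1 mm to the other.

Both paddles are on their pegs behind the ball tips, though the red one hangs turned a little. I only checked the bystanders by eye: none looked moved, and the gripper was clear of everything. I saw no tray knocked aside.

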